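# Count culture dishes at the colony counter

### The job

Count the culture dishes at the colony counter: click the bar-shaped mode selector over from standby to count, turn the round backlight dial to the long mark on its scale, and set every dish from the green carrier mat upright and centred in its own ring on the white counting pad (any ring). Then take the T-handled stylus and, with the selector still at count, gently touch its tip on the pale colony of each dish, smallest dish first and largest last. Finally hang the stylus back on its two-post stand, put every dish back upright on the green mat, well inside its white border, and click the selector back to standby, leaving the dial on its mark and everything else on the bench where it was.

Things in the scene. Friction and masses are not known exactly. Their poses are not given: they have to be found in the camera images.
- selector_grip (a point): Mode selector at one end of the white console's top (console 220 x 115 mm, 40 mm high): black bar knob, bar 46 mm long, 13 mm thick, 30 mm high, on a round flange 46 mm across; its top is 79 mm above the bench. This point is on the vertical turning axis, 68 mm above the bench; it turns with the knob: own x along the bar towards its white pointer line, y across the bar.
- selector (a joint): Selector angle, rad, growing clockwise from above: 0 = standby (pointer at the short line; the start), 1.2 = count (pointer at the round dot). Over-centre detent: resists with 0.14 N m at first, falling to nothing half-way (0.6); past that the knob snaps on by itself to its stop; let go before half-way it snaps back. Stops at 0 and 1.2.
- dial_grip (a point): Backlight dial at the console's other end, 110 mm from the selector: round black knob 38 mm across on a grey skirt 52 mm across, top 78 mm above the bench, white pointer line. This point is on the vertical turning axis, 66 mm above the bench, and turns with the knob, own x along the pointer. Short ticks 0.2 rad apart surround it, and one long thick mark.
- dial (a joint): Backlight dial angle, rad, growing clockwise seen from above, 0 to 3.2, light steady friction (0.03 N m), stays where it is left. The long mark is at 2.0; the dial starts between 0.7 and 1.4.
- dish_small_mid (a point): The small closed culture dish: clear round dish with amber filling, 40 mm across, 20 mm high, about 50 g. This point is its centre, 10 mm above its underside; z is up, its own x points to the colony. May be absent (None): two or three dishes are present. Dishes start on the green carrier mat.
- dish_medium_mid (a point): The medium closed culture dish: clear round dish with amber filling, 52 mm across, 20 mm high, about 56 g. This point is its centre, 10 mm above its underside; z is up, its own x points to the colony. May be absent (None): two or three dishes are present. Dishes start on the green carrier mat.
- dish_large_mid (a point): The large closed culture dish: clear round dish with amber filling, 64 mm across, 20 mm high, about 62 g. This point is its centre, 10 mm above its underside; z is up, its own x points to the colony. May be absent (None): two or three dishes are present. Dishes start on the green carrier mat.
- dish_small_colony (a point): Pale round colony, 10 mm across, on the top face of the small dish, 8 mm from the dish's centre; this point is its centre, on the top face.
- dish_medium_colony (a point): Pale round colony, 10 mm across, on the top face of the medium dish, 12 mm from the dish's centre; this point is its centre, on the top face.
- dish_large_colony (a point): Pale round colony, 10 mm across, on the top face of the large dish, 16 mm from the dish's centre; this point is its centre, on the top face.
- ring0 (a point): Centre of printed ring 0 on the counting pad's top face (3 mm above the bench). The fixed white pad is 120 x 310 mm and flat, with three black rings 74 mm across in a row, 95 mm apart; this point's own y runs along the row. This is the ring at the row's +y end.
- ring1 (a point): Centre of printed ring 1 on the counting pad's top face (3 mm above the bench). The fixed white pad is 120 x 310 mm and flat, with three black rings 74 mm across in a row, 95 mm apart; this point's own y runs along the row. This is the middle ring.
- ring2 (a point): Centre of printed ring 2 on the counting pad's top face (3 mm above the bench). The fixed white pad is 120 x 310 mm and flat, with three black rings 74 mm across in a row, 95 mm apart; this point's own y runs along the row. This is the ring at the row's -y end.
- carrier_mid (a point): Centre of the top face (3 mm above the bench) of the fixed green carrier mat between the robot and the pad: flat, 110 mm (the point's own x) by 420 mm (own y), with a thin white border line 2 mm from its edges. The dishes start on it, the slide box and the jar lie on it too.
- stylus_grip (a point): Centre of the stylus's grey T handle: a bar 96 mm long (its own y), 12 mm thick (x; pinch it across this at the middle) and 16 mm high. A thin steel stem (8 mm, then 4 mm at the pin) goes straight down from its middle (-z) to the tip 75 mm below this point. 70 g.
- stylus_tip (a point): Tip of the stylus: end of a spring-loaded pin, 4.4 mm across, that gives up to 6 mm when pressed (0.6 N to start moving, about 2.4 N fully in).
- stand_rest (a point): Centre of the stylus handle when it hangs on its fixed stand, 100 mm above the bench. Stand: dark base 100 x 120 mm, 12 mm high, two posts 78 mm apart along the point's own y; the bar's ends lie in V-shaped saddles that guide it within about 5 mm across; the stem hangs between the posts, tip 25 mm above the bench.
- slide_box: Bystander: small grey slide box, 50 x 36 x 24 mm, between the dishes; origin under its centre.
- cream_jar: Bystander: small amber jar, 34 mm across, 32 mm high, between the dishes; origin under its centre.
- marker: Bystander: white marker pen 125 mm long lying at the right-hand side; origin at its tail end.
- beaker: Bystander: glass beaker 72 mm across, 95 mm high, beyond the pad; origin under its centre.
- plates_low: Bystander: stack of four 90 mm culture plates, 64 mm high, beyond the pad; origin under its centre.
Mind the look-alikes: they are no part of the job. What is shaped like the part that bears selector_grip but turquoise is not meant.

How it is judged:
By the outcome, as a careful person would: the job done as asked, in the order asked, and still so for the second after the job is handed in, with the robot touching nothing.
Of dish_small, dish_medium, dish_large only 2 to 3 are there at a start; the rules pass over those that are not, and their reading is None.
At some moment in a run one of dish_small, dish_medium, dish_large may be knocked a few centimetres aside while the robot is not near it.
It also fails if it takes over 210 s, if anything falls off the work surface, if the arm or the gripper's body presses on something with over 40 N, if the wrist force passes 120 N, or if a joint passes its speed limit or range.

### The arm

A 6-joint arm with a two-finger parallel gripper is mounted at the origin on the work surface. World frame = base frame: x ahead of the robot, y to its left, z up, the work surface at z = 0. Lengths are in mm, angles in rad, forces in N, time in s.
With the tool pointing down it reaches from about 400 to 925 mm from the base axis. Payload 12.5 kg.
Tool frame: the origin (TCP) lies at the very end of the fingers, on their centre line; the grasp point (between the pads) lies 19 mm behind it (env.tcp_to_grasp is the distance from the TCP to the grasp point, in mm); z points along the fingers, x is the direction in which the jaws open and shut, and the axes are right-handed (so a half turn about z gives the same grasp; the last joint's range is limited). The gripper opens to 95 mm and grips with 3 to 60 N. Pads are 20 mm wide; open, the fingers measure 119 mm over their backs; the gripper's body (75 mm by 180 mm) begins 59 mm behind the grasp point.
Start: joints at [-1.37, 0.491, 1.559, -0, 1.092, -0.106], TCP at [188.779, -595.827, 214.661] pointing down, gripper open.
Joint ranges: [-3.1, 3.1], [-0.84, 2.19], [0.05, 2.79], [-1.13, 4.28], [0.06, 2.93], [-2.69, 2.69]. Speed limits (rad/s): [2.22, 2.22, 2.79, 3.14, 3.14, 3.14].

### API

Orientations are given as [roll, pitch, yaw] about the fixed x, y, z axes, in that order (R = Rz(yaw) Ry(pitch) Rx(roll)).
In Python, from cell import env, vision, job gives the robot as it stands.
- The arm moves only by the shell command python3 -m pendant 'ROWS' [OPENING]. ROWS is JSON, a list of rows, each a list of 4 numbers: the shift along the tool's x, y, z in mm, then the turn about the tool's z in degrees. In form: [[tx, ty, tz, turn], ...]. A call has 1 to 8 rows; each row is the pose to reach, as a shift and turn from the pose measured when the call began, along the tool's axes at that moment; what a row does not reach only later rows make up. A row lasts 1/8 s, in which the tool goes at most 62.5 mm and 10.7 degrees, less where a joint would pass 70% of its speed; a pose out of reach is approached as far as the arm can. A call with a gripper value outside its range is refused whole. OPENING is the closure, from 0 (fully open) to 1 (shut), set as the call begins (- or left out, the last holds). The fingers move at their own pace and stop on an object; the grip force is fixed at half the most. Time passes only in rows, so rows that repeat a pose let the fingers close. It gives the time, the measured TCP pose, the force and the opening at its end, in the units of the state.
- env.state(): the state, without advancing time (a new reading comes with each control period).
- vision.read_camera(name): name is "scene" or "side" or "wrist"; returns a dict with "pixels" (420x560x3 uint8, red, green, blue), "intrinsics" (3x3 intrinsics, pixels), "R" (3x3) and "t" (3): a world point X has camera coordinates R X + t; the wrist camera has in their place "tool_from_camera" (4x4, takes a point from camera to tool coordinates, whose origin is the TCP and whose axes are the tool frame's). Camera axes: x right, y down, z forward; pixel columns grow to the right and rows downward; lengths in mm; the calibration is good to about 2 mm. The wrist camera is an equidistant fisheye: a pixel r from the principal point sees the ray r / f radians off the axis. A picture is of the moment at which its call begins: read the wrist's pose just before it. There is no depth.
- job.job_done(): hands the job in, once; it reports no verdict.
Trained networks look in a picture, given as the dict that the camera call returned (one of the last four; its "shot" number tells which), for a name from the list of things; names that differ only in an ending like _2 or _b are one class to them, and where a whole thing is asked for, a point or a joint stands for the part that bears it (a point fixed in the world has none). Each returns a list of dicts, best first, with "confidence" (0 to 1); they miss things now and then, are a little off and sometimes report something else, mostly with a low value. They report only what shows in the picture. A call takes as long as a camera call. They do not tell look-alikes from the thing itself.
- vision.find_in(picture, query): "at" ([x, y, z] in mm, in the coordinates of the camera as it stood for that picture, good to about 4 mm: the middle of the surface that is visible of it).
- vision.regions_of(picture, query): "pixels" (420x560 bool, what is visible of it).
The state is a dict: "t": time; "joints": joint angles; "qvel": joint speeds; "tau": joint torques, N m; "eef_pos": TCP position; "tcp_rot": TCP orientation; "ft_force": force on the tool from outside, world axes, zero at the start; "moment": the same for the moment, N m; "opening": opening from 0.0 (shut) to 1.0 (fully open).
Only numpy, scipy, OpenCV 4.12 (cv2) and the standard library are available. Lean on these libraries where they do the work, as an engineer would, in place of code of your own. Each camera call takes 0.05 s, during which the arm holds its last target.

## Working session

There is one attempt and no reset: what is moved stays moved. The work goes in short steps, Python scripts to look and compute and a shell command to move; the robot and the scene stay as the last step left them, time stands still between calls to the robot, and variables do not carry over. Pictures are saved under pics/ and viewed, and the job is handed in when it is done.

```bash
ls -la; mkdir -p pics
python3 - <<'E'
from cell import env, vision, job
import cv2
s=env.state();print(s)
for n in ("scene","side","wrist"):
    p=vision.read_camera(n)
    cv2.imwrite(f"pics/a_{n}.png",p["pixels"][:,:,::-1])
    print(n,p["intrinsics"],p.get("R"),p.get("t"),p.get("tool_from_camera"),p["shot"])
E
```

```text
total 12
drwxr-xr-x  3 agent agent 4096 Dec  7 04:04 .
drwxr-xr-x 23 root  root  4096 Dec  7 04:04 ..
drwxr-xr-x  2 agent agent 4096 Dec  7 04:04 pics
{'t': 0.0, 'joints': array([-1.36961245e+00,  4.91591091e-01,  1.55947374e+00,  3.67424042e-05,
        1.09169961e+00, -1.05624574e-01]), 'qvel': array([-2.95357406e-04,  6.08243720e-04,  3.66107572e-04,  2.30888574e-04,
       -5.87342300e-04,  5.28581089e-05]), 'tau': array([-7.16699760e-04, -6.12655592e+01, -2.58180803e+01,  6.92380127e-02,
        4.83313180e-02, -7.46129422e-05]), 'eef_pos': array([ 188.72540964, -595.55823777,  214.03379682]), 'tcp_rot': array([-3.14143671e+00,  1.16182033e-03, -1.26400475e+00]), 'ft_force': array([-0.10441598,  0.86233089, -0.08372498]), 'moment': array([ 0.04706735, -0.02557186, -0.01273606]), 'opening': 1.0012455723502178}
scene [[425.62898966   0.         278.94616228]
 [  0.         425.62898966 206.50123554]
 [  0.           0.           1.        ]] [[ 0.57977181  0.8146423   0.01491883]
 [ 0.57519424 -0.39625361 -0.71563585]
 [-0.57707559  0.42348672 -0.69831423]] [-233.47881315 -233.49281072 1618.97890454] None 1
side [[535.45636055   0.         279.73724268]
 [  0.         535.45636055 207.094462  ]
 [  0.           0.           1.        ]] [[-0.96997558 -0.24316008 -0.00453282]
 [-0.17397465  0.70677463 -0.6857131 ]
 [ 0.16994174 -0.66433636 -0.72785782]] [ 443.68229683  171.04153761 1405.41059665] None 2
wrist [[325.1922621    0.         279.62454878]
 [  0.         325.1922621  215.51277699]
 [  0.           0.           1.        ]] None None [[ 9.99999806e-01  6.22591095e-04 -1.36966799e-05 -1.03169180e+00]
 [-5.92782120e-04  9.58400170e-01  2.85427333e-01 -8.08661016e+01]
 [ 1.90831416e-04 -2.85427269e-01  9.58400353e-01 -1.70622197e+02]
 [ 0.00000000e+00  0.00000000e+00  0.00000000e+00  1.00000000e+00]] 3
```

View pics/a_scene.png

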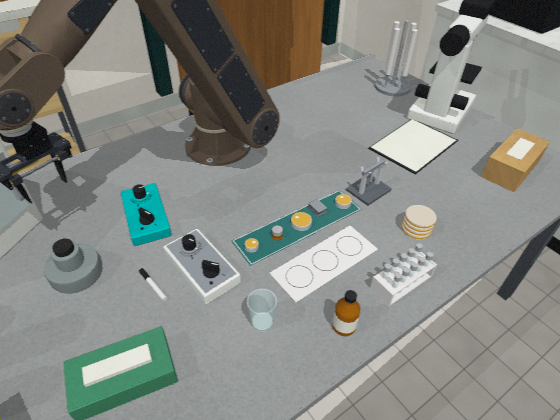

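View pics/a_side.png

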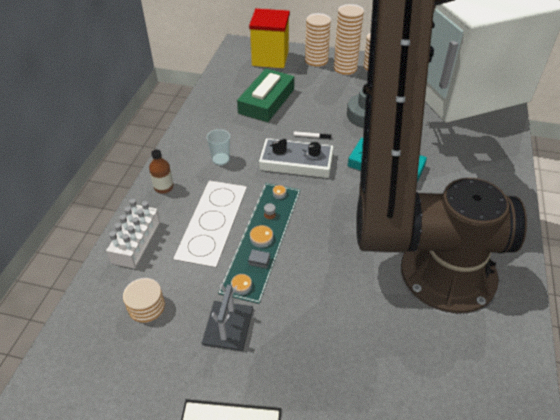

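View pics/a_wrist.png

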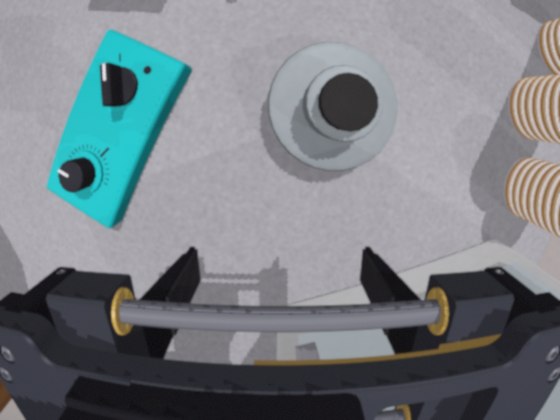

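The white console is at about (201,263) in scene and (297,156) in side. The turquoise look-alike is at (145,213) in scene. Three dishes lie on the mat at scene (252,244), (301,220) and (343,201).

```bash
cat > h.py <<'E'
from cell import env, vision, job
import numpy as np, cv2
from scipy.spatial.transform import Rotation as Ro
np.set_printoptions(precision=1,suppress=True)
def shot(n,name=None):
    s=env.state(); p=vision.read_camera(n)
    if n=="wrist":
        T=np.eye(4);T[:3,:3]=Ro.from_euler('xyz',s['tcp_rot']).as_matrix();T[:3,3]=s['eef_pos']
        p['W']=T@p['tool_from_camera']
    else:
        T=np.eye(4);T[:3,:3]=p['R'].T;T[:3,3]=-p['R'].T@p['t'];p['W']=T
    p['n']=n
    if name: cv2.imwrite(f"pics/{name}.png",p['pixels'][:,:,::-1])
    return p
def ray(p,uv):
    K=p['intrinsics'];x=(uv[0]-K[0,2])/K[0,0];y=(uv[1]-K[1,2])/K[1,1]
    if p['n']=="wrist":
        r=np.hypot(x,y); d=np.array([np.sin(r)*x/max(r,1e-9),np.sin(r)*y/max(r,1e-9),np.cos(r)])
    else: d=np.array([x,y,1.])
    d/=np.linalg.norm(d)
    return p['W'][:3,3],p['W'][:3,:3]@d
def onz(p,uv,z):
    o,d=ray(p,uv); return o+d*(z-o[2])/d[2]
def proj(p,X):
    K=p['intrinsics'];W=p['W'];c=W[:3,:3].T@(np.asarray(X,float)-W[:3,3])
    if p['n']=="wrist":
        rho=np.hypot(c[0],c[1]);th=np.arctan2(rho,c[2]);q=c[:2]/max(rho,1e-9)*th
    else: q=c[:2]/c[2]
    return q*[K[0,0],K[1,1]]+[K[0,2],K[1,2]]
def tri(obs):
    A=np.zeros((3,3));b=np.zeros(3)
    for p,uv in obs:
        o,d=ray(p,uv);M=np.eye(3)-np.outer(d,d);A+=M;b+=M@o
    return np.linalg.solve(A,b)
def find(p,q):
    r=vision.find_in(p,q); out=[]
    for e in r:
        X=p['W'][:3,:3]@np.array(e['at'])+p['W'][:3,3]; out.append((round(e['confidence'],2),X,proj(p,X)))
    return out
def crop(p,c,w,h,sc,name):
    u,v=int(c[0]-w/2),int(c[1]-h/2);u=max(u,0);v=max(v,0)
    im=p['pixels'][v:v+h,u:u+w,::-1]
    cv2.imwrite(f"pics/{name}.png",cv2.resize(im,None,fx=sc,fy=sc,interpolation=cv2.INTER_CUBIC))
def tool():
    s=env.state();return np.array(s['eef_pos']),Ro.from_euler('xyz',s['tcp_rot']).as_matrix()
def rel(X,tooly=None):
    """shift in tool axes to bring TCP to X; tooly: wanted world direction(deg) of tool x -> turn deg about tool z"""
    p,R=tool(); d=R.T@(np.asarray(X,float)-p); out=[*d]
    if tooly is not None:
        cur=np.degrees(np.arctan2(R[1,0],R[0,0])); t=-(tooly-cur)   # tool z down: + turn = cw
        t=(t+90)%180-90; out.append(t)
    return np.array(out)
def st():
    s=env.state();print('t',round(s['t'],2),'p',s['eef_pos'],'rot',np.round(s['tcp_rot'],4),'f',s['ft_force'],'op',round(float(s['opening']),3),'q',np.round(s['joints'],2))
E
python3 - <<'E'
from h import *
names="selector_grip dial_grip dish_small_mid dish_medium_mid dish_large_mid dish_small_colony dish_medium_colony dish_large_colony ring0 ring1 ring2 carrier_mid stylus_grip stylus_tip stand_rest slide_box cream_jar marker beaker plates_low".split()
for c in("scene","side"):
    p=shot(c)
    for n in names:
        try:
            for r in find(p,n)[:3]: print(c,n,*r)
        except Exception as e: print(n,e)
E
```

```text
scene selector_grip 0.53 [ 547.3 -328.9   60.3] [209.4 270.4]
scene selector_grip 0.44 [ 267.4 -387.7   59.4] [145.9 217.2]
scene dial_grip 0.83 [ 443.5 -333.1   68.3] [189.5 244.5]
scene dial_grip 0.58 [ 163. -366.   63.] [138.9 193.7]
scene dish_small_mid 0.46 [ 503.4 -175.4   22. ] [250.  244.2]
scene dish_medium_mid 0.6 [517.2 169.3  24.9] [342.3 200. ]
scene dish_large_mid 0.64 [510.1   3.7  28.1] [300.3 219. ]
scene dish_large_mid 0.47 [522.1 -37.4   2.6] [291.6 232.6]
scene dish_large_mid 0.37 [ 507.2 -179.1   21.5] [249.7 245.7]
scene dish_small_colony 0.54 [ 506.1 -180.5   25. ] [249.  244.9]
scene dish_medium_colony 0.47 [517.8 167.   23.3] [341.8 200.8]
scene dish_large_colony 0.65 [510.1  -3.3  23.1] [298.5 221.1]
scene ring0 0.64 [670.2 -35.4   5.9] [323.3 263.3]
scene ring1 0.64 [670.2 -35.4   5.9] [323.3 263.3]
scene ring2 0.64 [670.2 -35.4   5.9] [323.3 263.3]
scene carrier_mid 0.68 [523.6 -40.4   0.6] [291.1 233.8]
scene stylus_grip 0.59 [517.3 295.5 106.6] [374.8 166.4]
scene stand_rest 0.82 [516.  279.5  12. ] [366.3 189.8]
scene slide_box 0.46 [498.8  76.8  26.9] 
[... 1119 characters left out ...]
e ring1 0.65 [ 722.1 -261.6   66.8] [217.1 147.1]
side ring2 0.77 [661.4  -5.2  -0.9] [210.6 225.7]
side ring2 0.65 [ 722.1 -261.6   66.8] [217.1 147.1]
side carrier_mid 0.72 [498.1  30.5   1.1] [262.6 245.4]
side carrier_mid 0.26 [509.1 307.2  14.1] [227.4 328.6]
side stylus_grip 0.52 [662.9  -8.5  -0.1] [210.4 224.6]
side stand_rest 0.56 [509.5 307.9  13.9] [227.1 328.9]
side slide_box 0.72 [487.   94.9  28.1] [260.  258.2]
side slide_box 0.36 [723.  300.4  62.2] [141.7 296.8]
side cream_jar 0.61 [506.7 -73.1  31. ] [269.1 210.6]
side marker 0.59 [ 459.2 -456.3    6.7] [312.6 136.2]
side beaker 0.85 [ 720.4 -263.7   66.7] [217.8 146.8]
side plates_low 0.56 [720.  298.2  63. ] [143.1 296.1]
```

```bash
python3 -c "
from h import *
print(rel([420,-340,214]))"
```

```text
[-174.  -297.7    0.6]
```

```bash
python3 -m pendant '[[-30,-50,0,0],[-60,-100,0,0],[-90,-150,0,0],[-120,-200,0,0],[-150,-250,0,0],[-174,-298,0,0],[-174,-298,0,0],[-174,-298,0,0]]' 0
python3 - <<'E'
from h import *
st();p=shot("wrist","b_w")
for n in("selector_grip","dial_grip","dish_small_mid","dish_small_colony"):
    for r in find(p,n)[:3]: print(n,*r)
E
```

```text
t: 3.25
eef_pos: [420.2, -340.2, 214.7]
tcp_rot: [3.141, -0.0, -1.263]
ft_force: [-1.1, 1.0, 0.0]
opening: 1.0
t 3.25 p [ 420.2 -340.2  214.7] rot [ 3.1 -0.  -1.3] f [-1.1  1.   0. ] op 1.0 q [-0.8  0.4  1.8 -0.   1.   0.5]
selector_grip 0.89 [ 253.5 -385.8   79.2] [274.6 346.3]
selector_grip 0.78 [ 540.4 -319.8   50.1] [297.4  83. ]
dial_grip 0.62 [ 431.2 -328.7   78.1] [272.8 191.1]
dish_small_mid 0.56 [ 503.1 -171.3   24.2] [161.   83.1]
dish_small_colony 0.69 [ 500.2 -175.4   22. ] [164.2  86.5]
```

View pics/b_w.png

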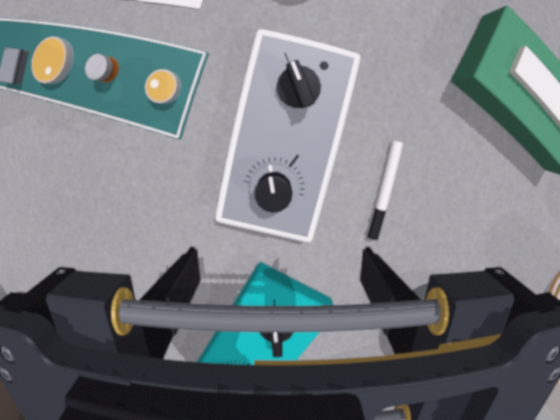

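The white console's selector is at (299,86), with its pointer at the short line (288,57) and the dot at (324,66). Its dial is at (273,191) and the long mark at (294,160). The turquoise twin at (270,310) is excluded.

Run:
```python
from h import *
p=shot("wrist")
crop(p,(290,125),160,130,5,"b_crop")
for n,uv,z in [("c1",(258,31),40),("c2",(359,55),40),("c3",(312,241),40),("c4",(217,221),40),("sline",(287,57),40),("dot",(324,66),40),("mark",(294,160),40)]:
    print(n,onz(p,uv,z))
```

```text
c1 [ 583.8 -264.1   40. ]
c2 [ 593.2 -373.2   40. ]
c3 [ 380.6 -390.7   40. ]
c4 [ 371. -281.   40.]
sline [ 564.8 -301.9   40. ]
dot [ 568.  -341.5   40. ]
mark [ 461.8 -342.4   40. ]
```

View pics/b_crop.png

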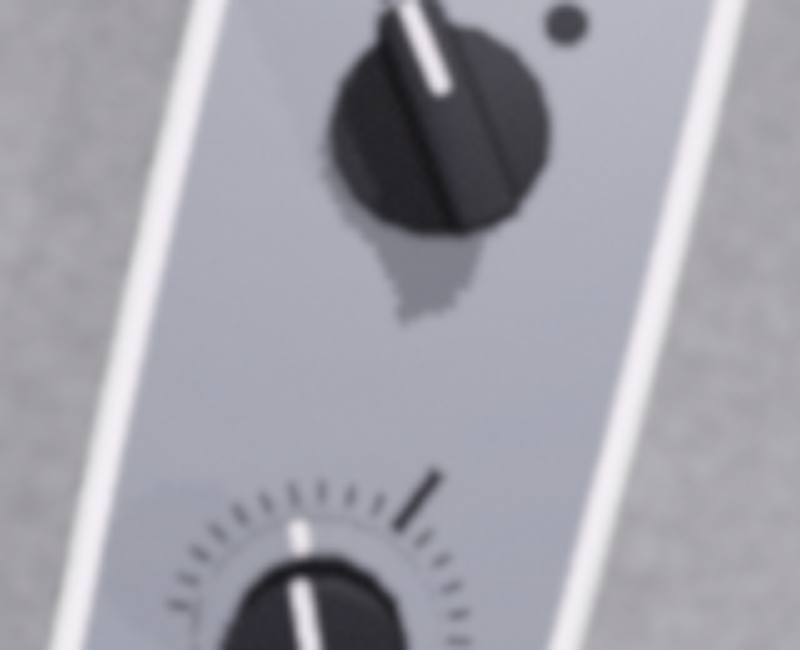

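Run:
```python
from h import *
p=shot("wrist")
a,b=onz(p,(292,61),79),onz(p,(298.4,78.4),79);d=a-b;print(a,b,np.degrees(np.arctan2(d[1],d[0])))
# dial pointer on knob top z 78
a,b=onz(p,(210+59.5,60+116),78),onz(p,(210+62.5,60+129.5),78);d=a-b;print(a,b,np.degrees(np.arctan2(d[1],d[0])))
print(proj(p,[537,-323,79]),proj(p,[427.3,-331.7,78]))
print(rel([537,-323,140],-52))
```

```text
[ 554.9 -308.9   79. ] [ 540.7 -319.5   79. ] 36.97455512382724
[ 444.  -321.8   78. ] [ 432.2 -328.4   78. ] 29.50484378893662
[300.8  83.2] [274.2 195.2]
[  18.5 -117.    74.6  -20.5]
```

```bash
python3 -m pendant '[[9,-58,20,-10],[18,-117,50,-20.5],[18,-117,75,-20.5],[18,-117,75,-20.5]]' 0
python3 - <<'E'
from h import *
st();p=shot("wrist","c_w")
print(proj(p,[537,-323,79]))
E
```

```text
t: 4.1
eef_pos: [536.2, -321.9, 137.6]
tcp_rot: [3.14, 0.004, -0.907]
ft_force: [0.6, -0.8, -0.1]
opening: 1.002
t 4.1 p [ 536.2 -321.9  137.6] rot [ 3.1  0.  -0.9] f [ 0.6 -0.8 -0.1] op 1.002 q [-0.7  0.6  1.6 -0.   0.9  0.3]
[283.  232.1]
```

View pics/c_w.png

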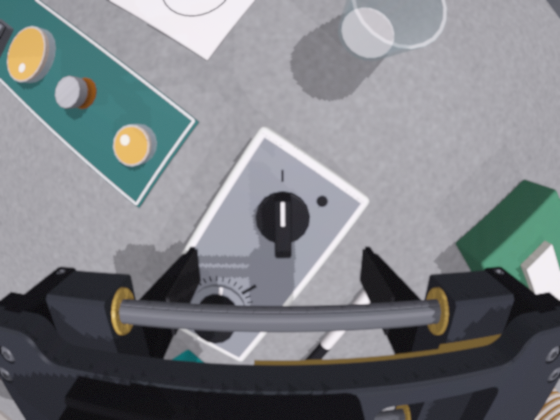

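The bar is centred at about (283,230), aligned with tool y, as predicted.

```bash
python3 -m pendant '[[1,0,40,0],[1,0,84,0],[1,0,84,0],[1,0,84,0]]' 0 && python3 -m pendant '[[0,0,0,0],[0,0,0,0],[0,0,0,0],[0,0,0,0],[0,0,0,0]]' 1
```

```text
t: 4.65
eef_pos: [537.4, -324.2, 57.6]
tcp_rot: [-3.141, -0.001, -0.909]
ft_force: [-0.4, 0.4, 0.3]
opening: 1.001
t: 5.28
eef_pos: [537.4, -324.2, 57.6]
tcp_rot: [-3.141, -0.001, -0.909]
ft_force: [0.3, -0.3, -0.7]
opening: 0.531
```

```bash
python3 -m pendant '[[0,0,0,0],[0,0,0,0],[0,0,0,0],[0,0,0,0],[0,0,0,0],[0,0,0,0]]' 1 && python3 -m pendant '[[0,0,0,10],[0,0,0,20],[0,0,0,30],[0,0,0,40],[0,0,0,50],[0,0,0,58],[0,0,0,58]]' 1
```

```text
t: 6.02
eef_pos: [537.0, -323.8, 57.6]
tcp_rot: [3.141, 0.0, -0.908]
ft_force: [-3.4, 4.8, 2.8]
opening: 0.136
t: 6.9
eef_pos: [536.8, -322.4, 57.6]
tcp_rot: [3.14, 0.002, -1.923]
ft_force: [-3.0, 8.2, 4.8]
opening: 0.132
```

```bash
python3 -m pendant '[[0,0,0,9],[0,0,0,9]]' 1 && python3 -m pendant '[[0,0,0,0],[0,0,0,0],[0,0,0,0],[0,0,0,0],[0,0,0,0]]' 0.2 && python3 -m pendant '[[0,0,-40,0],[0,0,-80,0],[0,0,-80,0]]' 0.2
python3 - <<'E'
from h import *
st();p=shot("wrist","d_w")
print(rel([428,-331.5,130]))
E
```

```text
t: 7.15
eef_pos: [536.9, -322.1, 57.6]
tcp_rot: [3.139, 0.002, -2.08]
ft_force: [-0.6, 5.0, 2.0]
opening: 0.136
t: 7.78
eef_pos: [536.8, -322.2, 57.5]
tcp_rot: [3.139, 0.002, -2.08]
ft_force: [-0.1, 0.3, 0.1]
opening: 0.604
t: 8.15
eef_pos: [538.0, -323.2, 140.5]
tcp_rot: [-3.139, 0.001, -2.079]
ft_force: [-0.0, 1.2, 0.7]
opening: 0.796
t 8.15 p [ 538.  -323.2  140.5] rot [-3.1  0.  -2.1] f [-0.   1.2  0.7] op 0.796 q [-0.7  0.6  1.6  0.   0.9  1.4]
[60.9 91.1  8.5]
```

View pics/d_w.png

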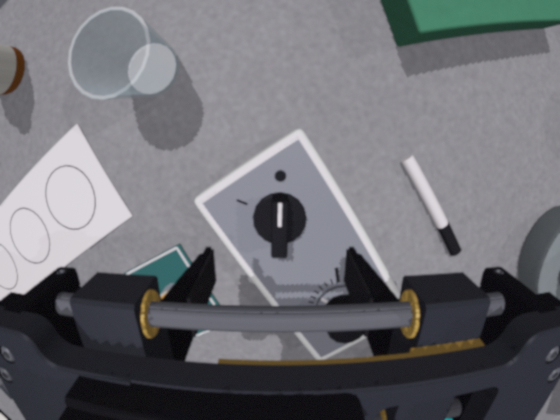

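The selector pointer now sits at the dot, at (280,176). Dial next.

```bash
python3 -m pendant '[[30,45,4,-10],[61,91,8,-20],[61,91,8,-30],[61,91,8,-40],[61,91,8,-49],[61,91,8,-49],[61,91,8,-49]]' 0
python3 - <<'E'
from h import *
st();p=shot("wrist","e_w")
crop(p,(283,220),120,100,6,"e_c")
print(proj(p,[428,-331.5,78]),rel([428,-331.5,130],-70))
E
```

```text
t: 9.07
eef_pos: [427.9, -331.4, 129.9]
tcp_rot: [-3.141, 0.002, -1.228]
ft_force: [-0.1, -0.6, 0.7]
opening: 0.999
t 9.07 p [ 427.9 -331.4  129.9] rot [-3.1  0.  -1.2] f [-0.1 -0.6  0.7] op 0.999 q [-0.8  0.5  1.9  0.   0.8  0.4]
[281.3 234.7] [ 0.  -0.   0.1 -0.3]
```

View pics/e_c.png

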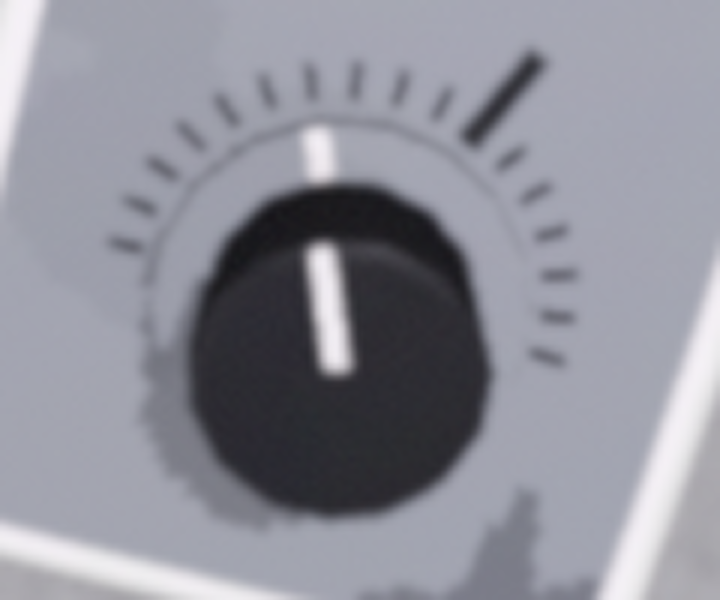

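Run:
```python
from h import *
p=shot("wrist")
f=lambda c,z:onz(p,(223+c[0]/6,170+c[1]/6),z)
C=f((340,378),78);print("C",C)
g=lambda X,c=C:np.degrees(np.arctan2(X[1]-c[1],X[0]-c[0]))
m=[f(c,40) for c in((505,98),(475,138),(545,58))];print("mark",[g(x) for x in m])
print("ticks",[g(f(c,40)) for c in((443,105),(400,88),(357,80),(312,82),(267,90),(125,245),(547,360))])
print("knob",[g(f(c,z)) for c,z in(((320,250),78),((316,130),47),((320,175),47))])
a=f((320,250),78)-f((337,370),78);print(np.degrees(np.arctan2(a[1],a[0])))
```

```text
C [ 428.9 -330.    78. ]
mark [np.float64(-20.102292526774015), np.float64(-21.14782862275714), np.float64(-20.818622898385374)]
ticks [np.float64(-8.630488101023698), np.float64(3.741778136989975), np.float64(15.365678357393225), np.float64(27.32774153642325), np.float64(39.422357533394276), np.float64(98.37480107934606), np.float64(-90.62808209102552)]
knob [np.float64(28.120029059106912), np.float64(27.473509754463866), np.float64(28.487577661418445)]
27.332160121579506
```

```bash
python3 -m pendant '[[-1,-1,40,0],[-1,-1,76,0],[-1,-1,76,0],[-1,-1,76,0]]' 0 && python3 -m pendant '[[0,0,0,0],[0,0,0,0],[0,0,0,0],[0,0,0,0],[0,0,0,0],[0,0,0,0],[0,0,0,0],[0,0,0,0]]' 1 && python3 -m pendant '[[0,0,0,10],[0,0,0,20],[0,0,0,30],[0,0,0,40],[0,0,0,46],[0,0,0,46],[0,0,0,46]]' 1
```

```text
t: 9.68
eef_pos: [429.0, -330.5, 55.2]
tcp_rot: [-3.14, 0.001, -1.227]
ft_force: [-0.1, -1.2, -0.3]
opening: 1.002
t: 10.68
eef_pos: [429.0, -330.5, 55.1]
tcp_rot: [-3.14, 0.001, -1.227]
ft_force: [-1.1, -0.9, 0.2]
opening: 0.397
t: 11.55
eef_pos: [429.0, -331.0, 55.1]
tcp_rot: [-3.141, 0.001, -2.027]
ft_force: [-2.0, -4.5, -2.2]
opening: 0.395
```

Turned 0.80 rad. I'll open, lift and look.

```bash
python3 -m pendant '[[0,0,0,0],[0,0,0,0],[0,0,0,0],[0,0,0,0]]' 0 && python3 -m pendant '[[0,0,-40,0],[0,0,-76,0],[0,0,-76,0],[0,0,-76,0]]' 0
python3 - <<'E'
from h import *
st();p=shot("wrist","f_w")
crop(p,(283,220),120,100,6,"f_c")
E
```

```text
t: 12.05
eef_pos: [429.0, -330.8, 55.2]
tcp_rot: [-3.141, 0.001, -2.027]
ft_force: [-0.1, 0.3, 0.3]
opening: 0.757
t: 12.55
eef_pos: [428.8, -330.6, 130.7]
tcp_rot: [-3.141, 0.001, -2.027]
ft_force: [-1.2, 1.1, 0.7]
opening: 1.001
t 12.55 p [ 428.8 -330.6  130.7] rot [-3.1  0.  -2. ] f [-1.2  1.1  0.7] op 1.001 q [-0.8  0.5  1.9  0.   0.8  1.2]
```

View pics/f_c.png

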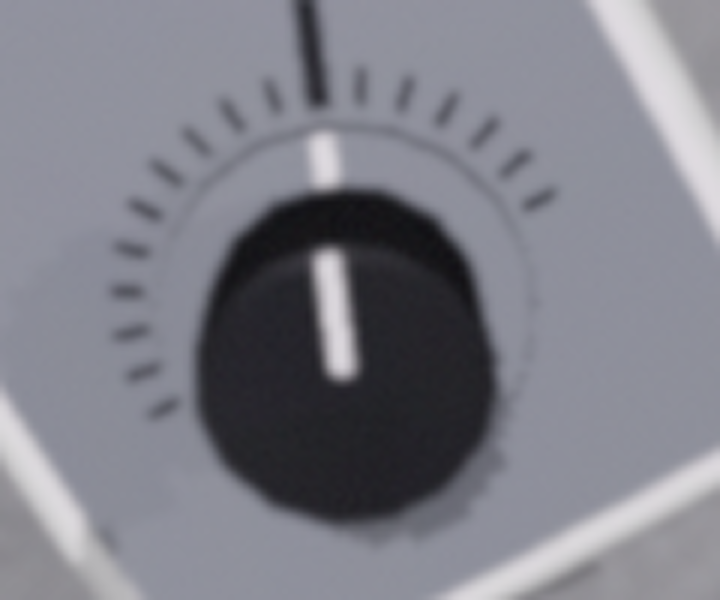

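The dial pointer is on the long mark. Next is an overview of the mat and pad.

```bash
python3 -c "
from h import *
print(rel([580,-40,300],0))"
```

```text
[-327.7   -8.  -169.3   63.9]
```

```bash
python3 -m pendant '[[-20,0,-55,-10],[-60,-2,-100,-20],[-100,-4,-140,-30],[-140,-5,-169,-40],[-180,-6,-169,-50],[-220,-7,-169,-60],[-260,-8,-169,-70],[-300,-8,-169,-80]]' 0; python3 -c "
from h import *
print(rel([580,-40,300],0));st()"
```

```text
t: 13.6
eef_pos: [568.2, -63.6, 298.3]
tcp_rot: [-3.141, 0.003, -0.625]
ft_force: [-0.4, 0.3, 0.4]
opening: 1.0
[ -4.3 -26.1  -1.6 -35.8]
t 13.6 p [568.2 -63.6 298.3] rot [-3.1  0.  -0.6] f [-0.4  0.3  0.4] op 1.0 q [-0.2  0.3  1.6  0.   1.2  0.4]
```

```bash
python3 -m pendant '[[-2,-13,0,-10],[-4,-26,0,-20],[-4,-26,0,-30],[-4,-26,0,-36],[-4,-26,0,-36],[-4,-26,0,-36]]' 0
python3 - <<'E'
from h import *
st();p=shot("wrist","g_w")
for n in("dish_small_mid","dish_medium_mid","dish_large_mid","dish_small_colony","dish_medium_colony","dish_large_colony","slide_box","cream_jar","carrier_mid"):
    for r in find(p,n)[:2]: print(n,*r)
E
```

```text
t: 14.35
eef_pos: [580.2, -40.3, 297.7]
tcp_rot: [-3.14, 0.003, 0.001]
ft_force: [0.4, -0.2, -0.1]
opening: 1.001
t 14.35 p [580.2 -40.3 297.7] rot [-3.1  0.   0. ] f [ 0.4 -0.2 -0.1] op 1.001 q [-0.2  0.4  1.6  0.   1.2 -0.2]
dish_small_mid 0.58 [ 505.6 -168.4   26.1] [230.8 265.5]
dish_medium_mid 0.97 [517.6 173.8  25.7] [234.5  28.5]
dish_large_mid 0.67 [504.    2.5  20.1] [225.6 150.6]
dish_small_colony 0.59 [ 501.5 -166.7   24.5] [228.3 264. ]
dish_medium_colony 0.81 [513.5 178.1  20.8] [232.1  26.8]
dish_medium_colony 0.2 [ 538.7 -312.3   56.6] [254.4 352.4]
dish_large_colony 0.88 [510.2   5.1  25.8] [229.3 149. ]
slide_box 0.87 [492.6  85.   30.5] [215.2  91.2]
cream_jar 0.62 [511.5 -81.5  38.2] [230.8 212.3]
carrier_mid 0.79 [509.8   0.9   2.4] [231.6 150.5]
```

View pics/g_w.png

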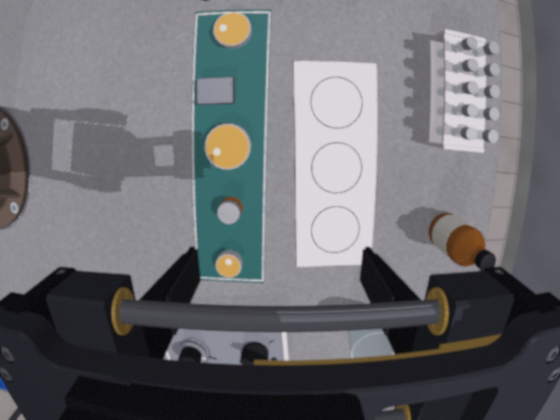

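```bash
cat > m.py <<'E'
from h import *
def cfit(P):
    A=np.c_[2*P,np.ones(len(P))];s=np.linalg.lstsq(A,(P**2).sum(1),rcond=None)[0]
    return s[:2],np.sqrt(s[2]+s[:2]@s[:2])
def planemap(p,z,x0,x1,y0,y1,s=2.):
    """rectified top view, s px per mm; rows = x0.., cols = y0.."""
    xs=np.arange(x0,x1,1/s);ys=np.arange(y0,y1,1/s)
    X,Y=np.meshgrid(xs,ys,indexing='ij')
    W=p['W'];c=(np.stack([X,Y,np.full_like(X,z)],-1)-W[:3,3])@W[:3,:3]
    K=p['intrinsics']
    if p['n']=="wrist":
        rho=np.hypot(c[...,0],c[...,1]);th=np.arctan2(rho,c[...,2]);q=c[...,:2]/rho[...,None]*th[...,None]
    else:q=c[...,:2]/c[...,2:]
    u=(q[...,0]*K[0,0]+K[0,2]).astype(np.float32);v=(q[...,1]*K[1,1]+K[1,2]).astype(np.float32)
    return cv2.remap(p['pixels'],u,v,cv2.INTER_LINEAR)
def blob(p,z,x0,x1,y0,y1,fn,s=2.):
    im=planemap(p,z,x0,x1,y0,y1,s);m=fn(im.astype(int)).astype(np.uint8)
    return m,im
def orange(im): return (im[...,0]>150)&(im[...,2]<140)&(im[...,0]-im[...,2]>70)
def dishes(p,x0=440,x1=760,y0=-230,y1=230,s=2.,z=23):
    m,im=blob(p,z,x0,x1,y0,y1,orange,s);out=[]
    m=cv2.morphologyEx(m,cv2.MORPH_CLOSE,np.ones((15,15)))
    n,l,stt,c=cv2.connectedComponentsWithStats(m)
    for i in range(1,n):
        if stt[i,4]>400*s*s:
            ct,_=cv2.findContours((l==i).astype(np.uint8),0,1);(cx,cy),r=cv2.minEnclosingCircle(ct[0])
            out.append((x0+c[i,1]/s,y0+c[i,0]/s,2*np.sqrt(stt[i,4]/np.pi)/s, x0+cy/s,y0+cx/s,2*r/s))
    return out
def rings(p,x0=580,x1=750,y0=-180,y1=160,s=2.):
    im=planemap(p,3,x0,x1,y0,y1,s);g=cv2.cvtColor(im,cv2.COLOR_RGB2GRAY)
    m=(cv2.morphologyEx(g,cv2.MORPH_BLACKHAT,np.ones((9,9)))>35).astype(np.uint8)
    n,l,stt,c=cv2.connectedComponentsWithStats(cv2.dilate(m,np.ones((3,3))));out=[]
    for i in range(1,n):
        w=stt[i,2:4]/s
        if 65<w[0]<85 and 65<w[1]<85:
            r,cc=np.nonzero((l==i)&(m>0));P=np.c_[x0+r/s,y0+cc/s];ce,R=cfit(P);out.append((*ce,2*R))
    return out
E
python3 - <<'E'
from m import *
p=shot("wrist")
for d in dishes(p):print("dish",np.array(d))
for r in rings(p):print("ring",np.array(r))
for n in("scene","side"):
    q=shot(n)
    for d in dishes(q):print(n,"dish",np.array(d))
    for r in rings(q):print(n,"ring",np.array(r))
E
```

```text
dish [506.7   8.9  57.4 506.2   8.7  58.7]
dish [ 500.2 -171.5   33.   500.4 -170.8   35. ]
dish [513.6 175.4  45.3 513.  175.6  46.7]
scene dish [506.8   9.   59.3 506.6   9.   60.7]
scene dish [ 500.9 -170.3   35.5  500.9 -170.3   36.6]
scene dish [513.2 176.3  47.4 513.3 176.7  49. ]
side dish [509.1   8.8  59.8 508.6   8.4  62.7]
side dish [ 502.5 -171.1   35.2  503.1 -170.    38.7]
side dish [515.4 174.8  47.1 515.5 175.7  50.1]
```

```bash
sed -i 's/>35).astype/>T).astype/; s/y0=-180,y1=160,s=2.):/y0=-180,y1=160,s=2.,T=14):/' m.py
python3 - <<'E'
from m import *
p=shot("wrist")
for T in(8,14,22):
  for r in rings(p,T=T):print(T,"ring",np.array(r))
for n in("scene","side"):
    q=shot(n)
    for r in rings(q):print(n,"ring",np.array(r))
im=planemap(p,3,440,760,-230,230,1.5);cv2.imwrite("pics/map1.png",im[:,:,::-1])
E
```

```text
8 ring [659.3  71.7  74.2]
8 ring [661.6 -23.4  74.2]
8 ring [ 663.9 -118.5   74.3]
14 ring [659.3  71.7  74.2]
14 ring [661.6 -23.4  74.2]
14 ring [ 663.9 -118.4   74.3]
```

View pics/map1.png

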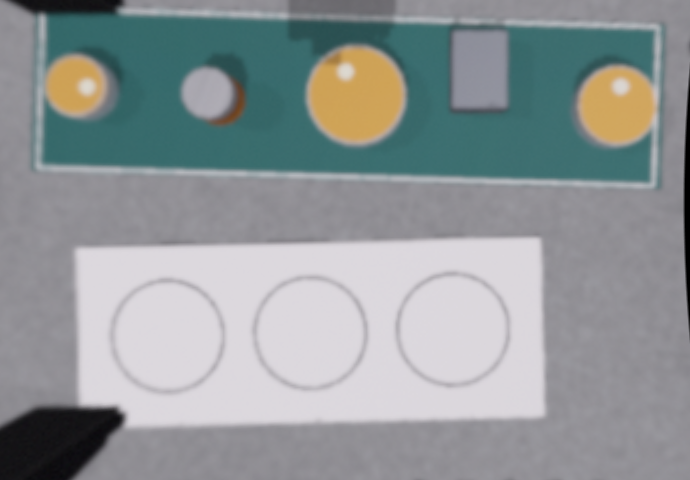

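Rings fitted at (659.3,71.7), (661.6,-23.4) and (663.9,-118.5). The dishes agree across three cameras: small (501,-171), large (507,9), medium (514,175.5). Picking the small one first.

```bash
python3 -c "
from h import *
print(rel([501,-171,60],0))"
```

```text
[-79.3 130.9 238.3   0.2]
```

```bash
python3 -m pendant '[[-20,33,50,0],[-40,66,100,0],[-60,99,150,0],[-79,131,200,0],[-79,131,240,0],[-79,131,240,0],[-79,131,240,0]]' 0
python3 - <<'E'
from m import *
st();p=shot("wrist","i_w");print([np.array(d) for d in dishes(p)])
print(rel([501,-171,6],0))
E
```

```text
t: 16.02
eef_pos: [502.1, -171.1, 59.5]
tcp_rot: [-3.14, 0.001, 0.004]
ft_force: [-0.2, -0.2, -0.1]
opening: 0.999
t 16.02 p [ 502.1 -171.1   59.5] rot [-3.1  0.   0. ] f [-0.2 -0.2 -0.1] op 0.999 q [-0.5  0.6  1.9  0.   0.6 -0.5]
[array([506.7, -12.9,  24.1, 506.8,  -7.8,  48.5]), array([ 500.3, -171.2,   33. ,  500.4, -170.6,   34.4])]
[-1.3 -0.  53.9  0.3]
```

View pics/i_w.png

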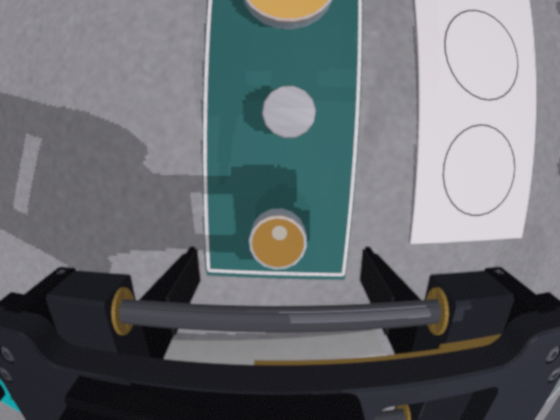

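The small dish is between the fingers at (278,241). Descend and close.

```bash
python3 -m pendant '[[-2,0,30,0],[-2,0,50,0],[-2,0,54,0],[-2,0,54,0]]' 0 && python3 -m pendant '[[0,0,0,0],[0,0,0,0],[0,0,0,0],[0,0,0,0],[0,0,0,0],[0,0,0,0],[0,0,0,0]]' 1
```

```text
t: 16.58
eef_pos: [500.9, -171.1, 7.0]
tcp_rot: [-3.142, -0.002, 0.005]
ft_force: [-1.7, -1.1, 0.2]
opening: 1.002
t: 17.45
eef_pos: [500.9, -171.0, 7.0]
tcp_rot: [-3.142, -0.002, 0.005]
ft_force: [-0.6, 0.3, 0.5]
opening: 0.413
```

```bash
python3 -m pendant '[[0,0,-30,0],[20,-10,-50,0],[70,-25,-50,0],[120,-40,-50,0],[163,-52.5,-50,0],[163,-52.5,-50,0],[163,-52.5,-50,0]]' 1
python3 - <<'E'
from m import *
st();p=shot("wrist","j_w")
print(rings(p,x0=600,y0=-180,y1=100)); print([np.array(d) for d in dishes(p,z=70)])
print(rel([663.9,-118.5,6.5],0))
E
```

```text
t: 18.32
eef_pos: [662.7, -117.7, 56.7]
tcp_rot: [-3.141, -0.0, 0.005]
ft_force: [0.1, -0.1, 0.4]
opening: 0.415
t 18.32 p [ 662.7 -117.7   56.7] rot [-3.1 -0.   0. ] f [ 0.1 -0.1  0.4] op 0.415 q [-0.3  0.7  1.6  0.   0.8 -0.3]
[(np.float64(661.5325139733764), np.float64(-23.30258017910819), np.float64(74.43502589203136))]
[array([541.8,  -1.5,  45.5, 541.7,  -1.5,  45.7]), array([ 662.4, -119.2,   33.8,  662.5, -118.9,   35.6])]
[ 1.4  0.6 50.4  0.3]
```

View pics/j_w.png

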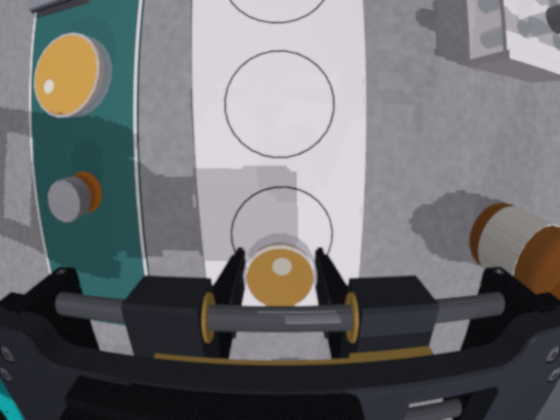

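```bash
python3 -m pendant '[[1.5,-0.2,30,0],[1.5,-0.2,46,0],[1.5,-0.2,50,0],[1.5,-0.2,50,0]]' 1 && python3 -m pendant '[[0,0,0,0],[0,0,0,0],[0,0,0,0]]' 0.3 && python3 -m pendant '[[0,0,-30,0],[-10,-30,-80,0],[-40,-60,-110,0],[-70,-90,-110,0],[-70,-90,-110,0]]' 0
python3 - <<'E'
from m import *
st();p=shot("wrist","k_w")
print([np.array(r) for r in rings(p,x0=600,y0=-180,y1=120)]); print([np.array(d) for d in dishes(p)])
print(rel([507,9,60],0))
E
```

```text
t: 18.88
eef_pos: [663.7, -118.1, 7.4]
tcp_rot: [-3.141, -0.0, 0.004]
ft_force: [0.0, -0.3, -0.6]
opening: 0.416
t: 19.25
eef_pos: [663.8, -118.1, 7.6]
tcp_rot: [-3.141, -0.0, 0.004]
ft_force: [-0.8, 0.7, 0.3]
opening: 0.665
t: 19.88
eef_pos: [591.9, -26.7, 118.4]
tcp_rot: [-3.141, -0.0, 0.006]
ft_force: [0.3, 0.4, 0.1]
opening: 1.0
t 19.88 p [591.9 -26.7 118.4] rot [-3.1 -0.   0. ] f [0.3 0.4 0.1] op 1.0 q [-0.2  0.6  1.7  0.   0.8 -0.2]
[array([659.7,  71.6,  74.4]), array([662. , -23.8,  74.6])]
[array([507.1,   8.8,  57.7, 506.5,   8.4,  59. ])]
[-86.1 -37.2  58.1   0.3]
```

View pics/k_w.png

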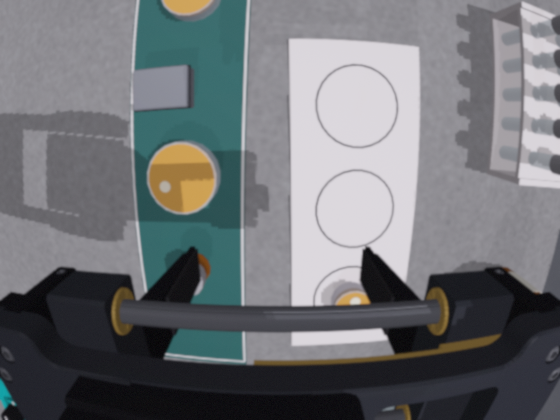

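```bash
python3 -m pendant '[[-40,-18,20,0],[-85,-36,50,0],[-85,-36,80,0],[-85,-36,104,0],[-85,-36,112,0],[-85,-36,112,0]]' 0; python3 -c "
from h import *
st();print(rel([507,9,6.5],0))"
```

```text
t: 20.68
eef_pos: [508.6, 7.4, 5.8]
tcp_rot: [-3.141, -0.001, 0.005]
ft_force: [0.4, -0.1, -0.2]
opening: 0.999
t 20.68 p [508.6   7.4   5.8] rot [-3.1 -0.   0. ] f [ 0.4 -0.1 -0.2] op 0.999 q [-0.1  0.7  2.   0.   0.5 -0.1]
[-1.6 -1.6 -0.7  0.3]
```

```bash
python3 -m pendant '[[-1.6,-1.5,-1,0],[-1.6,-1.5,-1,0],[-1.6,-1.5,-1,0],[-1.6,-1.5,-1,0],[-1.6,-1.5,-1,0],[-1.6,-1.5,-1,0]]' 1 && python3 -m pendant '[[0,0,-30,0],[30,10,-50,0],[80,20,-50,0],[125,28,-50,0],[154,31,-50,0],[154,31,-50,0],[154,31,-50,0]]' 1;  python3 - <<'E'
from m import *
st();p=shot("wrist","l_w")
print([np.array(d) for d in dishes(p,z=70)],[np.array(r) for r in rings(p,x0=600,y0=-180,y1=120)])
print(rel([661.8,-23.4,6.5],0))
E
```

```text
t: 21.42
eef_pos: [507.1, 8.9, 7.1]
tcp_rot: [-3.141, -0.001, 0.005]
ft_force: [-0.2, 1.7, 5.9]
opening: 0.666
t: 22.3
eef_pos: [660.1, -21.2, 56.7]
tcp_rot: [-3.141, 0.001, 0.005]
ft_force: [0.2, -0.9, 0.4]
opening: 0.663
t 22.3 p [660.1 -21.2  56.7] rot [-3.1  0.   0. ] f [ 0.2 -0.9  0.4] op 0.663 q [-0.1  0.7  1.6  0.   0.8 -0.1]
[array([660.3, -17.7,  53.1, 660. , -22.6,  59.8]), array([662.7, -73.6,  22.7, 662.7, -76.8,  27. ])] [array([659.3,  71.7,  74.4])]
[ 1.7  2.3 50.4  0.3]
```

View pics/l_w.png

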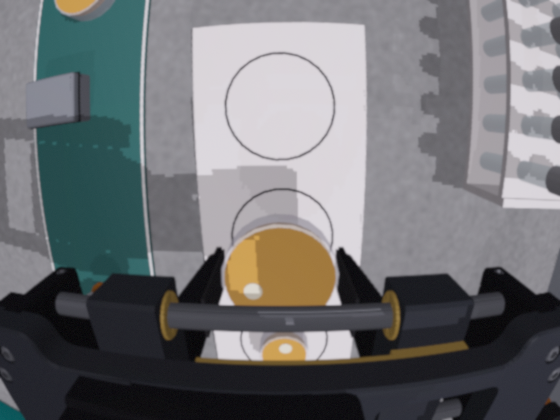

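```bash
python3 -m pendant '[[1.7,2.3,30,0],[1.7,2.3,46,0],[1.7,2.3,50,0],[1.7,2.3,50,0]]' 1 && python3 -m pendant '[[0,0,0,0],[0,0,0,0],[0,0,0,0]]' 0.1 && python3 -m pendant '[[0,0,-30,0],[-10,-40,-80,0],[-50,-80,-110,0],[-90,-120,-110,0],[-90,-130,-110,0],[-90,-130,-110,0]]' 0
python3 - <<'E'
from m import *
st();p=shot("wrist","n_w")
print([np.array(d) for d in dishes(p)],[np.array(r) for r in rings(p,x0=600,y0=-180,y1=120)])
print(rel([514,175.5,6.5],0))
E
```

```text
t: 22.85
eef_pos: [661.6, -23.3, 7.4]
tcp_rot: [-3.141, 0.0, 0.005]
ft_force: [-0.1, -0.3, -0.9]
opening: 0.666
t: 23.22
eef_pos: [661.7, -23.3, 7.6]
tcp_rot: [-3.141, 0.0, 0.005]
ft_force: [0.1, -0.6, -0.3]
opening: 0.886
t: 23.98
eef_pos: [571.6, 106.6, 117.9]
tcp_rot: [-3.141, -0.001, 0.006]
ft_force: [-0.4, -0.8, -0.2]
opening: 1.0
t 23.98 p [571.6 106.6 117.9] rot [-3.1 -0.   0. ] f [-0.4 -0.8 -0.2] op 1.0 q [0.1 0.5 1.8 0.  0.8 0.1]
[array([513.6, 175.6,  45.8, 513.1, 175.6,  47.3]), array([660.6, -30.3,  47.8, 660.6, -26.3,  59.1])] [array([659.6,  71.3,  74.3])]
[-57.4 -69.9 111.1   0.3]
```

View pics/n_w.png

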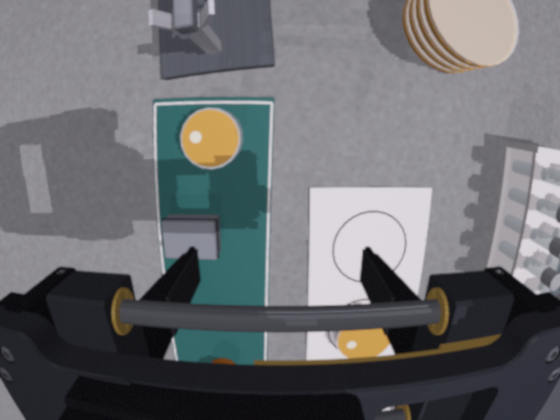

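```bash
python3 -m pendant '[[-30,-36,10,0],[-58,-70,40,0],[-58,-70,80,0],[-58,-70,104,0],[-58,-70,110,0],[-58,-70,110,0]]' 0; python3 -c "
from h import *
st();print(rel([513.5,175.5,6.5],0))"
```

```text
t: 24.78
eef_pos: [514.1, 175.0, 7.5]
tcp_rot: [-3.141, -0.0, 0.004]
ft_force: [0.8, 0.7, -0.4]
opening: 1.002
t 24.77 p [514.1 175.    7.5] rot [-3.1 -0.   0. ] f [ 0.8  0.7 -0.4] op 1.002 q [0.2 0.7 1.9 0.  0.5 0.2]
[-0.6 -0.5  1.   0.3]
```

```bash
python3 -m pendant '[[-0.6,-0.5,0.5,0],[-0.6,-0.5,0.5,0],[-0.6,-0.5,0.5,0],[-0.6,-0.5,0.5,0],[-0.6,-0.5,0.5,0],[-0.6,-0.5,0.5,0],[-0.6,-0.5,0.5,0]]' 1 && python3 -m pendant '[[0,0,-30,0],[30,20,-50,0],[80,60,-50,0],[125,90,-50,0],[146,104,-50,0],[146,104,-50,0],[146,104,-50,0]]' 1;  python3 - <<'E'
from m import *
st();print(rel([659.5,71.6,6.5],0))
E
```

```text
t: 25.65
eef_pos: [513.5, 175.6, 7.1]
tcp_rot: [-3.141, -0.0, 0.005]
ft_force: [-0.5, -0.7, 2.6]
opening: 0.54
t: 26.52
eef_pos: [658.9, 72.7, 56.7]
tcp_rot: [-3.141, 0.001, 0.005]
ft_force: [-0.9, 0.8, -0.2]
opening: 0.541
t 26.52 p [658.9  72.7  56.7] rot [-3.1  0.   0. ] f [-0.9  0.8 -0.2] op 0.541 q [0.  0.7 1.6 0.  0.8 0. ]
[ 0.7  1.2 50.2  0.3]
```

```bash
python3 -m pendant '[[0.7,1.2,30,0],[0.7,1.2,46,0],[0.7,1.2,50,0],[0.7,1.2,50,0]]' 1 && python3 -m pendant '[[0,0,0,0],[0,0,0,0],[0,0,0,0]]' 0.1 && python3 -m pendant '[[0,0,-40,0],[0,30,-90,0],[0,80,-140,0],[0,130,-180,0],[0,180,-200,0],[0,180,-200,0],[0,180,-200,0]]' 0
python3 - <<'E'
from m import *
st();p=shot("wrist","o_w")
print([np.array(d) for d in dishes(p)],[np.array(r) for r in rings(p,x0=600,y0=-180,y1=120)])
for n in("scene","side"):
    print(n,[np.array(d) for d in dishes(shot(n))])
E
```

```text
t: 27.02
eef_pos: [659.2, 72.2, 7.2]
tcp_rot: [-3.141, 0.001, 0.006]
ft_force: [-0.7, -0.4, -1.1]
opening: 0.542
t: 27.4
eef_pos: [659.2, 72.2, 7.3]
tcp_rot: [-3.141, 0.001, 0.006]
ft_force: [0.1, -0.4, -0.2]
opening: 0.797
t: 28.28
eef_pos: [660.1, -107.6, 206.7]
tcp_rot: [-3.141, 0.002, 0.005]
ft_force: [-0.6, -0.7, -0.7]
opening: 1.002
t 28.27 p [ 660.1 -107.6  206.7] rot [-3.1  0.   0. ] f [-0.6 -0.7 -0.7] op 1.002 q [-0.3  0.6  1.4  0.   1.1 -0.3]
[array([661.7, -23.1,  57.2, 661.3, -23.3,  58.2]), array([659.5,  72.1,  45.2, 658.9,  72.2,  46.6]), array([ 663.5, -117.9,   33.1,  663.6, -117.3,   34.6])] [array([659.3,  71.9,  74.2]), array([661.6, -23.3,  74. ]), array([ 663.7, -118.3,   74.3])]
scene [array([662.4, -23.1,  57.8, 661.9, -23.2,  60.1]), array([659.9,  72.5,  45.5, 659.1,  72.5,  48.2]), array([ 664.1, -118. ,   33.2,  664. , -117.1,   36. ])]
side [array([663.2, -22. ,  55.9, 662.3, -22.4,  58.9]), array([660.9,  72.7,  43.4, 660.3,  73. ,  47.7]), array([ 664.6, -117.5,   30.7,  664.2, -116.3,   36.2])]
```

View pics/o_w.png

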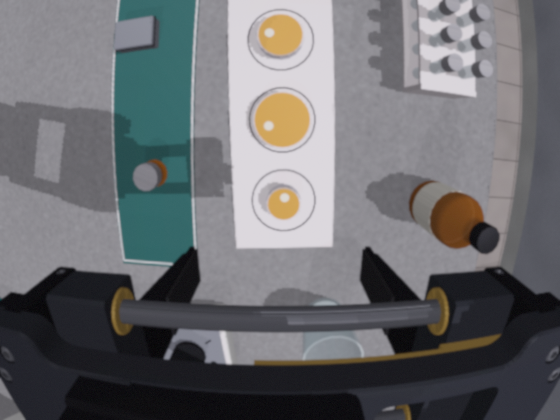

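All three dishes sit within 1 mm of their ring centres. On to the stylus.

```bash
python3 - <<'E'
from m import *
p=shot("wrist")
for (x,y) in((664,-118),(661.6,-23.3),(659.3,72)):
    im=planemap(p,23,x-25,x+25,y-25,y+25,4).astype(int)
    m=(im.min(2)>150)
    X,Y=np.meshgrid(np.arange(200)/4-25,np.arange(200)/4-25,indexing='ij')
    m&=np.hypot(X,Y)<23
    n,l,s_,c=cv2.connectedComponentsWithStats(m.astype(np.uint8))
    for i in range(1,n):
        if s_[i,4]>300: print((x,y),c[i,::-1]/4-25+[x,y],np.linalg.norm(c[i,::-1]/4-25),2*np.sqrt(s_[i,4]/np.pi)/4)
E
python3 -m pendant '[[-20,-50,-10,0],[-40,-100,-20,0],[-60,-150,-30,0],[-85,-200,-40,0],[-110,-250,-44,0],[-135,-300,-44,0],[-145,-323,-44,0],[-145,-323,-44,0]]' 0
python3 - <<'E'
from m import *
st();p=shot("wrist","p_w");
for n in("stylus_grip","stand_rest","stylus_tip"):
    for r in find(p,n)[:2]: print(n,*r)
E
```

```text
(664, -118) [ 664.9 -120. ] 2.163571394567609 28.9583734893933
(664, -118) [ 664.7 -109.8] 8.183643956782088 10.834056051649023
(661.6, -23.3) [646.8 -30. ] 16.242475816603775 10.823032759612019
(659.3, 72) [647.2  74.1] 12.299894133035254 10.789895313288328
t: 29.48
eef_pos: [512.1, 217.4, 250.9]
tcp_rot: [-3.141, 0.003, 0.011]
ft_force: [0.9, -0.5, 0.6]
opening: 0.998
t 29.48 p [512.1 217.4 250.9] rot [-3.1  0.   0. ] f [ 0.9 -0.5  0.6] op 0.998 q [0.3 0.4 1.7 0.  1.1 0.3]
stylus_grip 0.86 [512.4 291.4 108.7] [281.4 129.6]
stand_rest 0.62 [516.9 296.4  12. ] [284.9 123.9]
```

View pics/p_w.png

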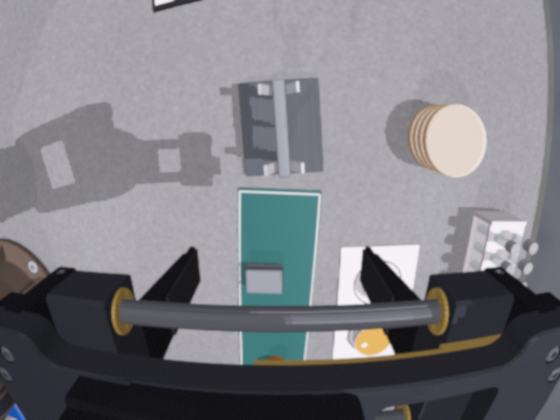

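Run:
```python
from m import *
p=shot("wrist")
im=planemap(p,108,440,590,220,360,4);cv2.imwrite("pics/map2.png",im[:,:,::-1])
for uv in((275.5,82),(284.5,81),(280.5,175),(289,175)):print(onz(p,uv,108))
crop(p,(281,128),110,130,5,"p_c")
```

```text
[508.2 334.9 108. ]
[516.7 335.9 108. ]
[513.6 244.6 108. ]
[521.9 244.6 108. ]
```

View pics/map2.png

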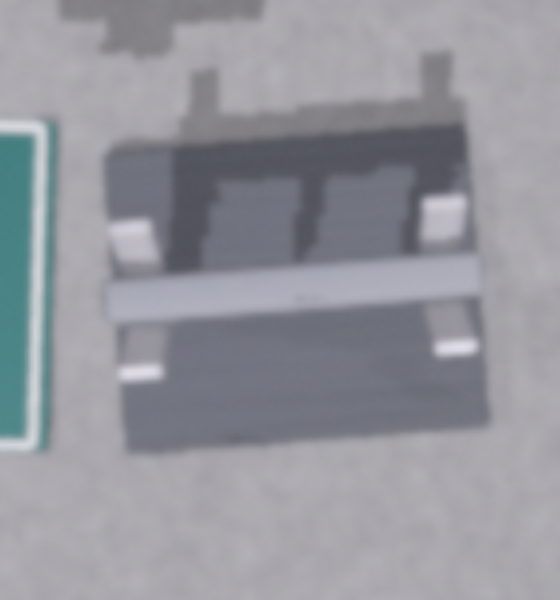

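View pics/p_c.png

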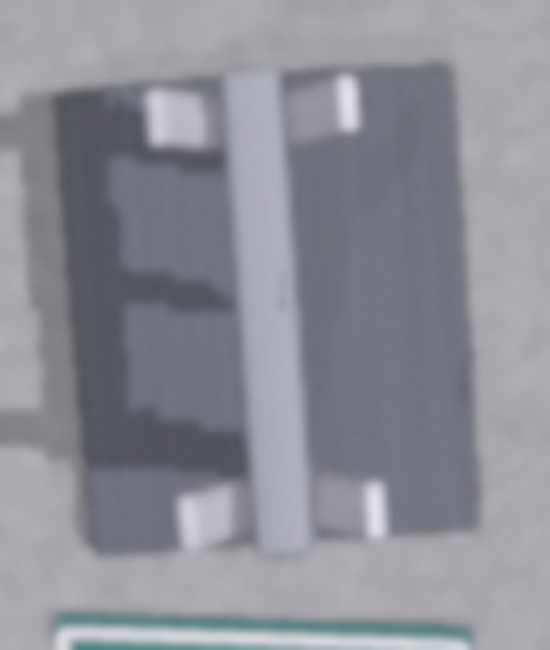

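```bash
python3 -c "
from h import *
print(rel([512,293,150],4.1))"
```

```text
[ -0.8 -78.3 100.9  -3.7]
```

```bash
python3 -m pendant '[[0,-40,30,-2],[0,-77,60,-3.7],[0,-77,97,-3.7],[0,-77,97,-3.7],[0,-77,97,-3.7]]' 0
python3 - <<'E'
from m import *
st();p=shot("wrist","q_w")
crop(p,(281,215),140,140,5,"q_c")
print(proj(p,[511.9,293.4,108]))
E
```

```text
t: 30.35
eef_pos: [513.7, 291.2, 155.1]
tcp_rot: [-3.141, 0.002, 0.07]
ft_force: [-0.8, -0.9, 0.0]
opening: 1.0
t 30.35 p [513.7 291.2 155.1] rot [-3.1  0.   0.1] f [-0.8 -0.9  0. ] op 1.0 q [0.4 0.5 1.7 0.  0.9 0.3]
[277.6 235.4]
```

View pics/q_w.png

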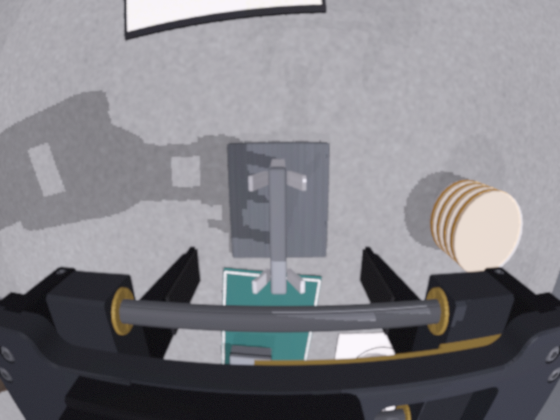

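View pics/q_c.png

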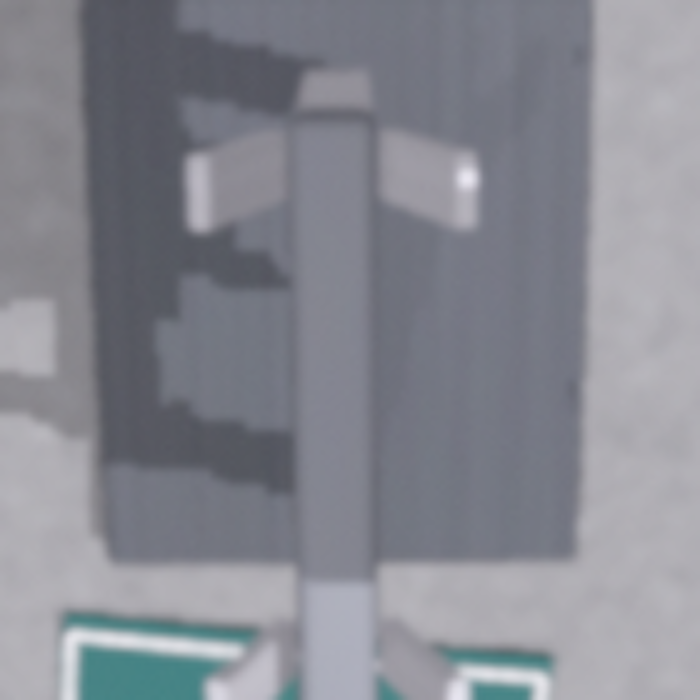

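Run:
```python
from m import *
p=shot("wrist")
a,b=onz(p,(277.8,167),108),onz(p,(279,292.5),108);print(a,b,(a+b)/2,np.linalg.norm(a-b),np.degrees(np.arctan2(*(a-b)[1::-1])))
print(rel([(a+b)[0]/2,(a+b)[1]/2,81],4))
```

```text
[508.9 342.2 108. ] [516.3 246.7 108. ] [512.6 294.4 108. ] 95.80645262642416 94.47177500579785
[-0.9 -3.  74.6 -0. ]
```

```bash
python3 -m pendant '[[-1,-3,35,-0.4],[-1,-3,64,-0.4],[-1,-3,74,-0.4],[-1,-3,74,-0.4],[-1,-3,74,-0.4]]' 0; python3 -c "
from h import *
st();print(rel([512.6,294.4,81],4.4))"
```

```text
t: 31.08
eef_pos: [513.2, 294.6, 82.9]
tcp_rot: [-3.139, -0.002, 0.076]
ft_force: [-0.4, -0.8, -0.3]
opening: 1.0
t 31.07 p [513.2 294.6  82.9] rot [-3.1 -0.   0.1] f [-0.4 -0.8 -0.3] op 1.0 q [0.4 0.6 1.8 0.  0.8 0.3]
[-0.6  0.2  1.9 -0. ]
```

```bash
python3 -m pendant '[[-0.6,0,1.5,0],[-0.6,0,1.5,0],[-0.6,0,1.5,0],[-0.6,0,1.5,0],[-0.6,0,1.5,0],[-0.6,0,1.5,0],[-0.6,0,1.5,0],[-0.6,0,1.5,0]]' 1 && python3 -m pendant '[[0,0,0,0],[0,0,0,0],[0,0,0,0],[0,0,0,0],[0,0,0,0]]' 1; python3 -c "
from h import *
st()"
```

```text
t: 32.08
eef_pos: [512.5, 294.6, 81.4]
tcp_rot: [-3.139, -0.002, 0.077]
ft_force: [0.9, 0.4, 0.5]
opening: 0.217
t: 32.7
eef_pos: [512.5, 294.6, 81.4]
tcp_rot: [-3.139, -0.002, 0.077]
ft_force: [-0.1, -0.7, 0.3]
opening: 0.124
t 32.7 p [512.5 294.6  81.4] rot [-3.1 -0.   0.1] f [-0.1 -0.7  0.3] op 0.124 q [0.4 0.6 1.8 0.  0.8 0.3]
```

Gripped at 0.124 (12 mm). Lift and move over the small dish.

```bash
python3 -m pendant '[[0,0,-20,0],[0,0,-50,0],[0,0,-70,0],[0,0,-70,0]]' 1; python3 -c "
from h import *
st();print(rel([664.7,-109.8,120],4.4))"
```

```text
t: 33.2
eef_pos: [512.9, 294.6, 152.5]
tcp_rot: [-3.139, -0.004, 0.077]
ft_force: [-0.3, -0.4, -0.8]
opening: 0.124
t 33.2 p [512.9 294.6 152.5] rot [-3.1 -0.   0.1] f [-0.3 -0.4 -0.8] op 0.124 q [0.4 0.5 1.7 0.  0.9 0.3]
[120.3 415.   31.7  -0. ]
```

```bash
python3 -m pendant '[[15,50,0,0],[30,105,0,0],[45,160,0,0],[60,215,0,0],[75,270,0,0],[90,325,10,0],[110,380,20,0],[120,415,31,0]]' 1; python3 -m pendant '[[0,0,0,0]]' 1;  python3 - <<'E'
from m import *
st();print(rel([664.7,-109.8,120],4.4))
shot("wrist","r_w")
for n in("scene","side"):
    p=shot(n,"r_"+n); print(n,[np.array(d) for d in dishes(p)])
    t,R=tool(); tip=t+R@[0,0,56]; u=proj(p,tip); print(tip,u); crop(p,u,80,60,10,"rc_"+n)
E
```

```text
t: 34.2
eef_pos: [664.7, -112.4, 118.8]
tcp_rot: [-3.138, -0.003, 0.075]
ft_force: [0.7, 0.5, -1.7]
opening: 0.124
t: 34.33
eef_pos: [664.2, -114.7, 116.1]
tcp_rot: [-3.138, -0.0, 0.072]
ft_force: [-0.2, 0.3, -0.9]
opening: 0.124
t 34.33 p [ 664.2 -114.7  116.1] rot [-3.1 -0.   0.1] f [-0.2  0.3 -0.9] op 0.124 q [-0.3  0.7  1.5  0.   1.  -0.3]
[ 0.8 -4.9 -3.9 -0.3]
scene [array([659.9,  72.5,  45.6, 659.2,  72.6,  48.2]), array([666.2, -23.2,  53.5, 662. , -23.2,  60. ]), array([ 664.1, -118.1,   32.9,  664. , -117.1,   35.5])]
[ 664.  -112.1   61.3] [301.6 261.9]
side [array([663.5, -22.1,  55.4, 662.7, -22.8,  58. ]), array([661.1,  72.5,  43.5, 660.3,  72.9,  47.5]), array([ 665. , -118.1,   30.2,  664.5, -116.5,   36.1])]
[ 664.2 -111.5   62. ] [219.6 184.3]
```

View pics/r_w.png

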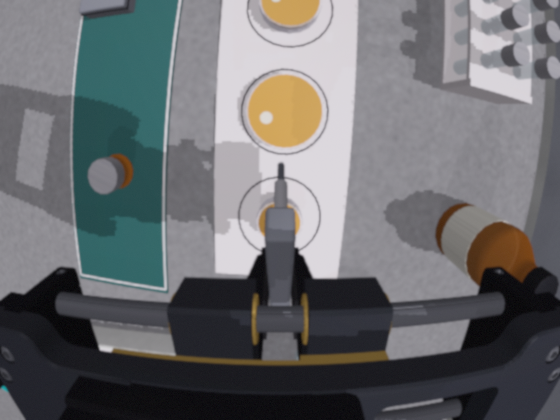

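View pics/rc_scene.png

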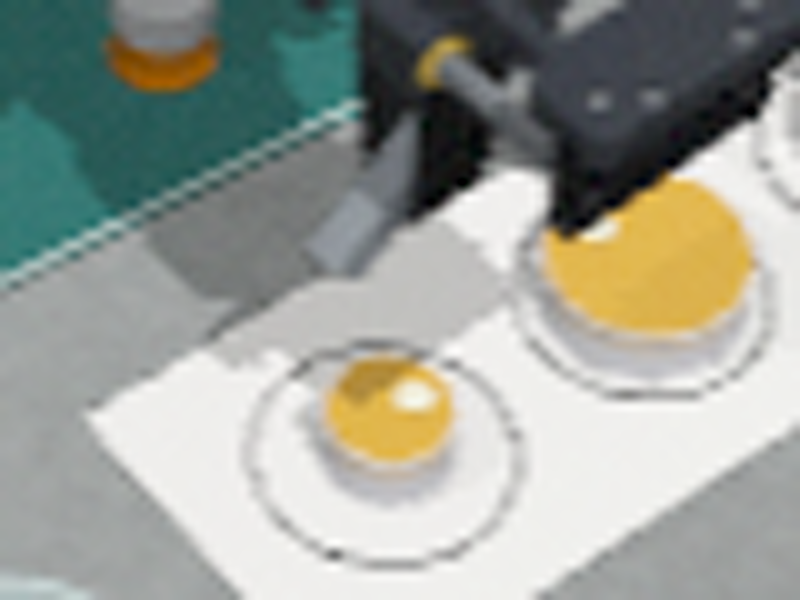

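View pics/rc_side.png

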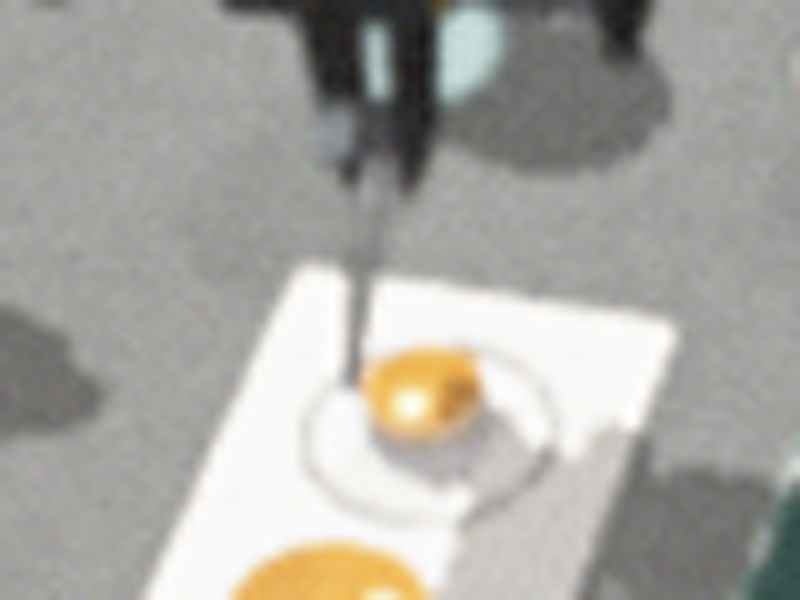

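Run:
```python
from m import *
p=shot("wrist","s_w");crop(p,(281,230),130,150,5,"s_c")
t,R=tool()
for X in([0,0,56],[0,-48,-27],[0,48,-27],[0,-48,-11]): print(X,proj(p,t+R@X))
p=shot("scene");crop(p,(300,250),90,70,8,"s_s")
```

```text
[0, 0, 56] [280.1 233.9]
[0, -48, -27] [280.2 196.1]
[0, 48, -27] [280.1 360.6]
[0, -48, -11] [280.2 188.8]
```

View pics/s_c.png

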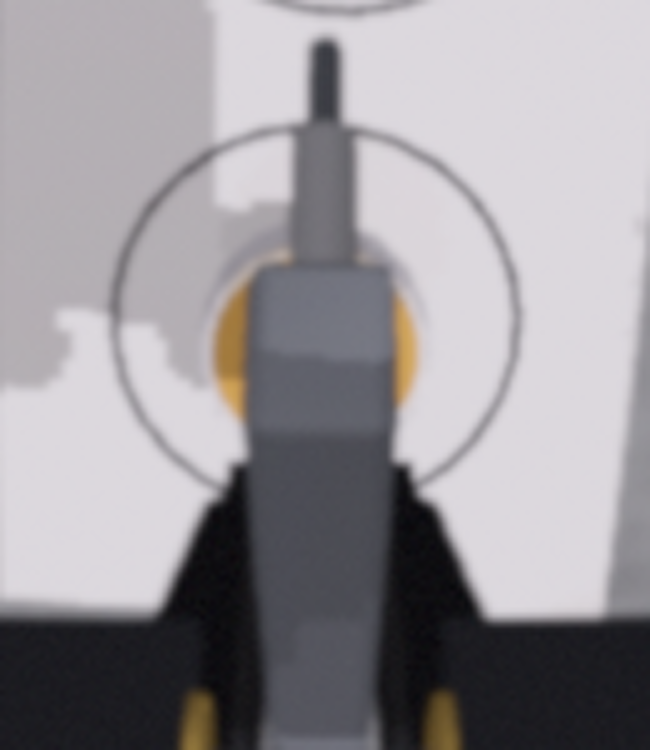

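View pics/s_s.png

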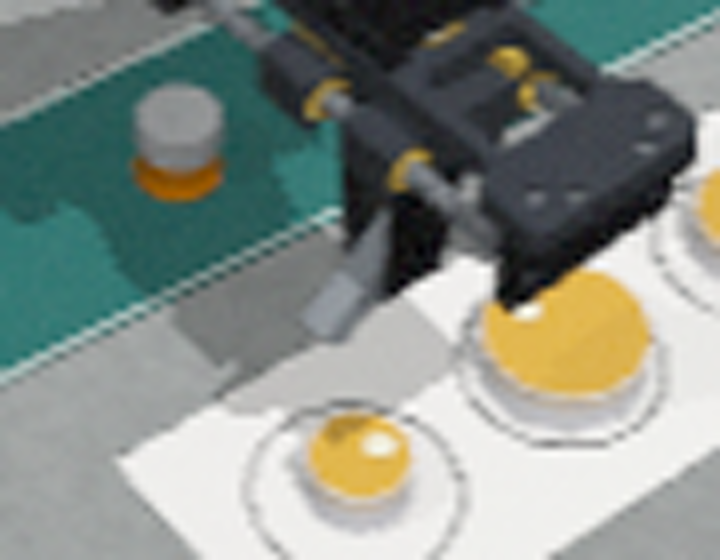

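The stylus has pivoted in the pinch: its stem swings forward towards +y, with the tip at (281,163) instead of (280,234). I'll measure the tilt before correcting it.

```bash
cat > tilt.py <<'E'
from m import *
from scipy.optimize import brentq
def tipt(th): return np.array([0,-75*np.sin(th),-19+75*np.cos(th)])
def tilt(p,v):
    t,R=tool(); f=lambda th:proj(p,t+R@tipt(th))[1]-v
    th=brentq(f,-1.3,1.3); return th,t+R@tipt(th)
E
python3 - <<'E'
from tilt import *
p=shot("wrist");th,X=tilt(p,163.4);print(np.degrees(th),X)
for n in("scene","side"):q=shot(n);print(proj(q,X))
E
```

```text
47.91818749885463 [660.4 -55.6  88. ]
[317.9 245.4]
[213.7 191.5]
```

Tilt is 48°, and the side view confirms it. I'll try a counter-jerk in +y, starting small.

```bash
python3 -m pendant '[[0,-40,0,0],[0,-65,0,0],[0,-82,0,0],[0,-92,0,0],[0,-97,0,0],[0,-100,0,0],[0,-100,0,0]]' 1
python3 - <<'E'
from tilt import *
st();p=shot("wrist","u_w");crop(p,(281,230),130,150,5,"u_c")
E
```

```text
t: 35.6
eef_pos: [657.1, -12.1, 119.5]
tcp_rot: [-3.139, -0.003, 0.076]
ft_force: [-0.1, -0.6, -0.1]
opening: 0.128
t 35.6 p [657.1 -12.1 119.5] rot [-3.1 -0.   0.1] f [-0.1 -0.6 -0.1] op 0.128 q [-0.1  0.6  1.6  0.   0.9 -0.2]
```

View pics/u_c.png

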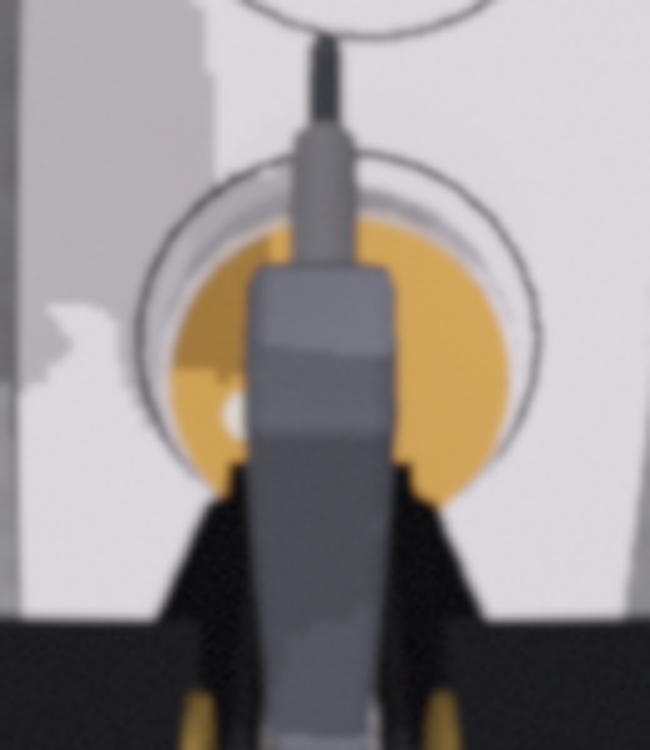

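```bash
python3 -m pendant '[[0,-60,0,0],[0,-105,0,0],[0,-135,0,0],[0,-155,0,0],[0,-165,0,0],[0,-170,0,0],[0,-170,0,0]]' 1
python3 - <<'E'
from tilt import *
st();p=shot("wrist","v_w");crop(p,(281,230),130,150,5,"v_c");q=shot("side","v_s");q=shot("scene","v_sc")
E
```

```text
t: 36.52
eef_pos: [644.4, 156.8, 119.9]
tcp_rot: [-3.139, -0.003, 0.075]
ft_force: [0.6, 0.1, -0.4]
opening: 0.124
t 36.52 p [644.4 156.8 119.9] rot [-3.1 -0.   0.1] f [ 0.6  0.1 -0.4] op 0.124 q [0.1 0.6 1.6 0.  0.9 0.1]
```

View pics/v_c.png

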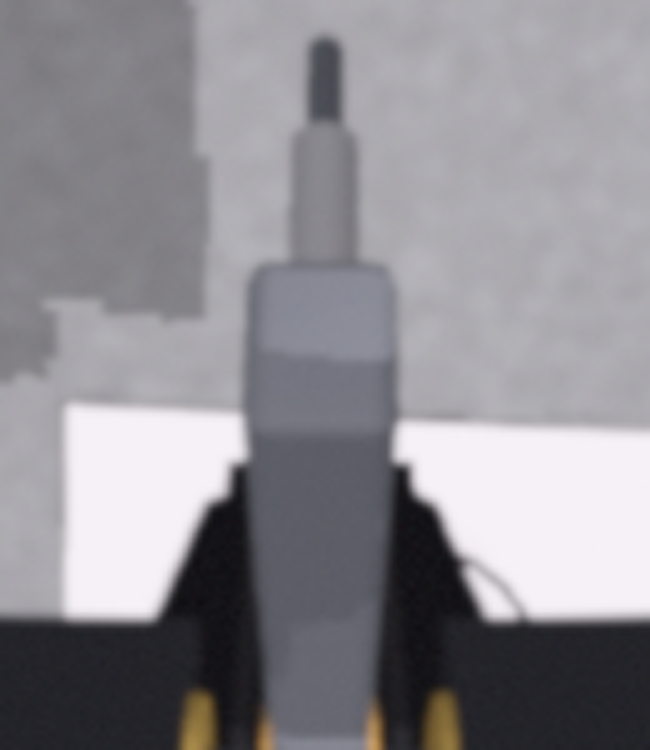

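View pics/v_sc.png

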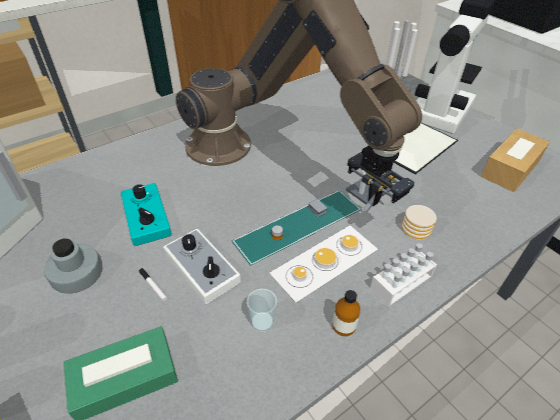

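The grip is firm and jerking changes nothing. I'll level the bar mechanically instead. Its low (-y) end goes on the stand's far (+y) saddle from outside the stand, and I lower gently so the saddle pushes that end up.

```bash
python3 -c "
from h import *
print(rel([507.4,361.8,160],4.4))"
python3 -m pendant '[[0,0,-25,0],[0,0,-40,0],[0,0,-40,0]]' 1;python3 -c "
from h import *
st();print(rel([507.4,361.8,160],4.4))"
```

```text
[-121.1 -215.   -39.8   -0.1]
t: 37.05
eef_pos: [644.8, 156.2, 161.1]
tcp_rot: [-3.139, -0.006, 0.075]
ft_force: [1.2, 0.0, -0.9]
opening: 0.126
t 37.05 p [644.8 156.2 161.1] rot [-3.1 -0.   0.1] f [ 1.2  0.  -0.9] op 0.126 q [0.1 0.6 1.5 0.  1.  0.1]
[-121.7 -215.2    1.1   -0.1]
```

```bash
python3 -m pendant '[[-15,-25,0,0],[-35,-60,0,0],[-55,-97,0,0],[-75,-134,0,0],[-95,-170,0,0],[-112,-200,0,0],[-122,-215,0,0],[-122,-215,0,0]]' 1;python3 -m pendant '[[0,0,6,0],[0,0,12,0],[0,0,18,0],[0,0,18,0]]' 1;python3 -c "
from h import *
st();print(rel([507.4,361.8,120],4.4));p=shot('wrist','w_w');p=shot('side','w_s');crop(p,proj(p,[510,340,100]),160,120,5,'w_sc')"
```

```text
t: 38.05
eef_pos: [506.6, 361.9, 160.7]
tcp_rot: [-3.139, -0.005, 0.076]
ft_force: [0.7, -0.6, 0.2]
opening: 0.124
t: 38.55
eef_pos: [506.7, 361.5, 142.0]
tcp_rot: [-3.139, -0.004, 0.075]
ft_force: [-0.3, 0.6, -1.1]
opening: 0.122
t 38.55 p [506.7 361.5 142. ] rot [-3.1 -0.   0.1] f [-0.3  0.6 -1.1] op 0.122 q [0.5 0.6 1.6 0.  0.9 0.4]
[ 0.6 -0.2 22.  -0.1]
```

View pics/w_w.png

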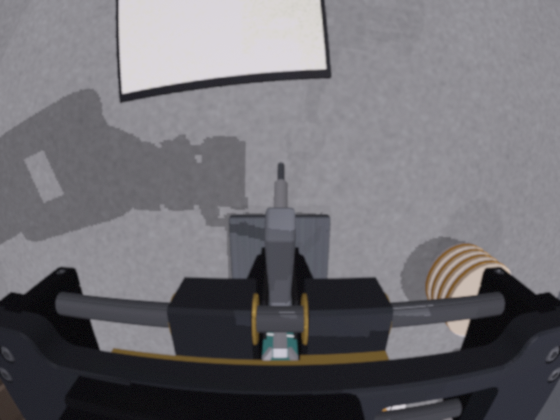

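View pics/w_sc.png

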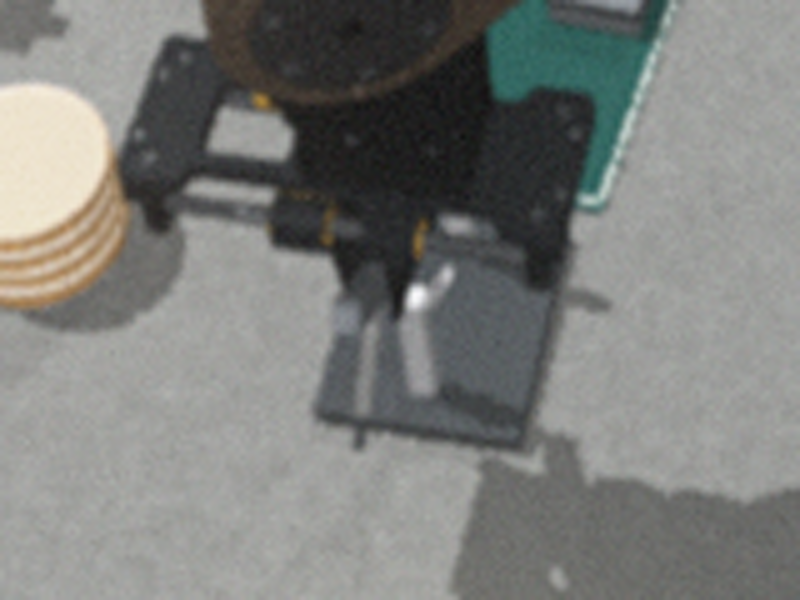

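```bash
python3 -m pendant '[[0.5,0,8,0],[0.5,0,16,0],[0.5,0,22,0],[0.5,0,22,0]]' 1;python3 -m pendant '[[0,0,3,0],[0,0,6,0],[0,0,9,0],[0,0,12,0],[0,0,12,0]]' 1;python3 -c "
from tilt import *
st();p=shot('wrist','x_w');crop(p,(281,230),130,150,5,'x_c')"
```

```text
t: 39.15
eef_pos: [507.2, 361.8, 120.0]
tcp_rot: [-3.139, -0.004, 0.076]
ft_force: [-0.0, -0.0, -1.4]
opening: 0.126
t: 39.78
eef_pos: [507.4, 362.1, 108.0]
tcp_rot: [-3.139, -0.004, 0.076]
ft_force: [-1.2, 2.5, -1.2]
opening: 0.125
t 39.77 p [507.4 362.1 108. ] rot [-3.1 -0.   0.1] f [-1.2  2.5 -1.2] op 0.125 q [0.5 0.6 1.7 0.  0.9 0.4]
```

View pics/x_c.png

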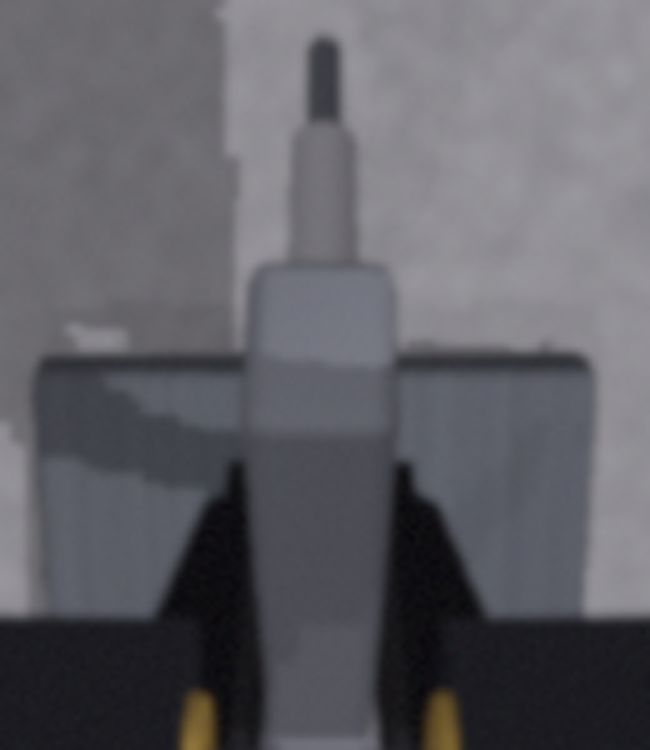

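```bash
python3 -m pendant '[[0,0,-8,0],[0,0,-14,0],[0,5,-14,0],[0,5,-14,0]]' 1;python3 -m pendant '[[0,0,4,0],[0,0,8,0],[0,0,11,0],[0,0,14,0],[0,0,14,0]]' 1;python3 -c "
from tilt import *
st();p=shot('wrist','y_w');crop(p,(281,230),130,150,5,'y_c')"
```

```text
t: 40.33
eef_pos: [507.7, 356.6, 122.1]
tcp_rot: [-3.139, -0.004, 0.075]
ft_force: [-0.2, 0.0, -0.5]
opening: 0.124
t: 40.95
eef_pos: [507.7, 356.9, 108.5]
tcp_rot: [-3.139, -0.005, 0.076]
ft_force: [-1.9, 0.6, 4.5]
opening: 0.126
t 40.95 p [507.7 356.9 108.5] rot [-3.1 -0.   0.1] f [-1.9  0.6  4.5] op 0.126 q [0.5 0.6 1.7 0.  0.9 0.4]
```

View pics/y_c.png

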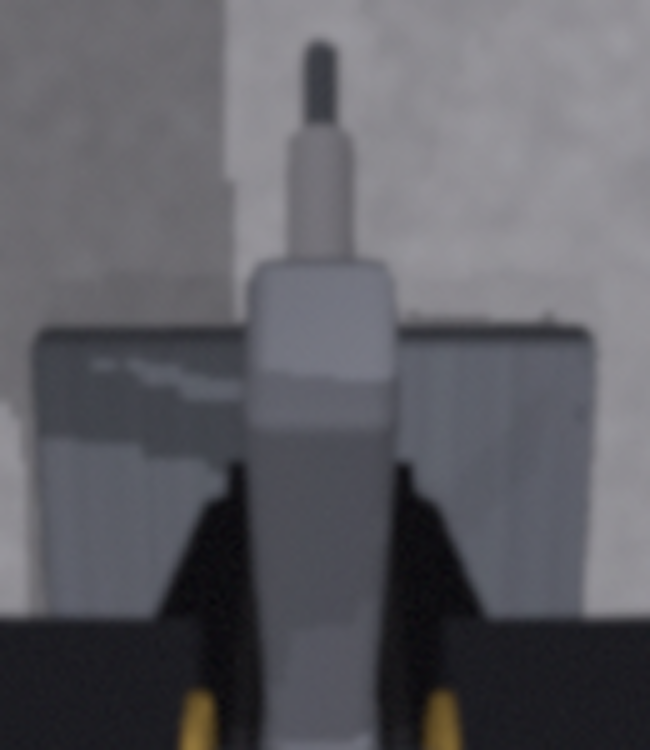

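Upward contact force is 4.5 N and it is starting to turn. Continue in small steps.

```bash
python3 -m pendant '[[-0.5,0,2,0],[-1,0,4,0],[-1,0,6,0],[-1,0,6,0]]' 1;python3 -m pendant '[[0,0,2,0],[0,0,4,0],[0,0,6,0],[0,0,6,0]]' 1;python3 -c "
from tilt import *
st();p=shot('wrist','z_w');crop(p,(281,230),130,150,5,'z_c')"
```

```text
t: 41.5
eef_pos: [507.6, 358.6, 104.7]
tcp_rot: [-3.135, -0.009, 0.075]
ft_force: [-3.5, 7.4, 16.5]
opening: 0.123
t: 42.0
eef_pos: [508.0, 360.2, 100.4]
tcp_rot: [-3.133, -0.011, 0.075]
ft_force: [-3.9, 6.1, 13.9]
opening: 0.124
t 42.0 p [508.  360.2 100.4] rot [-3.1 -0.   0.1] f [-3.9  6.1 13.9] op 0.124 q [0.5 0.6 1.7 0.  0.8 0.4]
```

View pics/z_c.png

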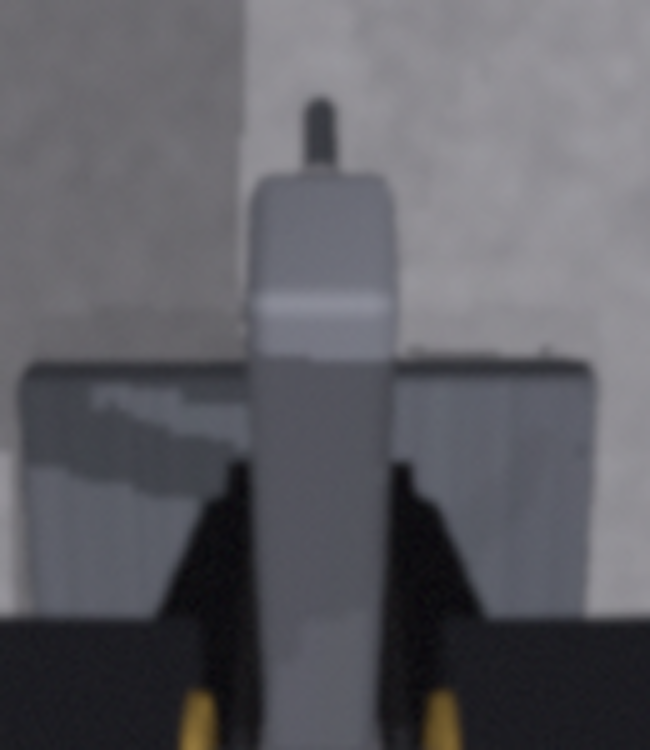

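The tilt is decreasing. Continue.

```bash
python3 -m pendant '[[-0.5,1,2,0],[-0.5,2,4,0],[-0.5,2,7,0],[-0.5,2,7,0]]' 1;python3 -m pendant '[[0,0,2,0],[0,0,4,0],[0,0,6,0],[0,0,6,0]]' 1;python3 -c "
from tilt import *
st();p=shot('wrist','aa_w');crop(p,(281,230),130,150,5,'aa_c')"
```

```text
t: 42.55
eef_pos: [508.6, 360.1, 95.3]
tcp_rot: [-3.129, -0.015, 0.075]
ft_force: [-2.7, 7.5, 13.0]
opening: 0.125
t: 43.05
eef_pos: [508.8, 361.5, 90.6]
tcp_rot: [-3.127, -0.017, 0.075]
ft_force: [-3.7, 6.3, 10.6]
opening: 0.126
t 43.05 p [508.8 361.5  90.6] rot [-3.1 -0.   0.1] f [-3.7  6.3 10.6] op 0.126 q [0.5 0.6 1.7 0.  0.8 0.4]
```

View pics/aa_c.png

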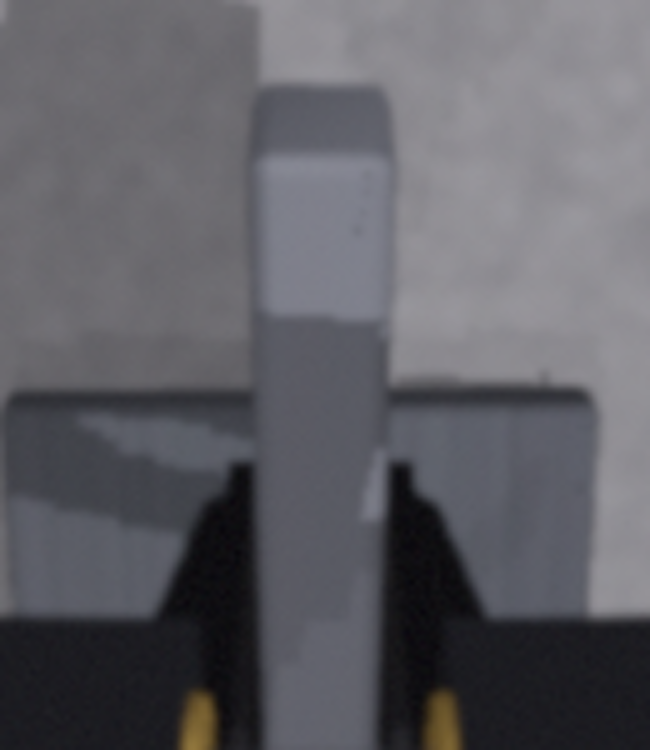

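```bash
cat >> tilt.py <<'E'
def fe(th):
    c,s=np.cos(th),np.sin(th); return np.array([0,-(48*c-8*s),-19-(48*s+8*c)])
def tiltfront(p,v):
    t,R=tool(); return np.degrees(brentq(lambda th:proj(p,t+R@fe(th))[1]-v,-.6,.5))
E
python3 - <<'E'
from tilt import *
p=shot("wrist")
t,R=tool()
print([(d,proj(p,t+R@fe(np.radians(d)))[1]) for d in(-10,-5,0,5,10,15,20)])
E
```

```text
[(-10, np.float64(191.19753704285506)), (-5, np.float64(193.437607282101)), (0, np.float64(196.58083615389626)), (5, np.float64(200.6684566257091)), (10, np.float64(205.73000530707705)), (15, np.float64(211.778756473974)), (20, np.float64(218.80674061546154))]
```

```bash
cat >> tilt.py <<'E'
from scipy.optimize import fsolve
def pt(th,d,a,u):
    # d: shift of the bar along itself (+ = front, world +y); a along, u up (bar frame, from bar centre)
    c,s=np.cos(th),np.sin(th); y=(a+d)*c-u*s; z=(a+d)*s+u*c
    return np.array([0,-y,-19-z])
def tilt2(p,vt,vb):
    t,R=tool(); f=lambda q:[proj(p,t+R@pt(q[0],q[1],48,8))[1]-vt,proj(p,t+R@pt(q[0],q[1],48,-8))[1]-vb]
    q=fsolve(f,[0.1,0]); return np.degrees(q[0]),q[1]
E
python3 - <<'E'
from tilt import *
p=shot("wrist");print(tilt2(p,186.4,173))
# check earlier 48deg picture: vt,vb from u_c: top edge row 434/5+155, bottom edge 266/5+155
print(tilt2(p,155+434/5,155+266/5))
E
```

```text
(np.float64(11.290676834447487), np.float64(9.648778984434436))
(np.float64(36.555505863648754), np.float64(4.819720090282186))
```

```bash
python3 -m pendant '[[0,1,2,0],[0,2,4,0],[0,2,5,0],[0,2,5,0]]' 1;python3 -c "
from tilt import *
st();p=shot('wrist','ab_w');crop(p,(281,230),130,150,5,'ab_c')"
```

```text
t: 43.7
eef_pos: [509.2, 361.1, 86.9]
tcp_rot: [-3.125, -0.019, 0.075]
ft_force: [-4.6, 7.2, 11.1]
opening: 0.125
t 43.7 p [509.2 361.1  86.9] rot [-3.1 -0.   0.1] f [-4.6  7.2 11.1] op 0.125 q [0.5 0.6 1.7 0.  0.8 0.4]
```

View pics/ab_c.png

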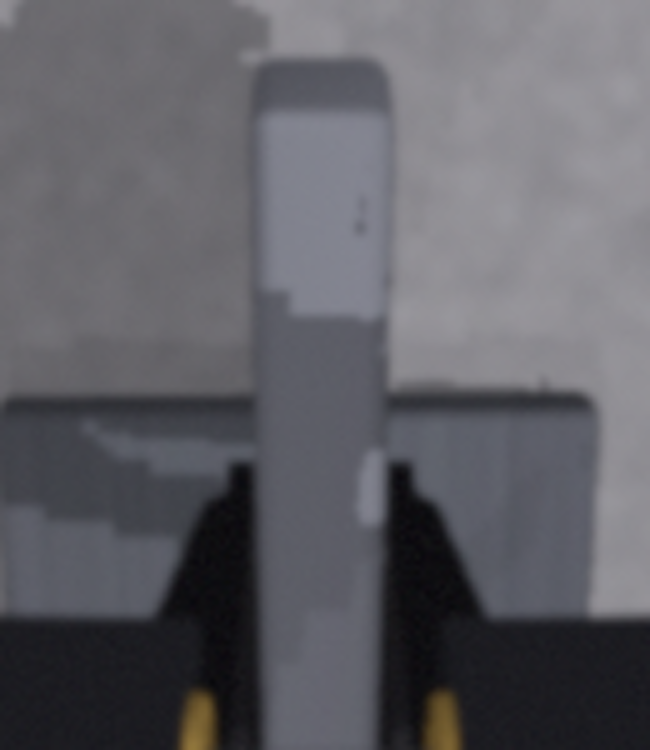

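```bash
python3 -c "
from tilt import *
p=shot('wrist');print(tilt2(p,155+110/5,155+60/5))"
```

```text
(np.float64(7.372307313436189), np.float64(11.839985881539938))
```

```bash
python3 -m pendant '[[0,0,-8,0],[0,0,-22,0],[0,0,-40,0],[0,0,-55,0],[0,0,-66,0],[0,0,-66,0]]' 1;python3 -c "
from tilt import *
st();p=shot('wrist','ac_w');crop(p,(281,230),130,150,5,'ac_c');print(rel([513.5,282.6,150],4.4))"
```

```text
t: 44.55
eef_pos: [508.3, 360.0, 153.8]
tcp_rot: [-3.124, -0.02, 0.075]
ft_force: [0.9, 0.2, -0.5]
opening: 0.122
t 44.55 p [508.3 360.  153.8] rot [-3.1 -0.   0.1] f [ 0.9  0.2 -0.5] op 0.122 q [0.5 0.5 1.6 0.  0.9 0.4]
[-0.4 77.4  1.7 -0.1]
```

View pics/ac_c.png

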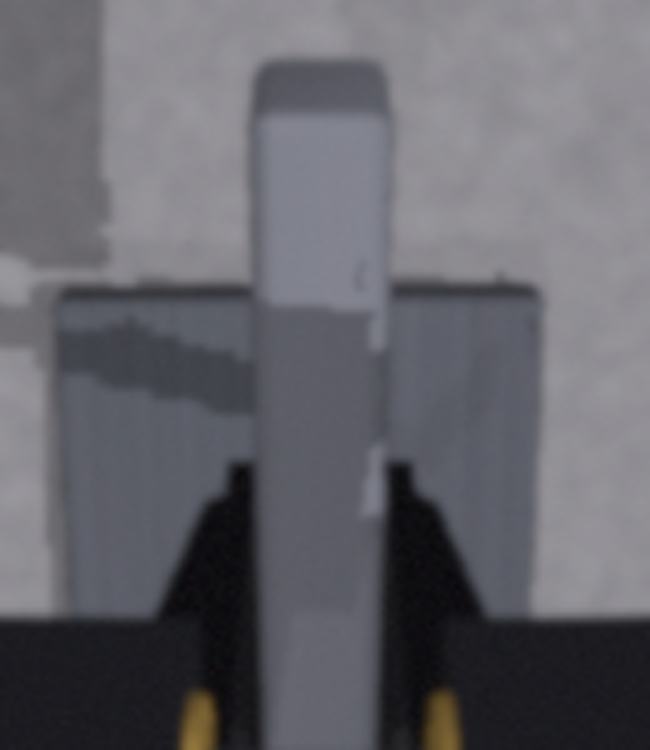

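```bash
python3 -m pendant '[[0,8,0,0],[0,22,0,0],[0,40,0,0],[0,57,0,0],[0,69,0,0],[0,75,0,0],[-0.4,77.4,0,0],[-0.4,77.4,0,0]]' 1;python3 -m pendant '[[0,0,0,0]]' 1;python3 - <<'E'
from tilt import *
st();p=shot('wrist','ad_w');crop(p,(281,200),140,150,5,'ad_c');print(rel([513.5,282.6,95],4.4))
for n in('side','scene'):
    p=shot(n);crop(p,proj(p,[512,294,80]),120,100,7,'ad_'+n)
E
```

```text
t: 45.6
eef_pos: [513.5, 282.7, 151.8]
tcp_rot: [-3.124, -0.02, 0.075]
ft_force: [0.1, 0.2, -1.3]
opening: 0.124
t: 45.72
eef_pos: [513.4, 283.1, 151.7]
tcp_rot: [-3.124, -0.02, 0.076]
ft_force: [0.5, -0.5, -0.4]
opening: 0.124
t 45.73 p [513.4 283.1 151.7] rot [-3.1 -0.   0.1] f [ 0.5 -0.5 -0.4] op 0.124 q [0.4 0.5 1.7 0.  0.9 0.3]
[-1.1  1.5 56.7 -0.1]
```

View pics/ad_c.png

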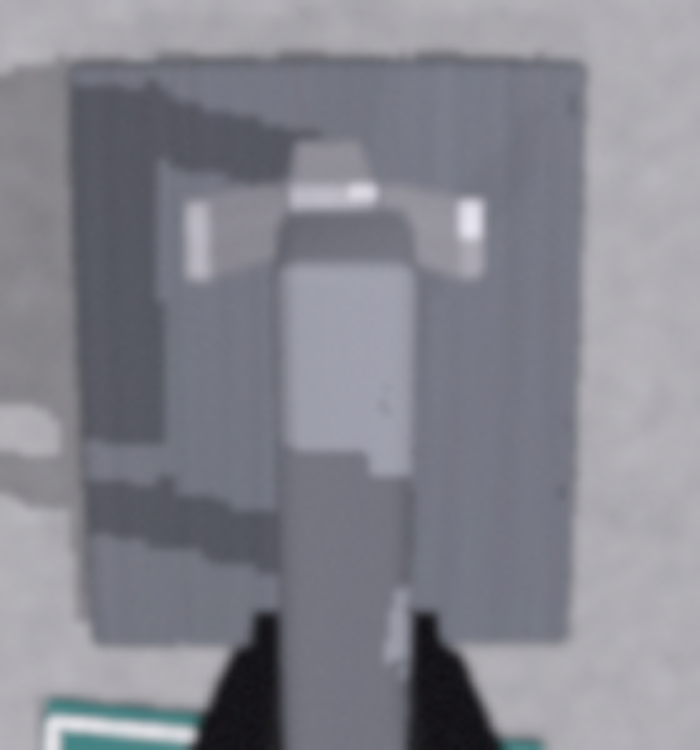

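View pics/ad_scene.png

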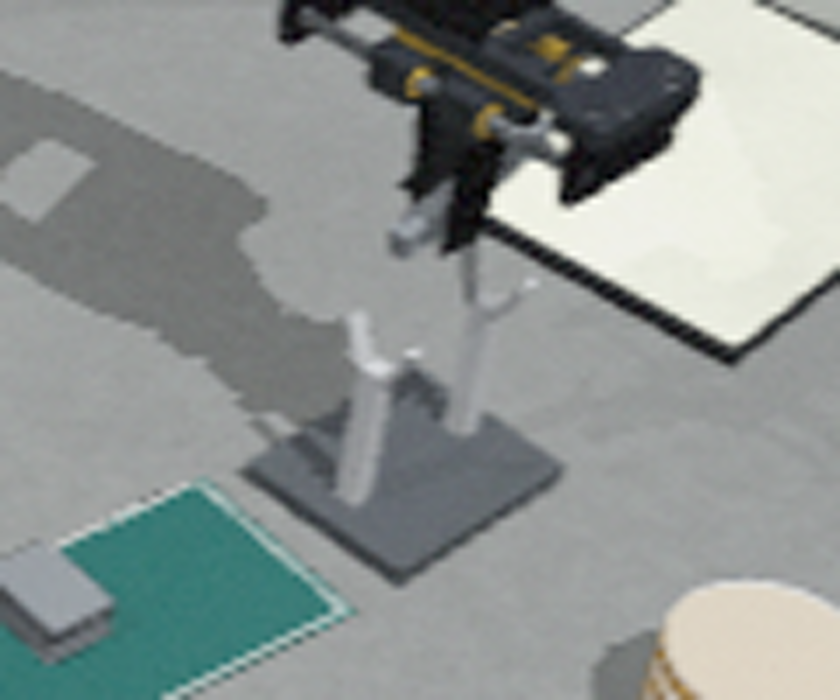

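```bash
python3 -m pendant '[[-0.5,0.5,15,0],[-1,1.5,30,0],[-1,1.5,45,0],[-1,1.5,54,0],[-1,1.5,57,0],[-1,1.5,57,0]]' 1;python3 -m pendant '[[0,0,3,0],[0,0,6,0],[0,0,8,0],[0,0,8,0]]' 1;python3 - <<'E'
from tilt import *
st();p=shot('wrist','ae_w');crop(p,(281,220),140,150,5,'ae_c');print(rel([513.5,282.6,83],4.4))
for n in('side','scene'):
    p=shot(n);crop(p,proj(p,[512,294,80]),120,100,7,'ae_'+n)
E
```

```text
t: 46.62
eef_pos: [513.6, 282.6, 94.7]
tcp_rot: [-3.124, -0.02, 0.076]
ft_force: [-0.3, -0.4, -0.4]
opening: 0.122
t: 47.12
eef_pos: [513.9, 282.8, 87.0]
tcp_rot: [-3.124, -0.02, 0.076]
ft_force: [-1.8, 0.3, 3.1]
opening: 0.123
t 47.12 p [513.9 282.8  87. ] rot [-3.1 -0.   0.1] f [-1.8  0.3  3.1] op 0.123 q [0.4 0.6 1.8 0.  0.7 0.3]
[-0.4  0.3  4.  -0.1]
```

View pics/ae_c.png

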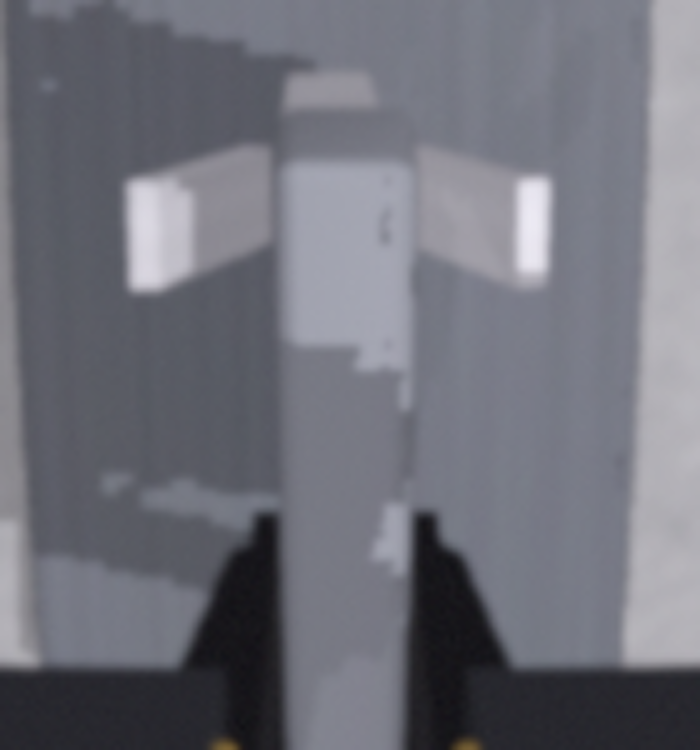

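View pics/ae_scene.png

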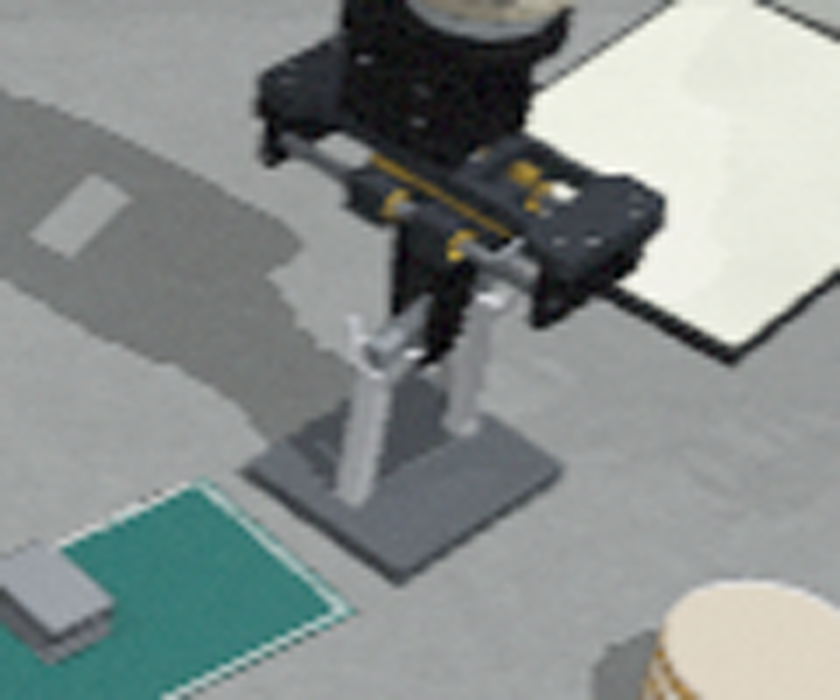

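View pics/ae_side.png

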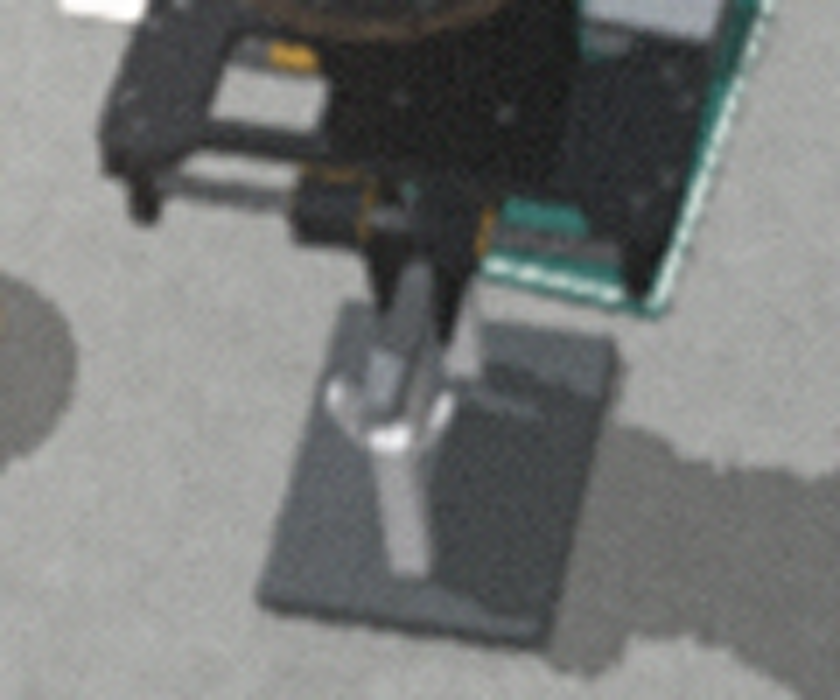

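The bar lies over both saddles. Lower the last few millimetres and release.

```bash
python3 -m pendant '[[-0.6,0,1.5,0],[-0.6,0,3,0],[-0.6,0,4,0],[-0.6,0,4,0]]' 1;python3 -m pendant '[[0,0,0,0],[0,0,0,0],[0,0,0,0],[0,0,0,0],[0,0,0,0]]' 0.6;python3 - <<'E'
from tilt import *
st();p=shot('wrist','af_w');crop(p,(281,220),140,150,5,'af_c')
for n in('scene',):
    p=shot(n);crop(p,proj(p,[512,294,80]),120,100,7,'af_'+n)
E
```

```text
t: 47.78
eef_pos: [513.8, 283.6, 83.8]
tcp_rot: [-3.123, -0.022, 0.076]
ft_force: [-1.9, 5.3, 8.8]
opening: 0.129
t: 48.4
eef_pos: [513.9, 283.6, 83.7]
tcp_rot: [-3.123, -0.022, 0.075]
ft_force: [-0.7, 0.2, 0.0]
opening: 0.399
t 48.4 p [513.9 283.6  83.7] rot [-3.1 -0.   0.1] f [-0.7  0.2  0. ] op 0.399 q [0.4 0.6 1.8 0.  0.7 0.3]
```

View pics/af_c.png

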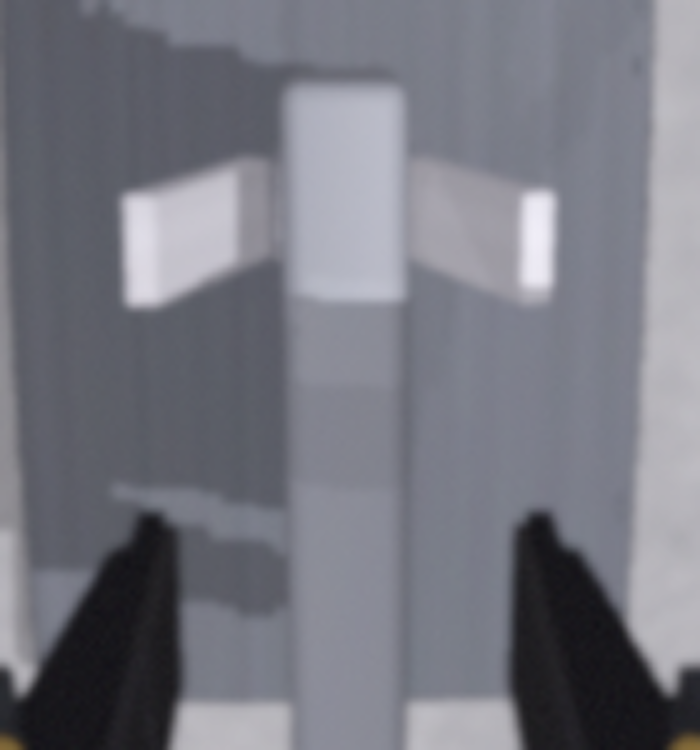

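View pics/af_scene.png

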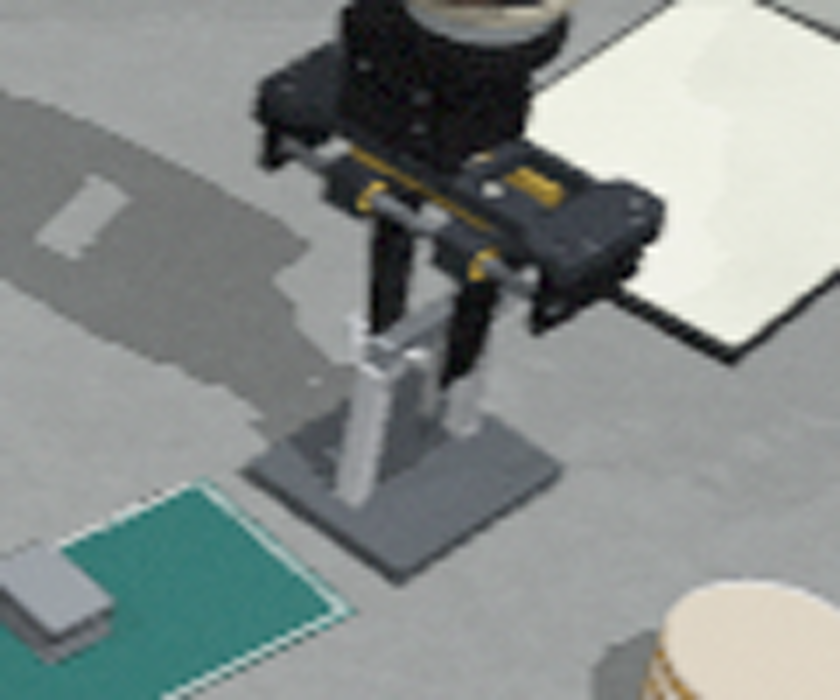

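```bash
python3 -m pendant '[[0,0,-25,0],[0,8,-50,0],[0,20,-74,0],[0,20,-74,0]]' 0;python3 - <<'E'
from tilt import *
st();p=shot('wrist','ag_w');crop(p,(281,190),140,150,5,'ag_c')
E
```

```text
t: 49.0
eef_pos: [514.5, 262.0, 158.8]
tcp_rot: [-3.122, -0.025, 0.075]
ft_force: [-0.3, -0.1, 0.4]
opening: 0.765
t 49.0 p [514.5 262.  158.8] rot [-3.1 -0.   0.1] f [-0.3 -0.1  0.4] op 0.765 q [0.3 0.5 1.8 0.  0.9 0.3]
```

View pics/ag_c.png

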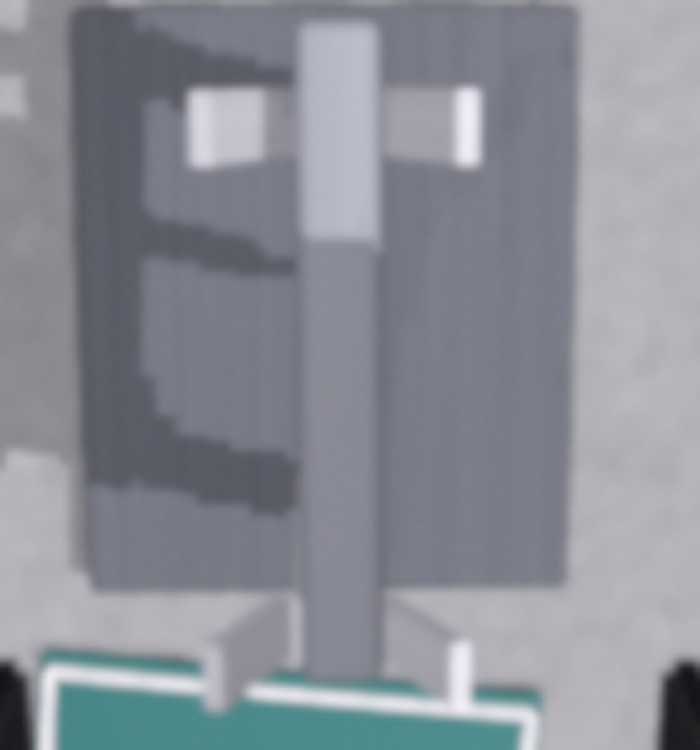

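Run:
```python
from tilt import *
p=shot('wrist')
f=lambda c:onz(p,(211+c[0]/5,115+c[1]/5),108)
a,b=f((339,24)),f((341,678));print(a,b,(a+b)/2,np.linalg.norm(a-b),np.degrees(np.arctan2(*(a-b)[1::-1])))
c=(a+b)/2;print(rel([c[0],c[1],150],4.4))
```

```text
[508.2 345.8 108. ] [515.5 252.6 108. ] [511.8 299.2 108. ] 93.43885657425582 94.47462663986207
[  0.8 -36.9   7.6  -0.1]
```

The cause is clear now. I had lifted only 70 mm, so the tip (z about 96) struck the near saddle, whose top is about 105, as it moved off. I'll regrip and lift higher this time.

```bash
python3 -m pendant '[[0.5,-18,7,0],[0.5,-36,20,0],[0.5,-36.5,50,0],[0.5,-36.5,70,0],[0.5,-36.5,76,0],[0.5,-36.5,76,0]]' 0;python3 -c "
from tilt import *
st();print(rel([512,298.5,81.4],4.4))"
```

```text
t: 49.85
eef_pos: [512.7, 300.8, 81.0]
tcp_rot: [-3.123, -0.021, 0.076]
ft_force: [0.5, -0.6, -0.2]
opening: 1.0
t 49.85 p [512.7 300.8  81. ] rot [-3.1 -0.   0.1] f [ 0.5 -0.6 -0.2] op 1.0 q [0.4 0.6 1.8 0.  0.7 0.3]
[-0.8  2.3 -0.5 -0.1]
```

```bash
python3 -m pendant '[[-0.8,2.3,-0.5,0],[-0.8,2.3,-0.5,0],[-0.8,2.3,-0.5,0],[-0.8,2.3,-0.5,0],[-0.8,2.3,-0.5,0],[-0.8,2.3,-0.5,0],[-0.8,2.3,-0.5,0],[-0.8,2.3,-0.5,0]]' 1 && python3 -m pendant '[[0,0,0,0],[0,0,0,0],[0,0,0,0],[0,0,0,0],[0,0,0,0]]' 1 && python3 -m pendant '[[0,0,-10,0],[0,0,-25,0],[0,0,-45,0],[0,0,-65,0],[0,0,-85,0],[0,0,-100,0],[0,0,-110,0],[0,0,-110,0]]' 1
python3 - <<'E'
from tilt import *
st();p=shot('wrist','ah_w');crop(p,(281,220),140,150,5,'ah_c');print(rel([664.7,-109.8,195],4.4))
E
```

```text
t: 50.85
eef_pos: [512.0, 298.4, 81.4]
tcp_rot: [-3.123, -0.021, 0.076]
ft_force: [0.3, 0.2, -0.3]
opening: 0.216
t: 51.48
eef_pos: [512.0, 298.4, 81.4]
tcp_rot: [-3.123, -0.021, 0.076]
ft_force: [0.3, -0.8, 0.7]
opening: 0.125
t: 52.48
eef_pos: [510.0, 296.3, 192.0]
tcp_rot: [-3.123, -0.022, 0.076]
ft_force: [0.0, -0.1, -0.3]
opening: 0.125
t 52.48 p [510.  296.3 192. ] rot [-3.1 -0.   0.1] f [ 0.  -0.1 -0.3] op 0.125 q [0.4 0.5 1.7 0.  1.  0.3]
[123.7 416.5  -8.8  -0.1]
```

View pics/ah_c.png

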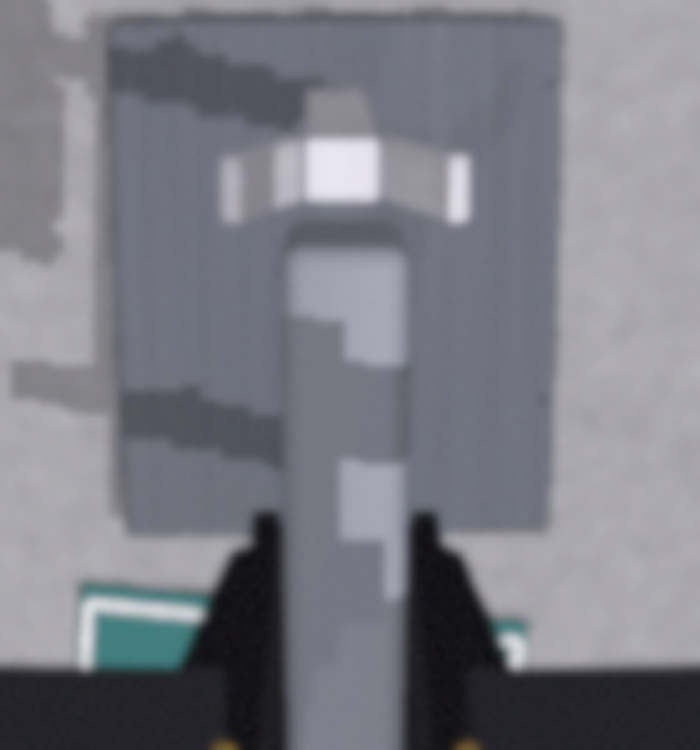

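The bar is level in the grip. Move at height to the small dish.

```bash
python3 -m pendant '[[10,35,0,0],[28,90,0,0],[46,148,0,0],[64,206,0,0],[82,264,0,0],[98,320,0,0],[111,368,0,0],[120,400,0,0]]' 1;  python3 -m pendant '[[1,8,20,0],[2,14,45,0],[2,14,68,0],[2,14,68,0],[2,14,68,0]]' 1
python3 - <<'E'
from tilt import *
st();p=shot('wrist','ai_w');crop(p,(281,200),140,150,5,'ai_c');print(rel([664.7,-109.8,120],4.4))
t,R=tool();tip=t+R@[0,0,56]
for n in('side','scene'):
    p=shot(n);print([np.array(d) for d in dishes(p)]);u=proj(p,tip);print(tip,u);crop(p,u,80,60,10,'ai_'+n)
E
```

```text
t: 53.52
eef_pos: [660.0, -95.8, 185.1]
tcp_rot: [-3.123, -0.019, 0.074]
ft_force: [0.6, 1.0, -1.4]
opening: 0.122
t: 54.15
eef_pos: [664.3, -107.6, 117.0]
tcp_rot: [-3.123, -0.019, 0.075]
ft_force: [0.3, 0.1, -0.4]
opening: 0.126
t 54.15 p [ 664.3 -107.6  117. ] rot [-3.1 -0.   0.1] f [ 0.3  0.1 -0.4] op 0.126 q [-0.3  0.7  1.5  0.   0.9 -0.4]
[ 0.1  2.  -2.5 -0.1]
[array([663.5, -22.1,  55.5, 662.6, -22.7,  58.5]), array([660.9,  72.6,  43.5, 660.2,  73.1,  47.8]), array([ 664.7, -118.3,   29.7,  664.3, -116.2,   35.9])]
[ 665.5 -106.7   61.6] [218.7 185.5]
[array([664.7, -23.4,  55.3, 662. , -23.2,  60. ]), array([659.9,  72.5,  45.5, 659.1,  72.6,  48.2]), array([ 664. , -118. ,   33.2,  663.9, -117.1,   35.9])]
[ 665.5 -106.7   61.6] [303.6 261.3]
```

View pics/ai_c.png

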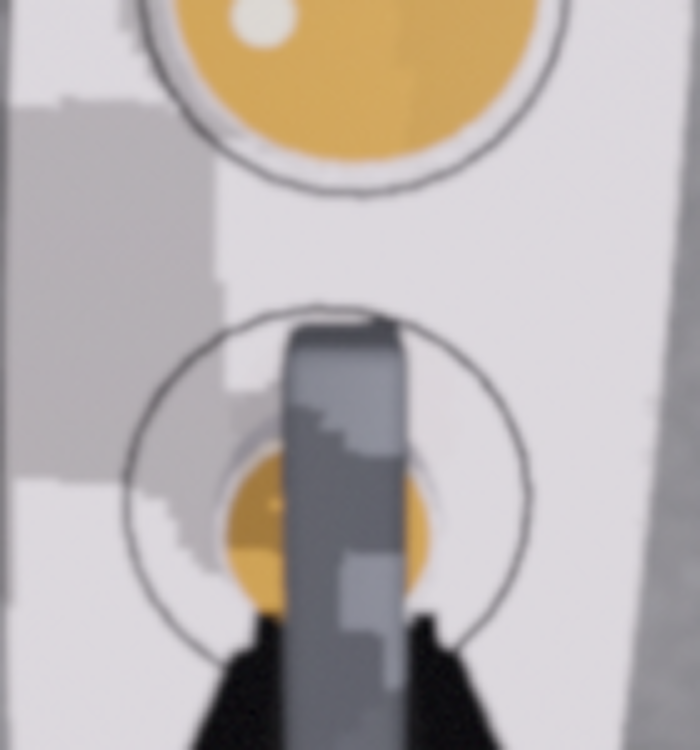

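View pics/ai_side.png

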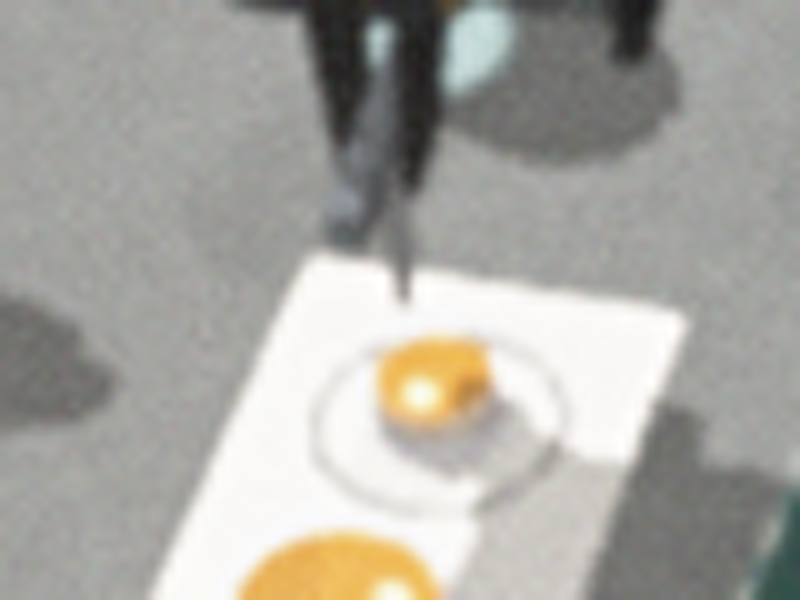

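View pics/ai_scene.png

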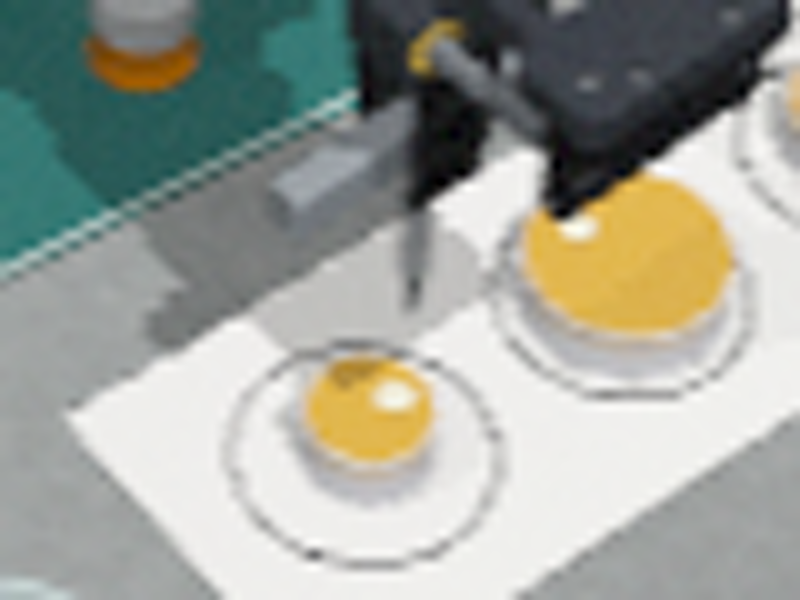

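Run:
```python
from tilt import *
p=shot('side');q=shot('scene')
o=[]
for X in([664.7,-109.8,23],[646.8,-30,23],[647.2,74.1,23]): print(X,proj(p,X),proj(q,X))
T=tri([(p,(218.5,185.3)),(q,(304.3,261.7))]);C=tri([(p,(220.2,194.2)),(q,(302.7,270.7))]);print(T,C)
print(onz(p,(220.2,194.2),23),onz(q,(302.7,270.7),23))
```

```text
[664.7, -109.8, 23] [220.4 194.2] [301.7 270.3]
[646.8, -30, 23] [217.5 214.7] [320.  253.4]
[647.2, 74.1, 23] [205.  242.2] [347.3 237.9]
[ 666.9 -106.5   61.6] [ 666.1 -108.8   22.9]
[ 665.3 -109.6   23. ] [ 667.2 -108.4   23. ]
```

```bash
python3 -c "
from h import *
st();t,R=tool();print(rel(t+[-0.8,-2.7,86-t[2]]),rel(t+[-0.8,-2.7,76.4-t[2]]))"
```

```text
t 54.4 p [ 664.5 -108.1  117.7] rot [-3.1 -0.   0.1] f [-0.3 -0.2 -1.1] op 0.124 q [-0.3  0.7  1.5  0.   0.9 -0.4]
[-1.6  3.2 31.6] [-1.8  3.4 41.2]
```

```bash
python3 -m pendant '[[-0.8,1.6,12,0],[-1.6,3.2,24,0],[-1.6,3.2,31,0],[-1.6,3.2,31,0],[-1.6,3.2,31,0]]' 1;python3 - <<'E'
from tilt import *
st();t,R=tool();tip=t+R@[0,0,56.4];print(tip)
for n in('side','scene'):
    p=shot(n);u=proj(p,tip);print(u,[np.array(d) for d in dishes(p,y0=-180,y1=-70)]);crop(p,(u[0],u[1]),60,44,12,'aj_'+n)
E
```

```text
t: 55.02
eef_pos: [663.9, -110.9, 86.7]
tcp_rot: [-3.123, -0.02, 0.075]
ft_force: [0.1, -0.2, -1.5]
opening: 0.125
t 55.02 p [ 663.9 -110.9   86.7] rot [-3.1 -0.   0.1] f [ 0.1 -0.2 -1.5] op 0.125 q [-0.3  0.7  1.6  0.   0.9 -0.4]
[ 665.  -109.7   30.4]
[220.1 192.4] [array([ 665.3, -117.1,   32.6,  665.5, -117.2,   35.8])]
[301.9 268.7] [array([ 664.3, -118.5,   32.6,  664. , -117.3,   35.4])]
```

View pics/aj_side.png

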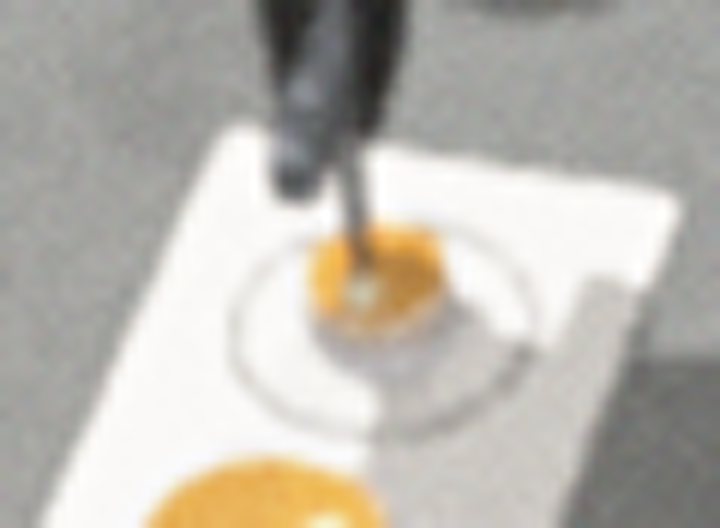

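View pics/aj_scene.png

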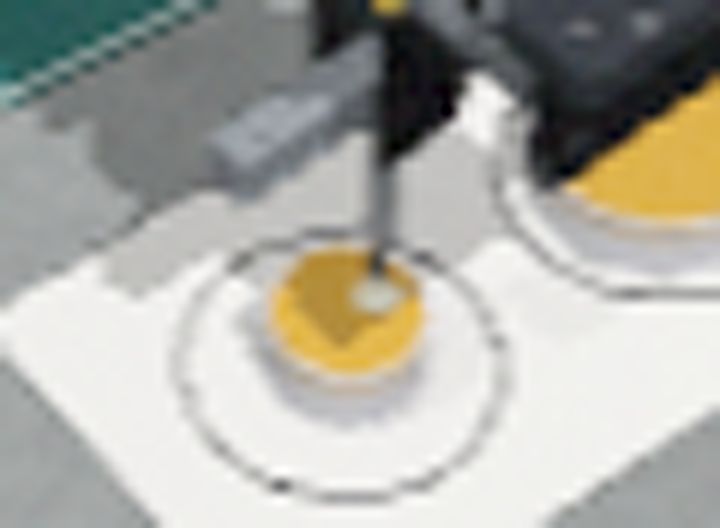

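The tip is right over the colony in both views. Touch gently.

```bash
python3 -m pendant '[[-0.1,0.1,3,0],[-0.2,0.2,6,0],[-0.2,0.2,8,0],[-0.2,0.2,9,0],[-0.2,0.2,10.3,0],[-0.2,0.2,10.3,0],[-0.2,0.2,10.3,0]]' 1;python3 - <<'E'
from tilt import *
st();t,R=tool();tip=t+R@[0,0,56.4];print(tip)
for n in('side','scene'):
    p=shot(n);u=proj(p,[664.7,-109.8,23]);crop(p,(u[0],u[1]),60,44,12,'ak_'+n);print([np.array(d) for d in dishes(p,y0=-180,y1=-70)])
E
python3 -m pendant '[[0,0,0,0],[0,0,0,0]]' 1
```

```text
t: 56.0
eef_pos: [664.0, -110.9, 76.8]
tcp_rot: [-3.123, -0.021, 0.075]
ft_force: [-0.8, -0.6, 1.2]
opening: 0.126
t 56.0 p [ 664.  -110.9   76.8] rot [-3.1 -0.   0.1] f [-0.8 -0.6  1.2] op 0.126 q [-0.3  0.7  1.6  0.   0.9 -0.4]
[ 665.1 -109.8   20.4]
[array([ 665.2, -116.9,   32.2,  666.7, -117.6,   35.8])]
[array([ 664.5, -118.9,   32. ,  663.9, -117.2,   35.4])]
t: 56.35
eef_pos: [664.0, -110.9, 76.8]
tcp_rot: [-3.123, -0.021, 0.074]
ft_force: [-0.2, -0.7, 1.6]
opening: 0.123
```

View pics/ak_side.png

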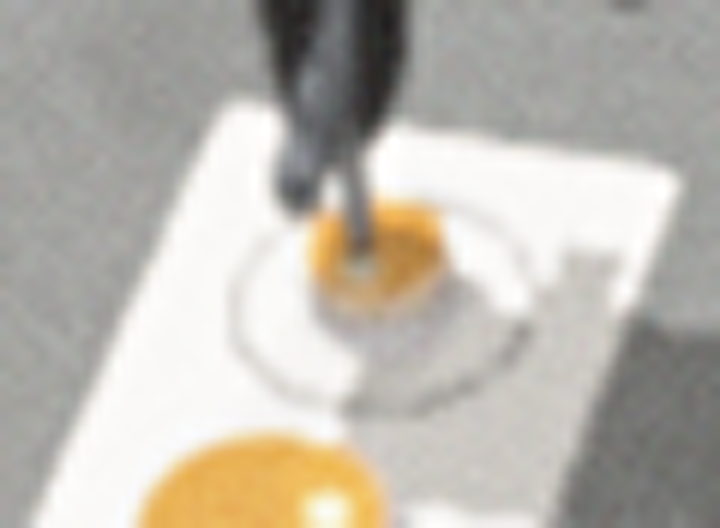

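View pics/ak_scene.png

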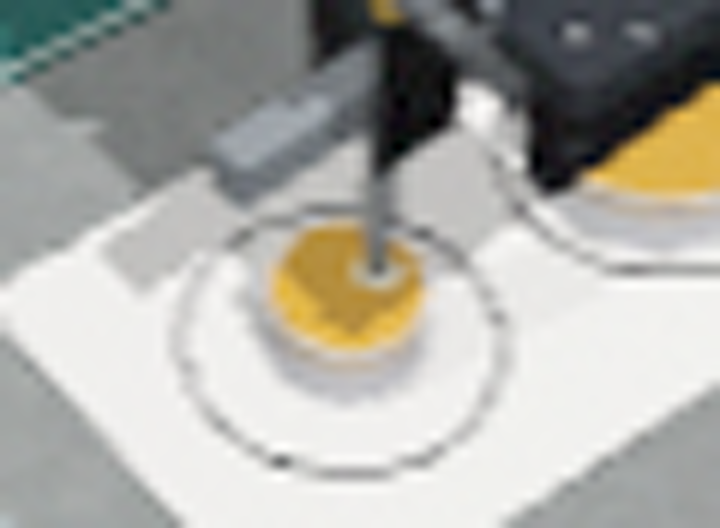

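Contact: about 1.5 N, with the tip in the middle of the pale spot in both views. Lift and go to the medium dish.

```bash
python3 -m pendant '[[0,0,-10,0],[0,0,-30,0],[0,0,-45,0],[0,0,-45,0]]' 1;python3 -c "
from h import *
st();print(rel([646.1,73,120]))"
```

```text
t: 56.85
eef_pos: [663.7, -112.0, 123.8]
tcp_rot: [-3.124, -0.024, 0.075]
ft_force: [0.3, -0.7, -0.7]
opening: 0.125
t 56.85 p [ 663.7 -112.   123.8] rot [-3.1 -0.   0.1] f [ 0.3 -0.7 -0.7] op 0.125 q [-0.3  0.6  1.5  0.   0.9 -0.4]
[  -3.9 -185.7    6.9]
```

```bash
python3 -m pendant '[[-1,-25,0,0],[-2,-70,0,0],[-3,-115,0,0],[-4,-155,0,0],[-4,-178,3,0],[-4,-186,7,0],[-4,-186,7,0],[-4,-186,7,0]]' 1;python3 - <<'E'
from tilt import *
st();t,R=tool();tip=t+R@[0,0,56.4]
p=shot('wrist','al_w');
P=[]
for n in('side','scene'):
    p=shot(n);u=proj(p,tip);print(u,proj(p,[647.2,74.1,23]),[np.array(d) for d in dishes(p)]);crop(p,(u[0],u[1]+4),60,44,12,'al_'+n)
print(tip,rel([646.1,73,87]))
E
```

```text
t: 57.85
eef_pos: [646.1, 72.2, 119.8]
tcp_rot: [-3.125, -0.024, 0.073]
ft_force: [-0.2, -0.1, -0.6]
opening: 0.126
t 57.85 p [646.1  72.2 119.8] rot [-3.1 -0.   0.1] f [-0.2 -0.1 -0.6] op 0.126 q [ 0.   0.6  1.6  0.   0.9 -0.1]
[203.5 232.2] [205.  242.2] [array([660.5, -22.7,  50.6, 664. , -23. ,  60.1]), array([661.5,  72.3,  41.4, 660.8,  72.6,  46.4])]
[348.9 228.8] [347.3 237.9] [array([662.4, -23.1,  57.8, 661.9, -23.2,  60.1]), array([659.9,  72.4,  45.4, 659.2,  72.4,  48. ]), array([ 664.1, -118. ,   33.1,  664.1, -116.9,   35.7])]
[647.4  73.2  63.4] [-0.8 -0.  32.9]
```

View pics/al_side.png

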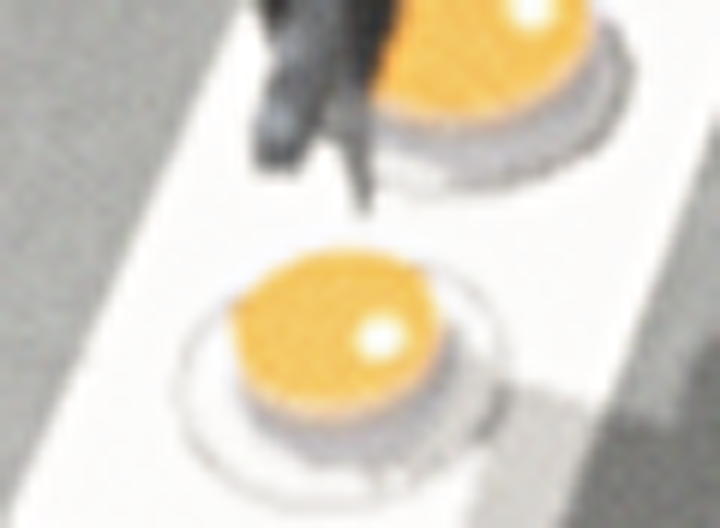

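View pics/al_scene.png

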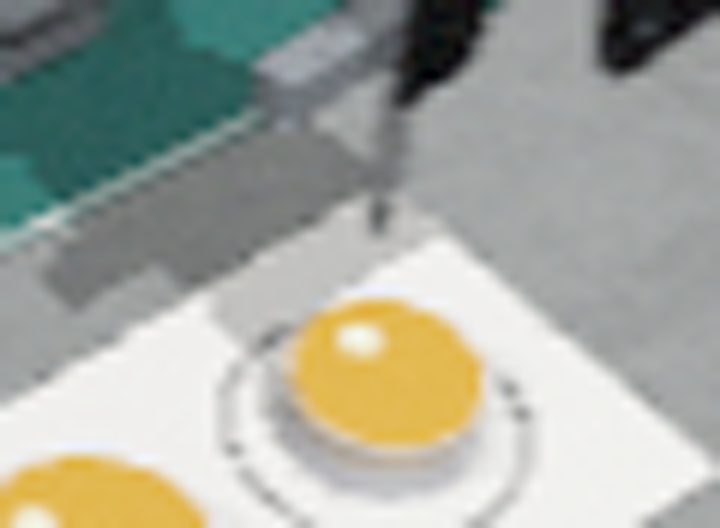

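View pics/al_w.png

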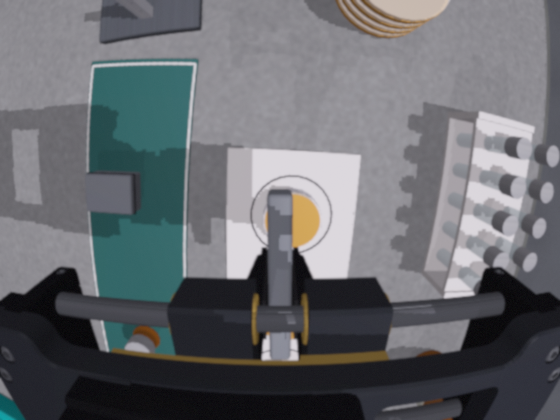

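```bash
python3 -m pendant '[[-0.4,0,12,0],[-0.8,0.2,24,0],[-0.8,0.2,33,0],[-0.8,0.2,33,0],[-0.8,0.2,33,0]]' 1;python3 - <<'E'
from tilt import *
st();t,R=tool();tip=t+R@[0,0,56.4];print(tip)
for n in('side','scene'):
    p=shot(n);u=proj(p,tip);crop(p,(u[0],u[1]),60,44,12,'am_'+n)
E
```

```text
t: 58.62
eef_pos: [646.3, 72.8, 87.0]
tcp_rot: [-3.125, -0.024, 0.073]
ft_force: [-0.5, -0.7, -0.1]
opening: 0.124
t 58.62 p [646.3  72.8  87. ] rot [-3.1 -0.   0.1] f [-0.5 -0.7 -0.1] op 0.124 q [ 0.   0.7  1.6  0.   0.8 -0.1]
[647.6  73.9  30.7]
```

View pics/am_side.png

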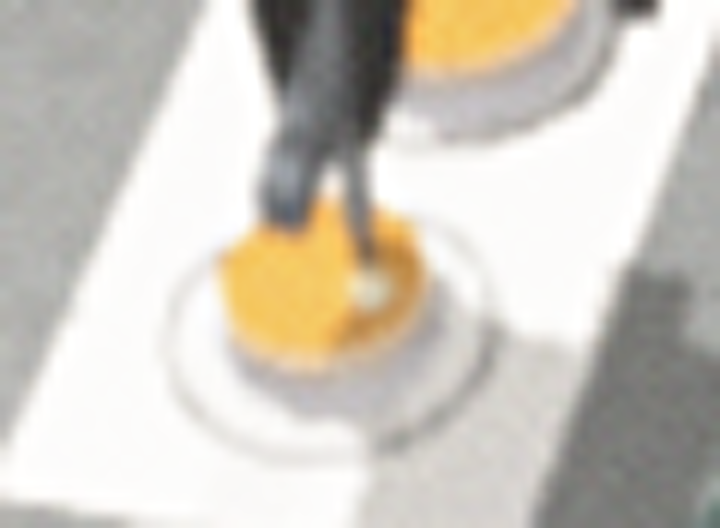

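View pics/am_scene.png

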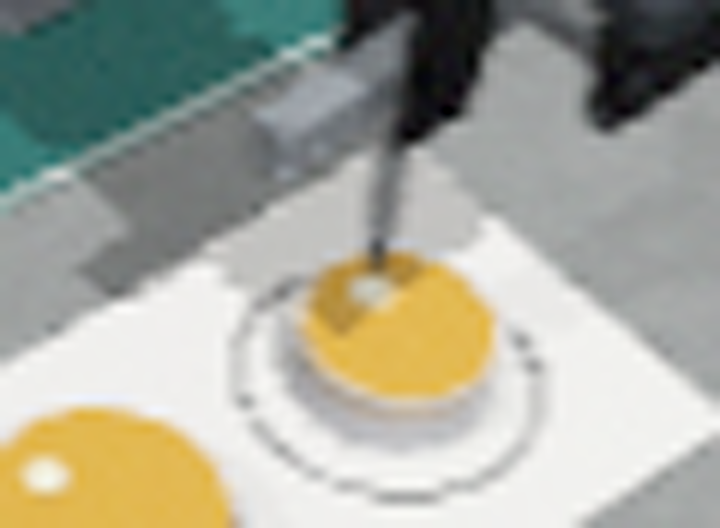

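```bash
python3 -m pendant '[[-0.3,0.1,3,0],[-0.5,0.2,6,0],[-0.6,0.2,8,0],[-0.6,0.2,9.5,0],[-0.6,0.2,10,0],[-0.6,0.2,10,0],[-0.6,0.2,10,0]]' 1;python3 - <<'E'
from tilt import *
st();t,R=tool();tip=t+R@[0,0,56.4];print(tip)
for n in('side','scene'):
    p=shot(n);u=proj(p,[647.2,74.1,23]);crop(p,(u[0],u[1]),60,44,12,'an_'+n)
E
python3 -m pendant '[[0,0,0,0],[0,0,0,0]]' 1
```

```text
t: 59.6
eef_pos: [646.0, 72.7, 77.4]
tcp_rot: [-3.125, -0.025, 0.073]
ft_force: [-0.4, 0.4, 0.6]
opening: 0.122
t 59.6 p [646.   72.7  77.4] rot [-3.1 -0.   0.1] f [-0.4  0.4  0.6] op 0.122 q [ 0.   0.7  1.6  0.   0.8 -0.1]
[647.3  73.8  21. ]
t: 59.95
eef_pos: [646.0, 72.7, 77.4]
tcp_rot: [-3.125, -0.025, 0.073]
ft_force: [-0.3, -0.2, 0.8]
opening: 0.123
```

View pics/an_side.png

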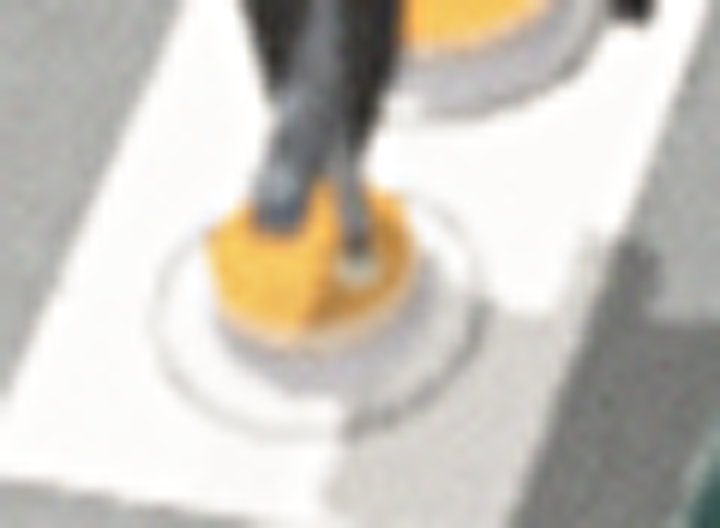

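View pics/an_scene.png

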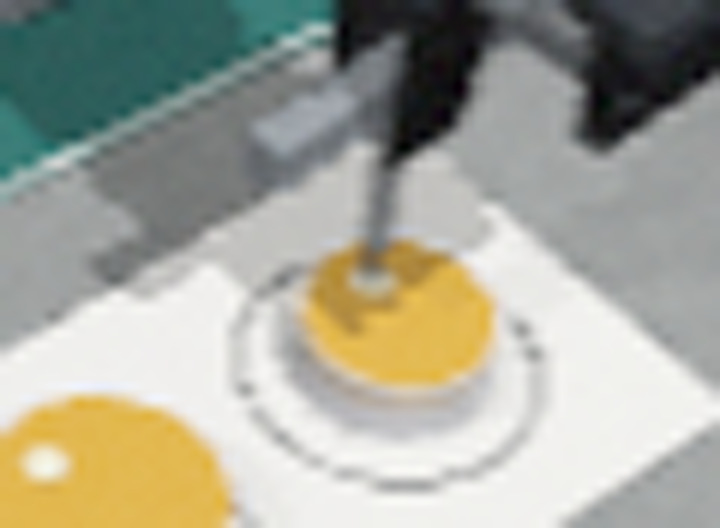

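```bash
python3 -m pendant '[[0,0,1,0],[0,0,1.5,0],[0,0,1.5,0],[0,0,1.5,0]]' 1;python3 - <<'E'
from tilt import *
F=[]
for n in('side','scene','side','scene'):
    p=shot(n);u=proj(p,[647.2,74.1,23]);crop(p,(u[0],u[1]),60,44,12,'ao_'+n);F.append(env.state()['ft_force'])
print(np.mean(F,0));st()
E
```

```text
t: 60.45
eef_pos: [646.0, 72.7, 75.9]
tcp_rot: [-3.125, -0.025, 0.073]
ft_force: [-0.7, -0.9, 1.0]
opening: 0.124
[-0.5  0.3  1.2]
t 60.65 p [646.   72.8  75.9] rot [-3.1 -0.   0.1] f [0.1 0.7 0.9] op 0.126 q [ 0.   0.7  1.6  0.   0.8 -0.1]
```

View pics/ao_scene.png

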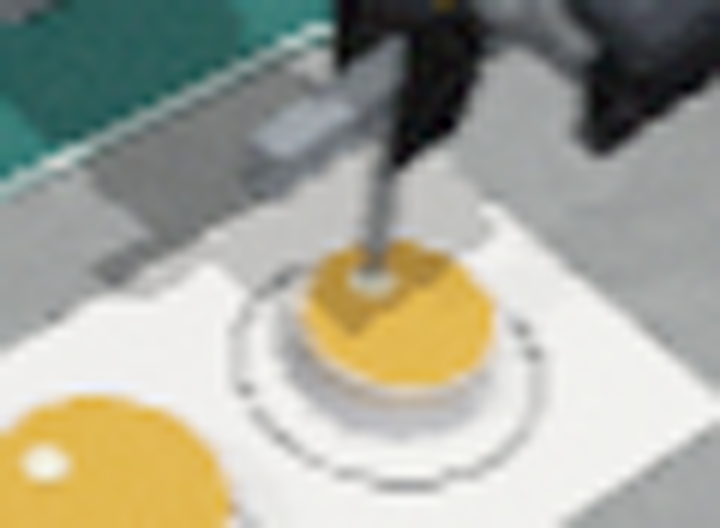

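The tip end stayed put while the arm went 1.5 mm lower, so it is in contact (about 1.2 N). Next, the large dish.

```bash
python3 -m pendant '[[0,0,-10,0],[0,0,-30,0],[0,0,-44,0],[0,0,-44,0]]' 1;python3 -c "
from h import *
st();print(rel([645.5,-31.1,118]))"
```

```text
t: 61.15
eef_pos: [645.4, 71.9, 121.2]
tcp_rot: [-3.125, -0.027, 0.073]
ft_force: [-0.3, -0.2, -0.6]
opening: 0.121
t 61.15 p [645.4  71.9 121.2] rot [-3.1 -0.   0.1] f [-0.3 -0.2 -0.6] op 0.121 q [ 0.   0.6  1.6  0.   0.9 -0.1]
[ -7.6 102.8   1.3]
```

```bash
python3 -m pendant '[[-2,20,0,0],[-4,50,0,0],[-6,78,0,0],[-7,96,0,0],[-7.6,103,1,0],[-7.6,103,1,0],[-7.6,103,1,0]]' 1;python3 -c "
from tilt import *
st();print(rel([645.5,-31.1,87]))
q=shot('scene');print([np.array(d) for d in dishes(q)])
q=shot('side');print([np.array(d) for d in dishes(q)])"
```

```text
t: 62.02
eef_pos: [645.4, -30.6, 118.2]
tcp_rot: [-3.125, -0.027, 0.074]
ft_force: [-0.4, -0.1, -1.7]
opening: 0.128
t 62.02 p [645.4 -30.6 118.2] rot [-3.1 -0.   0.1] f [-0.4 -0.1 -1.7] op 0.128 q [-0.2  0.6  1.6  0.   0.9 -0.2]
[-0.8  1.1 31.2]
[array([662.3, -23.1,  57.9, 661.9, -23.1,  60.2]), array([660. ,  72.5,  45.5, 659.1,  72.4,  47.9]), array([ 664.1, -118.1,   33. ,  663.7, -117. ,   36.1])]
[array([663.6, -22.3,  54.7, 662.6, -22.3,  57.8]), array([661.4,  72.4,  42.4, 660.7,  72.5,  46.7]), array([ 663.5, -118.7,   28.6,  666.5, -116.2,   37.3])]
```

```bash
python3 -m pendant '[[-0.4,0.5,12,0],[-0.8,1,24,0],[-0.8,1.1,31,0],[-0.8,1.1,31,0],[-0.8,1.1,31,0]]' 1;python3 - <<'E'
from tilt import *
st();t,R=tool();tip=t+R@[0,0,56.4];print(tip)
for n in('side','scene'):
    p=shot(n);u=proj(p,tip);crop(p,(u[0],u[1]),60,44,12,'ap_'+n)
E
```

```text
t: 62.75
eef_pos: [645.8, -31.2, 87.4]
tcp_rot: [-3.125, -0.027, 0.074]
ft_force: [0.5, -0.4, -0.2]
opening: 0.121
t 62.75 p [645.8 -31.2  87.4] rot [-3.1 -0.   0.1] f [ 0.5 -0.4 -0.2] op 0.121 q [-0.2  0.7  1.6  0.   0.8 -0.3]
[647.2 -30.1  31.1]
```

View pics/ap_side.png

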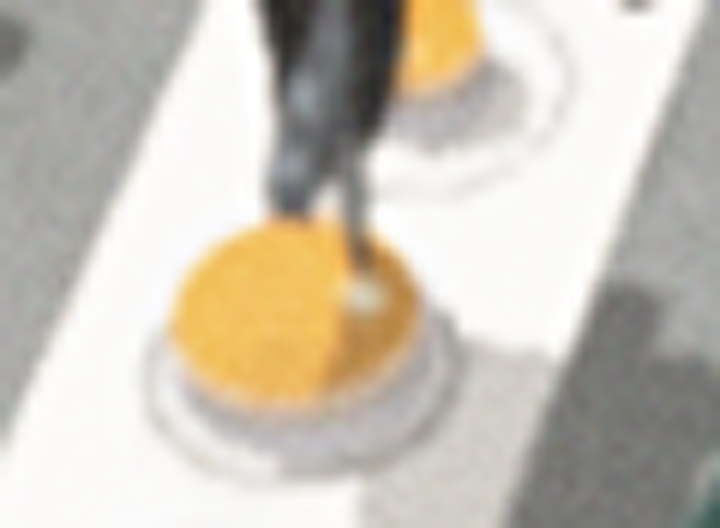

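View pics/ap_scene.png

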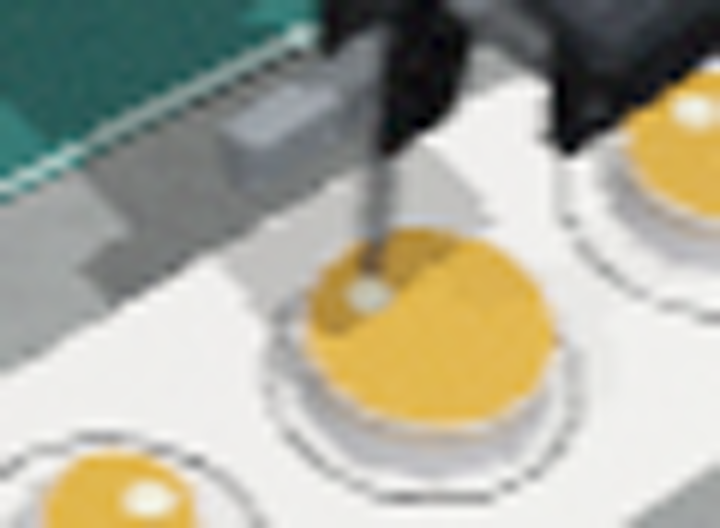

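```bash
python3 -m pendant '[[-0.1,0.1,3,0],[-0.2,0.2,6,0],[-0.3,0.2,8,0],[-0.3,0.2,10,0],[-0.3,0.2,11,0],[-0.3,0.2,11,0],[-0.3,0.2,11,0]]' 1;python3 - <<'E'
from tilt import *
t,R=tool();tip=t+R@[0,0,56.4];print(tip);F=[]
for n in('side','scene','side','scene'):
    p=shot(n);u=proj(p,[646.8,-30,23]);crop(p,(u[0],u[1]),60,44,12,'aq_'+n);F.append(env.state()['ft_force'])
print(np.mean(F,0));st()
E
```

```text
t: 63.72
eef_pos: [645.8, -31.2, 76.7]
tcp_rot: [-3.125, -0.028, 0.074]
ft_force: [-0.5, -0.1, 1.5]
opening: 0.128
[647.3 -30.2  20.3]
[-0.4 -0.4  0.7]
t 63.92 p [645.8 -31.2  76.7] rot [-3.1 -0.   0.1] f [-0.5 -0.2  0.5] op 0.126 q [-0.2  0.7  1.6  0.   0.8 -0.3]
```

View pics/aq_side.png

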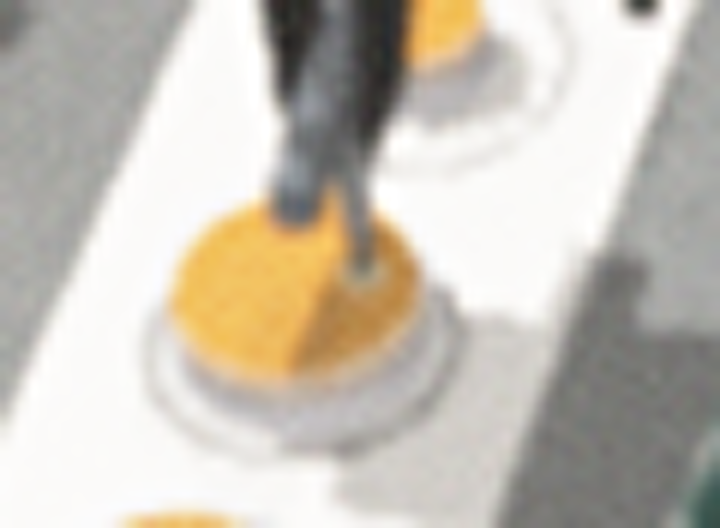

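View pics/aq_scene.png

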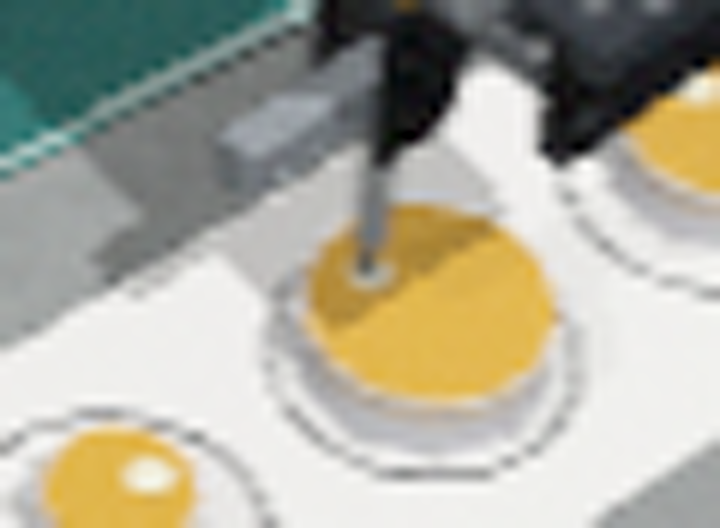

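The tip is in the centre of the large colony in both views. Press another millimetre, then carry the stylus back, high over the stand.

```bash
python3 -m pendant '[[0,0,1,0],[0,0,1,0],[0,0,1,0]]' 1; python3 -m pendant '[[0,0,-15,0],[0,0,-45,0],[0,0,-80,0],[0,0,-115,0],[0,0,-120,0],[0,0,-120,0]]' 1;python3 -c "
from h import *
st();print(rel([512.6,294.2,195],4.4))"
```

```text
t: 64.3
eef_pos: [645.8, -31.2, 75.7]
tcp_rot: [-3.125, -0.028, 0.074]
ft_force: [-0.6, 0.2, 1.0]
opening: 0.122
t: 65.05
eef_pos: [642.4, -33.4, 195.5]
tcp_rot: [-3.125, -0.028, 0.074]
ft_force: [-0.3, 0.4, -0.9]
opening: 0.126
t 65.05 p [642.4 -33.4 195.5] rot [-3.1 -0.   0.1] f [-0.3  0.4 -0.9] op 0.126 q [-0.2  0.5  1.6  0.   1.  -0.2]
[-105.1 -336.3    3.3   -0.1]
```

```bash
python3 -m pendant '[[-10,-30,0,0],[-25,-80,0,0],[-42,-135,0,0],[-60,-190,0,0],[-76,-242,0,0],[-90,-288,0,0],[-100,-320,0,0],[-105,-336,0,0]]' 1;python3 -m pendant '[[0,0,0,0],[0,0,0,0]]' 1;python3 - <<'E'
from tilt import *
st();p=shot('wrist','ar_w');crop(p,(281,220),140,150,5,'ar_c');print(rel([512.6,294.2,110],4.4))
E
```

```text
t: 66.05
eef_pos: [511.6, 295.0, 197.0]
tcp_rot: [-3.126, -0.026, 0.076]
ft_force: [0.7, -0.5, -0.9]
opening: 0.123
t: 66.3
eef_pos: [511.8, 294.1, 196.5]
tcp_rot: [-3.126, -0.025, 0.075]
ft_force: [0.5, 0.5, -0.9]
opening: 0.124
t 66.3 p [511.8 294.1 196.5] rot [-3.1 -0.   0.1] f [ 0.5  0.5 -0.9] op 0.124 q [0.4 0.5 1.7 0.  1.  0.3]
[-1.5  1.2 86.6 -0.1]
```

View pics/ar_c.png

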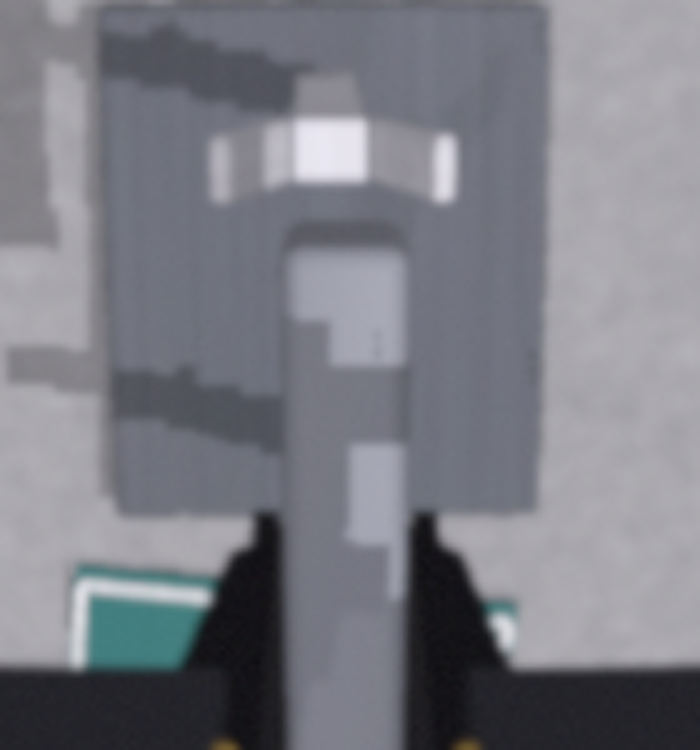

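```bash
python3 -m pendant '[[-0.5,0.3,20,0],[-1,0.7,45,0],[-1.5,1.2,68,0],[-1.8,1.2,84,0],[-1.8,1.2,87,0],[-1.8,1.2,87,0]]' 1;python3 - <<'E'
from tilt import *
st();p=shot('wrist','as_w');crop(p,(281,220),140,150,5,'as_c');print(rel([512.3,294.2,90],4.4),rel([512.3,294.2,83],4.4))
E
```

```text
t: 67.1
eef_pos: [512.7, 294.1, 110.0]
tcp_rot: [-3.126, -0.026, 0.075]
ft_force: [0.1, 0.2, -0.5]
opening: 0.123
t 67.1 p [512.7 294.1 110. ] rot [-3.1 -0.   0.1] f [ 0.1  0.2 -0.5] op 0.123 q [0.4 0.6 1.8 0.  0.8 0.3]
[-1.   0.3 20.3 -0.1] [-1.2  0.4 27.3 -0.1]
```

View pics/as_c.png

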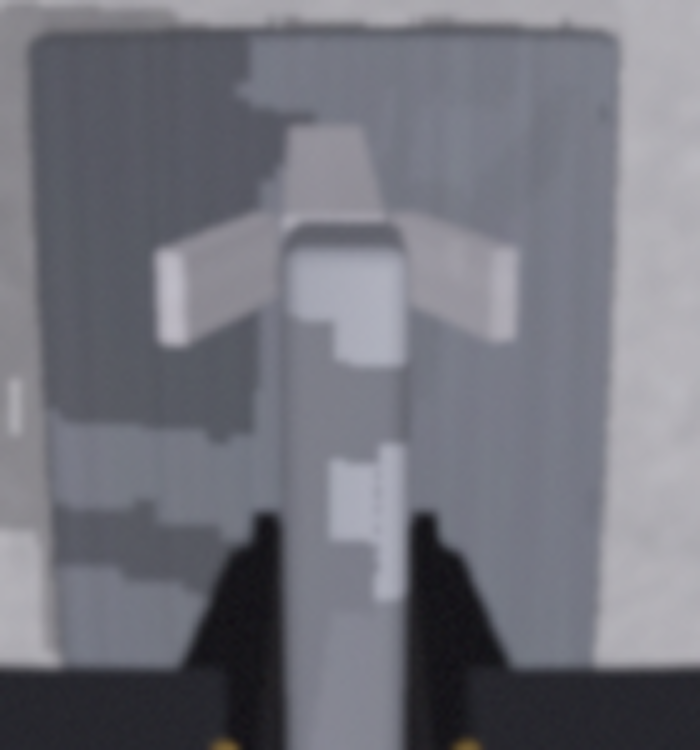

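Aligned with the saddle, with a V arm on each side. Lower and release.

```bash
python3 -m pendant '[[-0.5,0.1,8,0],[-1,0.2,16,0],[-1,0.3,22,0],[-1.2,0.4,26,0],[-1.2,0.4,28,0],[-1.2,0.4,28,0]]' 1;python3 -m pendant '[[0,0,0,0],[0,0,0,0],[0,0,0,0],[0,0,0,0],[0,0,0,0]]' 0.5;python3 -m pendant '[[0,0,-25,0],[0,10,-50,0],[0,35,-76,0],[0,35,-76,0]]' 0
python3 - <<'E'
from tilt import *
st();p=shot('wrist','at_w');crop(p,(281,180),140,150,5,'at_c')
p=shot('scene');crop(p,proj(p,[512,294,80]),120,100,7,'at_sc')
E
```

```text
t: 67.9
eef_pos: [512.3, 294.2, 82.2]
tcp_rot: [-3.126, -0.026, 0.075]
ft_force: [0.1, -0.4, -0.7]
opening: 0.125
t: 68.53
eef_pos: [512.3, 294.2, 82.2]
tcp_rot: [-3.126, -0.026, 0.075]
ft_force: [0.1, 1.3, -0.0]
opening: 0.492
t: 69.03
eef_pos: [513.8, 257.3, 159.2]
tcp_rot: [-3.125, -0.029, 0.073]
ft_force: [1.2, -0.1, -0.7]
opening: 0.863
t 69.03 p [513.8 257.3 159.2] rot [-3.1 -0.   0.1] f [ 1.2 -0.1 -0.7] op 0.863 q [0.3 0.5 1.8 0.  0.9 0.3]
```

View pics/at_c.png

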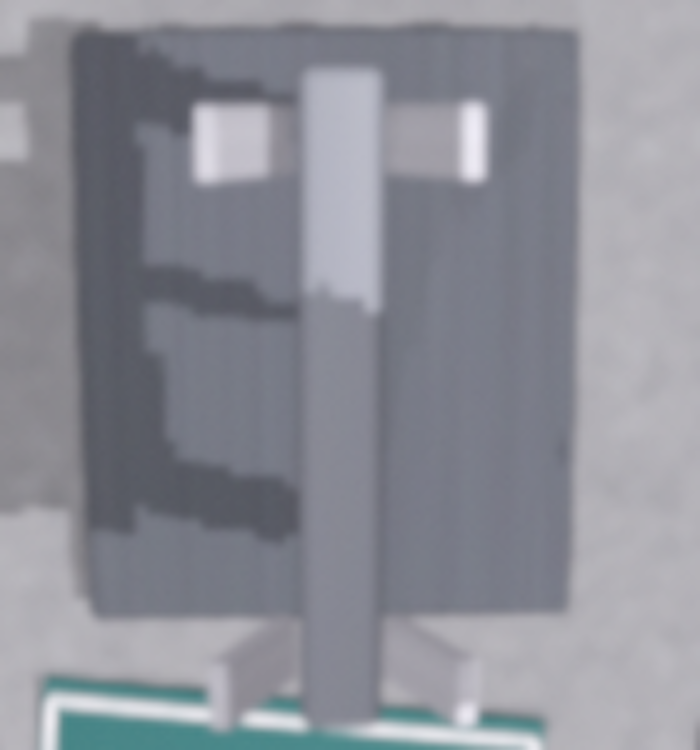

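View pics/at_sc.png

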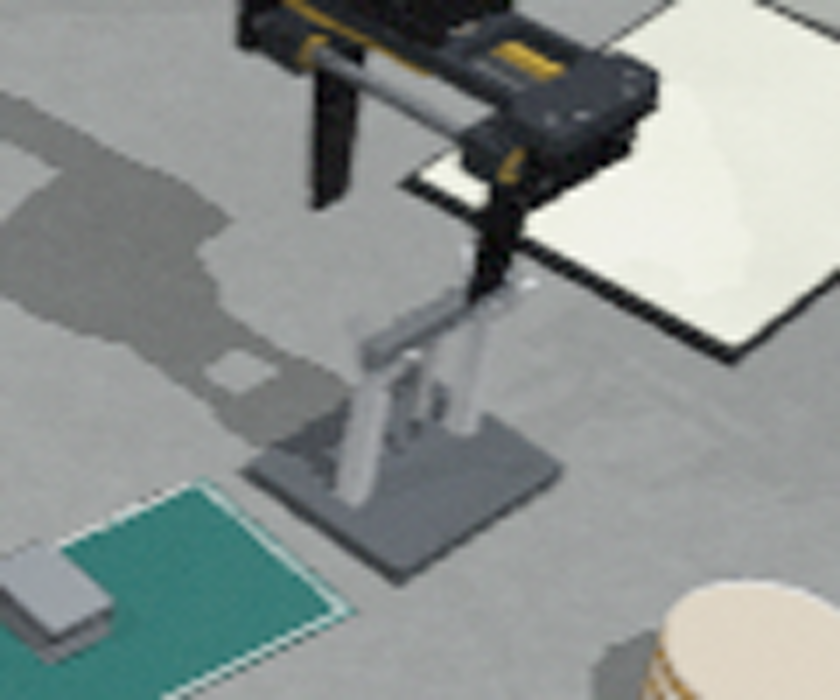

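The stylus hangs centred. Now the dishes go back, starting with the medium.

Run:
```python
from tilt import *
for n in('scene','side'):print([np.array(d) for d in dishes(shot(n))])
print(rel([659.5,72,60],0))
```

```text
[array([662.4, -23.1,  58.1, 661.9, -23.1,  60.2]), array([660. ,  72.4,  45.5, 659.3,  72.5,  48. ]), array([ 664.1, -118. ,   33.3,  664. , -116.9,   36.2])]
[]
[130.  198.4  96.8   4.3]
```

```bash
python3 -m pendant '[[25,35,0,2],[50,75,0,4],[75,115,10,4.3],[100,155,30,4.3],[122,186,60,4.3],[130,198,90,4.3],[130,198,97,4.3],[130,198,97,4.3]]' 0;python3 - <<'E'
from tilt import *
st();p=shot('wrist','au_w');print([np.array(d) for d in dishes(p,y0=30,y1=120,x0=600)]);print(rel([659.3,72,8],0))
E
```

```text
t: 70.22
eef_pos: [658.9, 73.4, 59.3]
tcp_rot: [-3.124, -0.022, 0.001]
ft_force: [-0.3, 0.5, 0.3]
opening: 1.0
t 70.22 p [658.9  73.4  59.3] rot [-3.1 -0.   0. ] f [-0.3  0.5  0.3] op 1.0 q [ 0.   0.7  1.6  0.   0.8 -0. ]
[array([659.8,  72.1,  45.3, 659.3,  72.1,  46.6])]
[-1.2  2.4 52.2  0.1]
```

View pics/au_w.png

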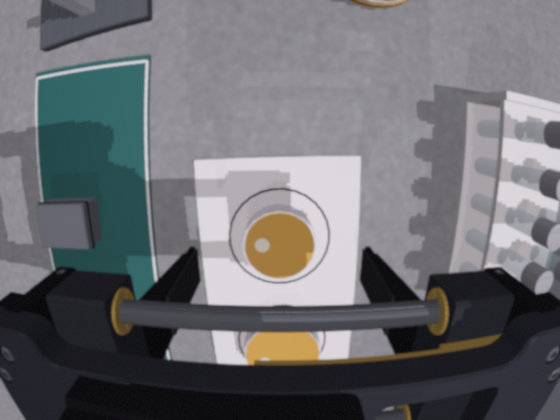

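```bash
python3 -m pendant '[[-0.6,1.2,25,0],[-1,2,45,0],[-1,2.4,51.5,0],[-1,2.4,51.5,0],[-1,2.4,51.5,0]]' 0;python3 -m pendant '[[0,0,0,0],[0,0,0,0],[0,0,0,0],[0,0,0,0],[0,0,0,0],[0,0,0,0]]' 1;python3 -m pendant '[[0,0,-25,0],[0,0,-50,0],[0,0,-50,0]]' 1;python3 -c "
from h import *
st();print(rel([510,160,60],0))"
```

```text
t: 70.9
eef_pos: [659.8, 72.0, 9.5]
tcp_rot: [-3.124, -0.025, 0.001]
ft_force: [0.1, -0.4, -0.0]
opening: 0.998
t: 71.65
eef_pos: [659.8, 72.0, 9.4]
tcp_rot: [-3.124, -0.025, 0.001]
ft_force: [1.4, 1.0, 0.3]
opening: 0.538
t: 72.03
eef_pos: [659.4, 71.2, 60.9]
tcp_rot: [-3.124, -0.028, 0.001]
ft_force: [0.1, -0.8, -1.6]
opening: 0.54
t 72.03 p [659.4  71.2  60.9] rot [-3.1 -0.   0. ] f [ 0.1 -0.8 -1.6] op 0.54 q [ 0.   0.7  1.6  0.   0.8 -0. ]
[-149.3  -89.    -1.6    0.1]
```

```bash
python3 -m pendant '[[-30,-18,0,0],[-70,-42,0,0],[-110,-66,0,0],[-140,-84,-1,0],[-149,-89,-1,0],[-149,-89,-1,0]]' 1;python3 -c "
from h import *
st();print(rel([510,160,10],0));shot('wrist','av_w')"
```

```text
t: 72.78
eef_pos: [510.6, 160.0, 59.1]
tcp_rot: [-3.124, -0.027, 0.002]
ft_force: [0.2, -0.1, -0.7]
opening: 0.54
t 72.78 p [510.6 160.   59.1] rot [-3.1 -0.   0. ] f [ 0.2 -0.1 -0.7] op 0.54 q [0.2 0.6 1.9 0.  0.6 0.1]
[-1.9  0.9 49.1  0.1]
```

View pics/av_w.png

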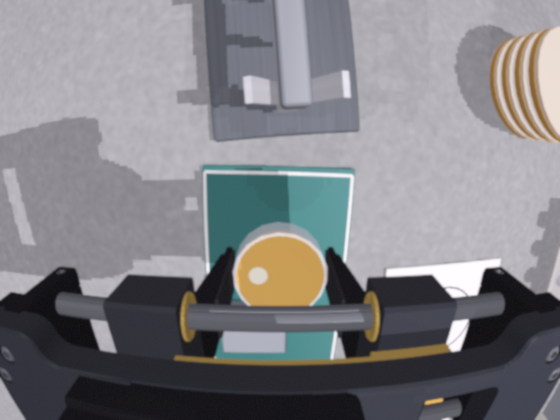

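```bash
python3 -m pendant '[[-1,0.4,25,0],[-1.8,0.8,44,0],[-1.9,0.9,49,0],[-1.9,0.9,49,0],[-1.9,0.9,49,0]]' 1;python3 -m pendant '[[0,0,0,0],[0,0,0,0],[0,0,0,0],[0,0,0,0]]' 0;python3 -m pendant '[[0,0,-30,0],[0,0,-70,0],[0,0,-90,0],[0,0,-90,0]]' 0;python3 -c "
from tilt import *
st();print(rel([661.7,-23.2,60],0));p=shot('scene','aw_sc');print([np.array(d) for d in dishes(p)])"
```

```text
t: 73.45
eef_pos: [511.3, 159.5, 10.5]
tcp_rot: [-3.124, -0.029, 0.001]
ft_force: [-0.8, 0.7, -0.9]
opening: 0.539
t: 73.95
eef_pos: [511.3, 159.5, 10.5]
tcp_rot: [-3.124, -0.029, 0.001]
ft_force: [0.9, -0.0, -0.5]
opening: 0.907
t: 74.45
eef_pos: [509.2, 158.1, 101.6]
tcp_rot: [-3.123, -0.032, 0.001]
ft_force: [-0.7, 0.3, 0.6]
opening: 0.999
t 74.45 p [509.2 158.1 101.6] rot [-3.1 -0.   0. ] f [-0.7  0.3  0.6] op 0.999 q [0.2 0.5 1.9 0.  0.7 0.1]
[151.  182.2  43.1   0. ]
[array([512.2, 160.3,  45.9, 512.2, 160.6,  48.4]), array([662.4, -23.1,  58.1, 661.9, -23.1,  60.2]), array([ 664.1, -118. ,   33.3,  664. , -116.9,   36. ])]
```

Medium at (512,160). Large next.

```bash
python3 -m pendant '[[35,40,0,0],[70,82,0,0],[105,125,10,0],[135,162,25,0],[150,180,40,0],[151,182,43,0],[151,182,43,0]]' 0;python3 - <<'E'
from tilt import *
st();p=shot('wrist','ax_w');print([np.array(d) for d in dishes(p,y0=-70,y1=30,x0=600)]);print(rel([661.6,-23.2,9.5],0))
E
```

```text
t: 75.38
eef_pos: [660.2, -22.5, 57.8]
tcp_rot: [-3.123, -0.028, 0.001]
ft_force: [-0.7, 0.0, 0.2]
opening: 0.997
t 75.38 p [660.2 -22.5  57.8] rot [-3.1 -0.   0. ] f [-0.7  0.   0.2] op 0.997 q [-0.1  0.7  1.6  0.   0.8 -0.2]
[array([662. , -23.5,  57.8, 661.7, -23.7,  59.1])]
[-0.2  1.8 49.   0.1]
```

View pics/ax_w.png

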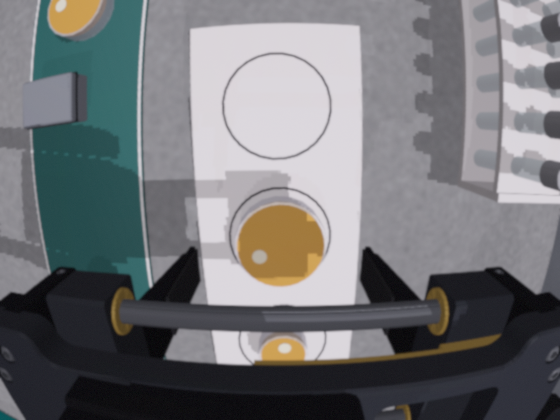

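```bash
python3 -m pendant '[[0,0.9,25,0],[0,1.6,43,0],[0,1.8,48.5,0],[0,1.8,48.5,0],[0,1.8,48.5,0]]' 0;python3 -m pendant '[[0,0,0,0],[0,0,0,0],[0,0,0,0],[0,0,0,0],[0,0,0,0],[0,0,0,0]]' 1;python3 -m pendant '[[0,0,-25,0],[0,0,-50,0],[0,0,-50,0]]' 1;python3 -c "
from h import *
st();print(rel([505,9,60],0))"
```

```text
t: 76.05
eef_pos: [662.2, -23.2, 10.7]
tcp_rot: [-3.124, -0.03, 0.001]
ft_force: [-0.7, 0.5, 0.6]
opening: 1.002
t: 76.8
eef_pos: [662.2, -23.2, 10.8]
tcp_rot: [-3.124, -0.03, 0.001]
ft_force: [-0.2, 0.4, 1.8]
opening: 0.664
t: 77.18
eef_pos: [661.5, -24.2, 62.3]
tcp_rot: [-3.124, -0.033, 0.001]
ft_force: [0.3, 0.7, -1.2]
opening: 0.665
t 77.17 p [661.5 -24.2  62.3] rot [-3.1 -0.   0. ] f [ 0.3  0.7 -1.2] op 0.665 q [-0.1  0.7  1.6  0.   0.8 -0.2]
[-156.4  -33.4   -2.3    0.1]
```

```bash
python3 -m pendant '[[-30,-7,0,0],[-70,-15,0,0],[-115,-24,-1,0],[-145,-31,-2,0],[-156,-33,-2,0],[-156,-33,-2,0]]' 1;python3 -c "
from h import *
st();print(rel([505,9,11],0))"
```

```text
t: 77.92
eef_pos: [505.8, 8.5, 59.4]
tcp_rot: [-3.124, -0.033, 0.001]
ft_force: [0.9, -0.3, -0.7]
opening: 0.664
t 77.92 p [505.8   8.5  59.4] rot [-3.1 -0.   0. ] f [ 0.9 -0.3 -0.7] op 0.664 q [-0.1  0.5  2.   0.   0.6 -0.2]
[-2.4  0.3 48.4  0.1]
```

```bash
python3 -m pendant '[[-1.2,0.2,25,0],[-2.2,0.3,44,0],[-2.4,0.3,48.3,0],[-2.4,0.3,48.3,0],[-2.4,0.3,48.3,0]]' 1;python3 -m pendant '[[0,0,0,0],[0,0,0,0],[0,0,0,0]]' 0;python3 -m pendant '[[0,0,-30,0],[0,0,-70,0],[0,0,-90,0],[0,0,-90,0]]' 0;python3 -c "
from tilt import *
st();print(rel([664,-118,60],0));p=shot('scene','ay_sc');print([np.array(d) for d in dishes(p)])"
```

```text
t: 78.55
eef_pos: [505.8, 8.9, 11.3]
tcp_rot: [-3.124, -0.034, 0.001]
ft_force: [0.2, -1.1, 0.0]
opening: 0.666
t: 78.92
eef_pos: [505.8, 8.9, 11.4]
tcp_rot: [-3.124, -0.034, 0.001]
ft_force: [-0.2, -0.0, 0.3]
opening: 0.922
t: 79.42
eef_pos: [503.3, 7.3, 102.5]
tcp_rot: [-3.124, -0.037, 0.001]
ft_force: [0.2, 0.2, -0.1]
opening: 0.997
t 79.42 p [503.3   7.3 102.5] rot [-3.1 -0.   0. ] f [ 0.2  0.2 -0.1] op 0.997 q [-0.1  0.5  2.   0.   0.7 -0.2]
[158.8 126.3  46.2   0.1]
[array([506.2,   8.7,  58.9, 506.3,   8.9,  60.2]), array([511.2, 160.3,  47.3, 511.5, 160.6,  48.7]), array([ 664.2, -117.9,   33.6,  664.3, -116.8,   36.1])]
```

Large back at (506,9). Small next.

```bash
python3 -m pendant '[[35,28,0,0],[75,60,0,0],[115,92,10,0],[145,116,25,0],[158,125,42,0],[158,126,46,0],[158,126,46,0]]' 0;python3 - <<'E'
from tilt import *
st();p=shot('wrist','az_w');print([np.array(d) for d in dishes(p,y0=-150,y1=-80,x0=620)]);print(rel([664,-118,10],0))
E
```

```text
t: 80.35
eef_pos: [661.6, -117.2, 57.8]
tcp_rot: [-3.124, -0.033, 0.001]
ft_force: [-0.7, 0.4, 1.0]
opening: 1.0
t 80.35 p [ 661.6 -117.2   57.8] rot [-3.1 -0.   0. ] f [-0.7  0.4  1. ] op 1.0 q [-0.3  0.7  1.6  0.   0.8 -0.3]
[array([ 663.6, -118.2,   32.8,  663.7, -117.5,   34.4])]
[ 0.4  1.7 48.6  0.1]
```

View pics/az_w.png

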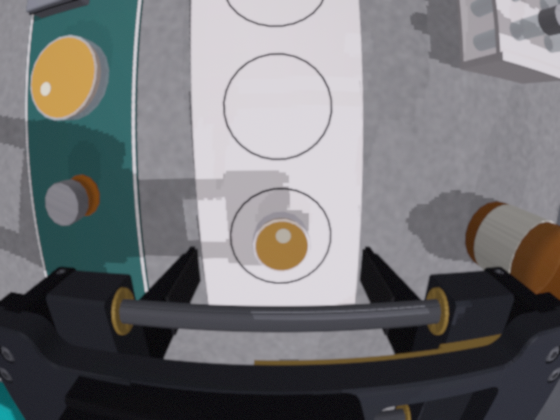

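```bash
python3 -m pendant '[[0.2,0.9,25,0],[0.4,1.6,43,0],[0.4,1.7,48,0],[0.4,1.7,48,0],[0.4,1.7,48,0]]' 0;python3 -m pendant '[[0,0,0,0],[0,0,0,0],[0,0,0,0],[0,0,0,0],[0,0,0,0],[0,0,0,0],[0,0,0,0]]' 1;python3 -m pendant '[[0,0,-25,0],[0,0,-50,0],[0,0,-50,0]]' 1;python3 -c "
from h import *
st();print(rel([500,-165,60],0))"
```

```text
t: 81.03
eef_pos: [664.3, -118.0, 11.4]
tcp_rot: [-3.124, -0.035, 0.002]
ft_force: [-0.4, 0.4, 0.3]
opening: 1.001
t: 81.9
eef_pos: [664.3, -118.0, 11.3]
tcp_rot: [-3.124, -0.035, 0.002]
ft_force: [-0.1, 0.6, -0.1]
opening: 0.412
t: 82.28
eef_pos: [663.4, -119.1, 62.9]
tcp_rot: [-3.125, -0.038, 0.002]
ft_force: [-0.2, 0.3, -0.5]
opening: 0.412
t 82.28 p [ 663.4 -119.1   62.9] rot [-3.1 -0.   0. ] f [-0.2  0.3 -0.5] op 0.412 q [-0.3  0.7  1.6  0.   0.8 -0.3]
[-163.4   45.5   -4.     0.1]
```

```bash
python3 -m pendant '[[-30,8,0,0],[-75,20,-1,0],[-120,33,-2,0],[-152,42,-3,0],[-163,45.5,-3,0],[-163,45.5,-3,0]]' 1;python3 -c "
from h import *
st();print(rel([500,-165,11.5],0))"
```

```text
t: 83.02
eef_pos: [500.7, -165.2, 58.7]
tcp_rot: [-3.125, -0.038, 0.001]
ft_force: [0.2, -0.7, -0.8]
opening: 0.417
t 83.03 p [ 500.7 -165.2   58.7] rot [-3.1 -0.   0. ] f [ 0.2 -0.7 -0.8] op 0.417 q [-0.5  0.6  2.   0.1  0.6 -0.5]
[-2.4  0.6 47.1  0.1]
```

```bash
python3 -m pendant '[[-1.2,0.3,25,0],[-2.2,0.6,43,0],[-2.4,0.6,47,0],[-2.4,0.6,47,0],[-2.4,0.6,47,0]]' 1;python3 -m pendant '[[0,0,0,0],[0,0,0,0],[0,0,0,0]]' 0;python3 -m pendant '[[0,0,-30,0],[0,0,-70,0],[0,0,-130,0],[0,0,-130,0],[0,0,-130,0]]' 0;python3 -c "
from tilt import *
st();print(rel([537,-322,140]));p=shot('wrist','ba_w');print([np.array(d) for d in dishes(p)]);p=shot('scene','ba_sc');print([np.array(d) for d in dishes(p)])"
```

```text
t: 83.65
eef_pos: [500.8, -164.9, 11.8]
tcp_rot: [-3.125, -0.038, 0.001]
ft_force: [0.5, -0.4, -0.8]
opening: 0.413
t: 84.02
eef_pos: [500.9, -165.0, 11.9]
tcp_rot: [-3.125, -0.038, 0.001]
ft_force: [-0.1, 0.8, -0.0]
opening: 0.672
t: 84.65
eef_pos: [495.6, -167.0, 141.6]
tcp_rot: [-3.125, -0.039, 0.001]
ft_force: [0.3, 0.2, 0.0]
opening: 0.998
t 84.65 p [ 495.6 -167.   141.6] rot [-3.1 -0.   0. ] f [0.3 0.2 0. ] op 0.998 q [-0.5  0.4  1.9  0.1  0.8 -0.5]
[ 41.1 155.1   0.7]
[array([505.6,   7.3,  56.3, 505.1,   8.7,  59. ]), array([ 500.3, -165. ,   33.6,  500.3, -164.4,   35.1])]
[array([505.7,   8.7,  59.3, 505.6,   8.6,  60.3]), array([ 501.2, -164.2,   35.4,  501.2, -163.9,   36.5]), array([511.2, 160.4,  47.2, 511.4, 160.6,  48.6])]
```

View pics/ba_w.png

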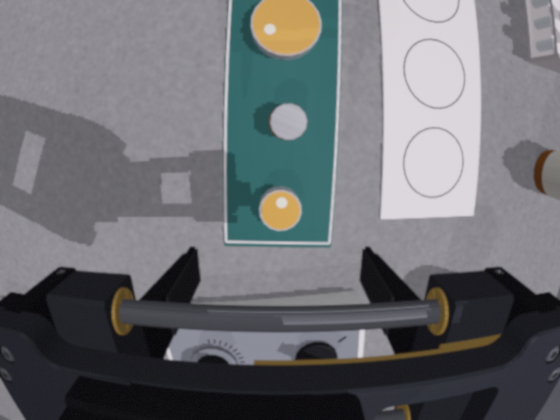

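All three dishes are back on the mat. Finally the selector.

```bash
python3 -m pendant '[[5,20,0,10],[10,40,0,20],[15,60,0,30],[20,80,0,40],[26,100,0,50],[32,120,0,60],[37,140,0,70],[41,155,0,80]]' 0;python3 -m pendant '[[0,0,0,10],[0,0,0,20],[0,0,0,30],[0,0,0,40],[0,0,0,40.8],[0,0,0,40.8]]' 0;python3 - <<'E'
from tilt import *
st();print(rel([537,-322.5,140],-120.8));p=shot('wrist','bb_w');crop(p,(281,220),120,110,6,'bb_c');print(proj(p,[537,-322.5,79]))
E
```

```text
t: 85.75
eef_pos: [536.4, -322.3, 137.7]
tcp_rot: [-3.104, 0.013, -1.401]
ft_force: [-0.1, 0.6, -0.1]
opening: 1.0
t: 86.5
eef_pos: [536.2, -322.1, 136.9]
tcp_rot: [-3.123, 0.034, -2.109]
ft_force: [0.1, -0.6, 0.4]
opening: 1.002
t 86.5 p [ 536.2 -322.1  136.9] rot [-3.1  0.  -2.1] f [ 0.1 -0.6  0.4] op 1.002 q [-0.7  0.6  1.6  0.1  0.9  1.4]
[-0.2 -1.  -3.1 -0. ]
[283.2 231.2]
```

View pics/bb_c.png

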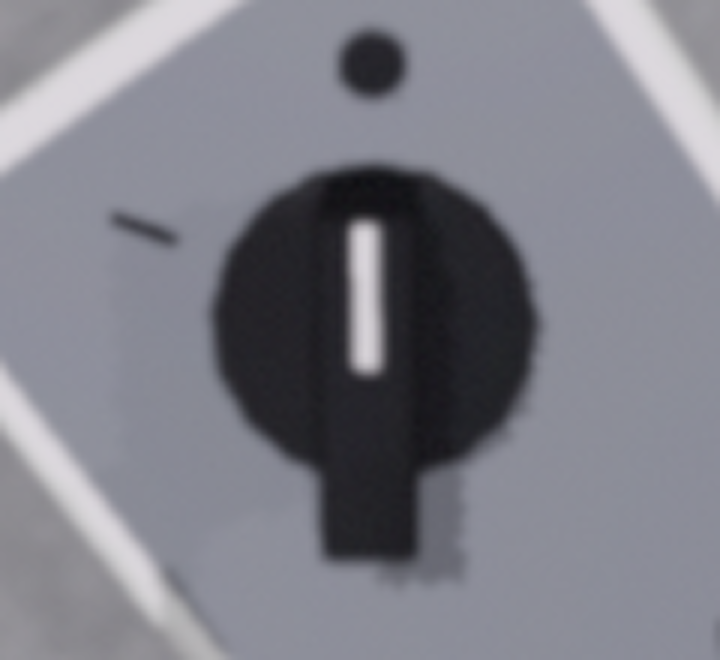

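```bash
python3 -c "
from h import *
print(rel([537,-322.6,57],-120.8))"
```

```text
[ 2.7  0.6 80.  -0.1]
```

```bash
python3 -m pendant '[[1,0,30,0],[2,0.4,60,0],[2.7,0.6,78,0],[2.7,0.6,80,0],[2.7,0.6,80,0]]' 0;python3 -c "
from h import *
st();print(rel([537,-322.6,57],-120.8))"; python3 -m pendant '[[0,0,0,0],[0,0,0,0],[0,0,0,0],[0,0,0,0],[0,0,0,0],[0,0,0,0],[0,0,0,0],[0,0,0,0]]' 1; python3 -m pendant '[[0,0,0,0],[0,0,0,0],[0,0,0,0],[0,0,0,0]]' 1
```

```text
t: 87.18
eef_pos: [537.4, -322.9, 57.7]
tcp_rot: [-3.122, 0.034, -2.109]
ft_force: [-0.7, 0.5, 0.3]
opening: 0.998
t 87.17 p [ 537.4 -322.9   57.7] rot [-3.1  0.  -2.1] f [-0.7  0.5  0.3] op 0.998 q [-0.7  0.7  1.7  0.1  0.8  1.4]
[ 0.   0.5  0.7 -0. ]
t: 88.18
eef_pos: [537.4, -322.8, 57.7]
tcp_rot: [-3.122, 0.034, -2.109]
ft_force: [0.0, -0.5, 0.5]
opening: 0.213
t: 88.68
eef_pos: [537.6, -322.4, 57.8]
tcp_rot: [-3.122, 0.034, -2.109]
ft_force: [3.3, 5.3, 1.6]
opening: 0.135
```

```bash
python3 -m pendant '[[0,0,0,-10],[0,0,0,-20],[0,0,0,-30],[0,0,0,-40],[0,0,0,-50],[0,0,0,-58],[0,0,0,-66],[0,0,0,-66]]' 1;python3 -m pendant '[[0,0,0,0],[0,0,0,0],[0,0,0,0],[0,0,0,0]]' 0.2; python3 -m pendant '[[0,0,-30,0],[0,0,-80,0],[0,0,-120,0],[0,0,-120,0]]' 0.2
python3 - <<'E'
from tilt import *
st();p=shot('wrist','bc_w');crop(p,(281,220),160,130,5,'bc_c')
E
```

```text
t: 89.68
eef_pos: [537.6, -323.0, 57.8]
tcp_rot: [-3.103, -0.005, -0.958]
ft_force: [0.6, -2.9, -0.6]
opening: 0.135
t: 90.18
eef_pos: [537.6, -322.9, 57.7]
tcp_rot: [-3.103, -0.005, -0.958]
ft_force: [0.6, -0.3, -0.4]
opening: 0.499
t: 90.68
eef_pos: [534.3, -325.8, 180.8]
tcp_rot: [-3.101, -0.01, -0.959]
ft_force: [-0.2, -0.1, 0.1]
opening: 0.798
t 90.67 p [ 534.3 -325.8  180.8] rot [-3.1 -0.  -1. ] f [-0.2 -0.1  0.1] op 0.798 q [-0.7  0.5  1.6  0.   1.   0.3]
```

View pics/bc_w.png

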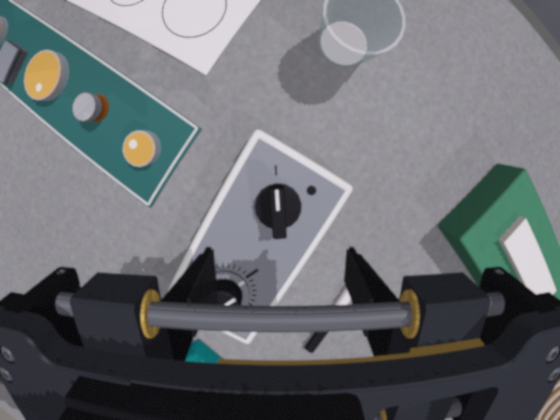

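View pics/bc_c.png

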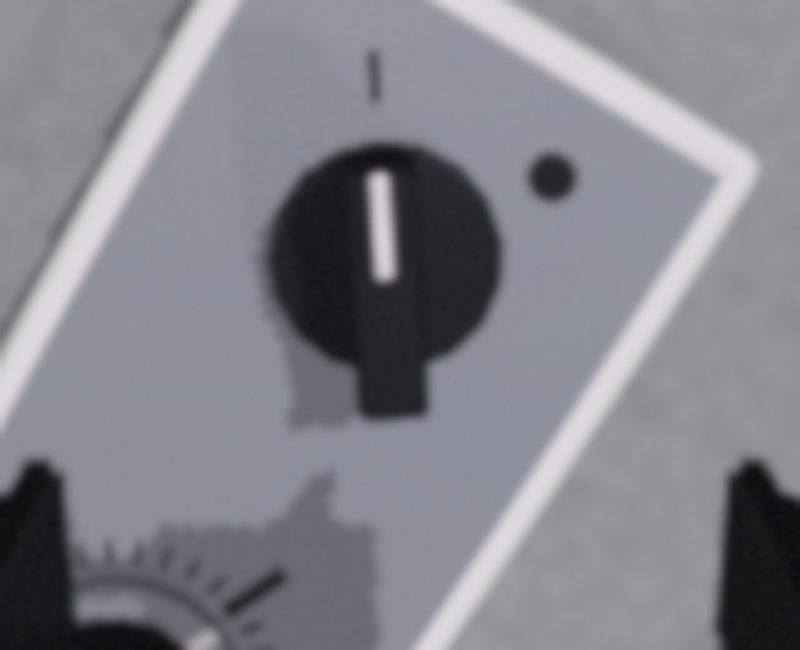

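The selector is back at standby. Last, an overview of the dial, the mat and the stand.

```bash
python3 -c "
from h import *
print(rel([400,-300,240]))"; python3 -m pendant '[[-10,30,-20,0],[-20,60,-40,0],[-30,90,-50,0],[-45,120,-55,0],[-50,125,-55,0],[-50,125,-55,0]]' 0
python3 - <<'E'
from tilt import *
st();p=shot('wrist','bd_w');u=proj(p,[428,-331,60]);crop(p,u,120,100,6,'bd_c')
for n in('scene','side'):
    q=shot(n,'bd_'+n);print([np.array(d) for d in dishes(q)])
    for k in("slide_box","cream_jar","marker","beaker","plates_low"):
        r=find(q,k)[:1];print(n,k,*(r[0] if r else ['-']))
E
```

```text
[-97.1  92.3 -65.7]
t: 91.48
eef_pos: [400.7, -356.9, 227.6]
tcp_rot: [-3.102, -0.006, -0.959]
ft_force: [-0.1, -0.5, -0.1]
opening: 1.001
t 91.47 p [ 400.7 -356.9  227.6] rot [-3.1 -0.  -1. ] f [-0.1 -0.5 -0.1] op 1.001 q [-0.9  0.3  1.8  0.1  1.   0.1]
[array([505.8,   8.8,  59.3, 505.6,   8.5,  60.5]), array([ 501.2, -164.3,   35.3,  501.2, -164. ,   36.4]), array([511.3, 160.4,  47.4, 511.8, 160.6,  49. ])]
scene slide_box 0.75 [501.5  77.6  27.8] [317.3 207.9]
scene cream_jar -
scene marker 0.57 [ 462.4 -461.5   11. ] [152.6 283.4]
scene beaker 0.96 [ 715.6 -283.9   64.3] [259.  306.5]
scene plates_low 0.76 [738.5 270.4  65.9] [419.3 219. ]
[array([507.6,   8.5,  60.1, 507.3,   8.1,  62. ]), array([ 502.3, -164.1,   36.5,  502.5, -164.4,   38.2]), array([513.3, 159.5,  47.7, 513.2, 159.7,  49.7])]
side slide_box 0.74 [483.4  98.2  28.2] [260.9 259.4]
side cream_jar 0.72 [506.1 -74.   32.1] [269.4 210.2]
side marker 0.57 [ 465.3 -458.8    9.9] [311.  134.7]
side beaker 0.75 [ 722.3 -260.1   67.6] [216.8 147.2]
side plates_low 0.75 [722.1 301.2  65. ] [141.6 296.4]
```

View pics/bd_c.png

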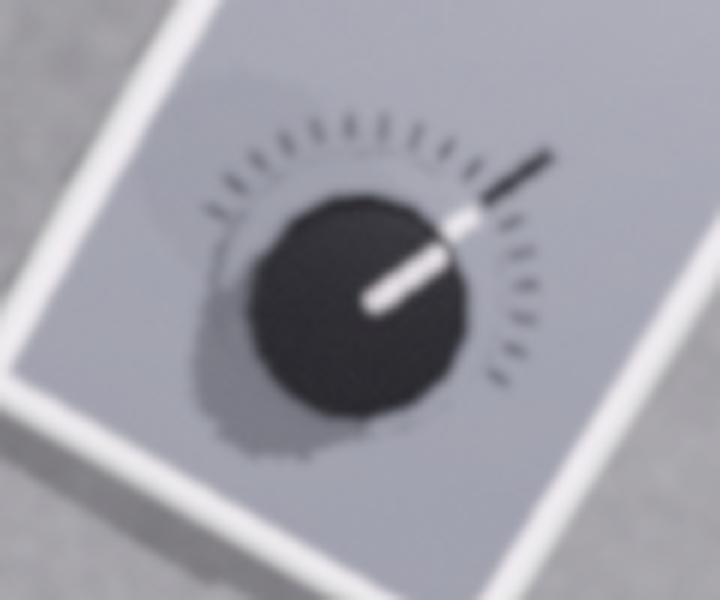

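View pics/bd_scene.png

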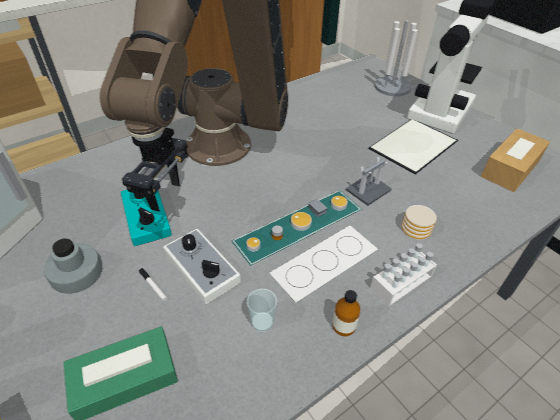

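View pics/bd_side.png

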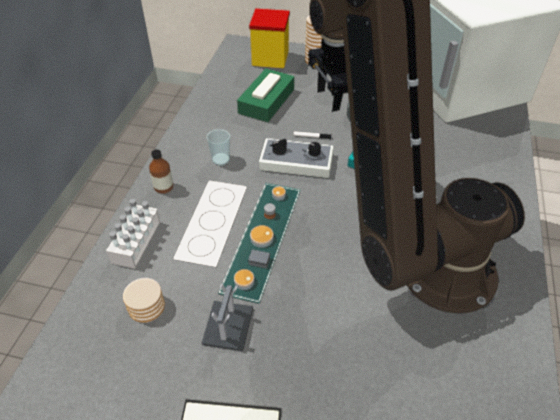

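Everything checks out: dial on its mark, selector at standby, dishes on the mat, stylus hung, bystanders unmoved. Handing in.

```bash
python3 -c "
from cell import job
print(job.job_done())"
```

```text
the job is handed in; nothing more can be done
None
```

The job is done and handed in at about 91 s of the 210 s allowed; it returned no verdict.

**What I did**
- I clicked the selector to count and turned the dial 46° to the long mark.
- All three dishes were present. I set each in its own ring, within about 1 mm of centre on the wrist camera.
- I touched the colonies with the stylus in the order small, medium, large. The readings while touching were about 0.5 to 1.6 N, with the sensor wandering by about 1 N.
- I hung the stylus back on its stand, returned the dishes to the mat and clicked the selector back to standby.

**What went wrong**
- **Stylus knocked:** on the first pick I lifted it too little, and the stem apparently struck a saddle of the stand, which tilted it about 48° in the grip. I levelled the bar against the stand, hung it up, gripped it again and lifted higher before touching any dish.
- **Tool tilt:** levelling the bar left the tool about 1 to 2° off vertical for the rest of the run, with no visible effect.

**Last checks**
- The selector pointer is at the short line and the dial pointer is on the long mark.
- The dishes sit about 17 mm or more inside the mat's border, at roughly (506, 9), (501, -164) and (511, 160) mm.
- The stylus hangs level and centred, and nothing else on the bench looks moved.

**Disagreements**
- The side camera reads dish positions up to 2 mm off the other two.
- The network missed the jar in the last scene picture but found it from the side.
- On the medium dish, the pictures put the tip 2 to 3 mm, in one view up to 5 mm, from the colony's centre. The arm's position put it within about 1 mm, and I relied on that.

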